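# Put the folding machine's creasing tools away in their locking rack

### The arm

A 7-joint arm with a two-finger parallel gripper is mounted at the origin on the work surface. World frame = base frame: x ahead of the robot, y to its left, z up, the work surface at z = 0. Lengths are in m, angles in rad, forces in N, time in s.
With the tool pointing down it reaches from about 0.4 to 0.875 m from the base axis. Payload 19.3 kg.
Tool frame: the origin (TCP) lies on the mounting face of the last link; the fingertips stand 173 mm ahead of it and the grasp point (between the pads) lies 155 mm ahead of it (bot.grip_point_offset is the distance from the TCP to the grasp point, in m); z points along the fingers, y is the line along which they close (so a half turn about z gives the same grasp; the last joint's range is limited). The gripper opens to 85 mm and grips with 20 to 120 N. Pads are 22 mm wide; open, the fingers measure 114 mm over their backs; the gripper's body (76 mm by 85 mm) begins 54 mm behind the grasp point. The pads swing forward as they close: fully open they stand 13 mm farther back than shut.
Start: joints at [-1.288, 0.521, -0.036, 1.599, 0.021, 1.021, -0.113], TCP at [0.216, 0.586, 0.405] pointing down, gripper open.
Joint ranges: [-2.91, 2.91], [-0.3, 2.13], [-1.5, 1.42], [0.17, 2.43], [-1.26, 4.41], [0.16, 1.93], [-2.52, 2.52]. Speed limits (rad/s): [1.89, 1.89, 2.39, 2.39, 3.01, 3.01, 3.01].

### API

Orientations are given as a unit quaternion [x, y, z, w].
In Python, from workcell import monitor, eyes, bot gives the robot as it stands.
- The arm moves only by the tool drive_tool, never from a script. Its argument "increments" is a list of rows, each an object with "travel": the shift along the tool's x, y, z normalised to -1 to 1, where 1 is 15 cm, a list of three; "rot": the turn, a rotation vector about the tool's x, y, z normalised to -1 to 1, where 1 is 90 degrees, a list of three. A call has exactly 8 rows; each row is the pose to reach, as a shift and turn from the pose commanded when the call began, along the tool's axes at that moment; what a row does not reach only later rows make up. A row lasts 1/12 s, in which the tool goes at most 41.7 mm and 7.16 degrees, less where a joint would pass 70% of its speed; a pose out of reach is approached as far as the arm can. A call with a number of a shift or a turn outside -1 to 1 is refused whole. A call with a gripper value outside its range is refused whole. "claw" is the opening, from -1 (shut) to 1 (fully open), set as the call begins (left out, the last holds). The fingers move at their own pace and stop on an object; "squeeze" is the grip in N (left out, the last holds). Time passes only in rows, so rows that repeat a pose let the fingers close, or fill a call up. It gives the time, the measured TCP pose, the force, the opening and the grip force at its end, in the units of the state.
- monitor.get_obs(): the state, without advancing time (a new reading comes with each control period).
- eyes.capture(name): name is "scene" or "top"; returns (picture, depth): 420x560x3 uint8, red, green, blue; 420x560 float32, m along the optical axis (not along the pixel's ray), 0 where there is no reading.
- eyes.camera_model(name): a dict with "mtx" (3x3 intrinsics, pixels), "rvec" (rotation vector, rad) and "tvec" (3), from world to camera coordinates, as OpenCV has them. Camera axes: x right, y down, z forward; pixel columns grow to the right and rows downward; lengths in m; the calibration is good to about 2 mm. A picture is of the moment at which its call begins. camera_model takes no time and is no camera call.
- bot.finish_job(): hands the job in; it is judged then, once.
The state is a dict: "clock": time; "q": joint angles; "dq": joint speeds; "effort": joint torques, N m; "ee_pos": TCP position; "eef_rot": TCP orientation; "ft_force": force on the tool from outside, world axes, zero at the start; "wrist_torque": the same for the moment, N m; "grip_width": finger opening in m; "finger_force": force on a finger pad.
Only numpy, scipy, OpenCV 4.12 (cv2) and the standard library are available. Lean on these libraries where they do the work, as an engineer would, in place of code of your own. Each camera call takes 0.05 s, during which the arm holds its last target. There are 200 camera calls.

### The job

Put the folding machine's creasing tools away: first turn the rack's dial so that it points at the open mark (the single dot), then, leaving it there, stand every tool that lies on the bench upright in the rack, bare shank down and right to the bottom, one to a cup, in any order. When all are in and let go, turn the dial to the lock mark (point midway between the two lines) and let go. Do not disturb the stapler, the mug or the bottle.

Things in the scene. Friction and masses are not known exactly. Their poses are not given: they have to be found in the camera images.
- tool0: creasing tool, 170 mm long, 0.18 kg: round steel shank 20 mm across, 80 mm long (bevelled end = foot), square aluminium block 32 x 32 x 50 mm, black ribbed roller head 32 mm across, 40 mm long. Origin on the long axis at the block's middle, 105 mm from the foot's end; x axis from foot to head. Starts lying, axis 16 mm up, head towards the robot. Absent: None
- tool1: creasing tool, 170 mm long, 0.18 kg: round steel shank 20 mm across, 80 mm long (bevelled end = foot), square aluminium block 32 x 32 x 50 mm, black ribbed roller head 32 mm across, 40 mm long. Origin on the long axis at the block's middle, 105 mm from the foot's end; x axis from foot to head. Starts lying, axis 16 mm up, head towards the robot. Absent: None
- tool2: creasing tool, 170 mm long, 0.18 kg: round steel shank 20 mm across, 80 mm long (bevelled end = foot), square aluminium block 32 x 32 x 50 mm, black ribbed roller head 32 mm across, 40 mm long. Origin on the long axis at the block's middle, 105 mm from the foot's end; x axis from foot to head. Starts lying, axis 16 mm up, head towards the robot. Absent: None
- tool3: creasing tool, 170 mm long, 0.18 kg: round steel shank 20 mm across, 80 mm long (bevelled end = foot), square aluminium block 32 x 32 x 50 mm, black ribbed roller head 32 mm across, 40 mm long. Origin on the long axis at the block's middle, 105 mm from the foot's end; x axis from foot to head. Starts lying, axis 16 mm up, head towards the robot. Absent: None
- tool0_foot (a point): centre of the foot end of tool0
- tool1_foot (a point): centre of the foot end of tool1
- tool2_foot (a point): centre of the foot end of tool2
- tool3_foot (a point): centre of the foot end of tool3
- rack: fixed rack: plate 150 x 150 mm with 4 round grey cups at x, y = +-45 mm, 66 mm tall, 40 mm outside, bore 32 mm, floor 8 mm up; dial box 90 x 90 x 44 mm centred at y = +155 mm. Origin under the plate's middle at bench height. Two flat keeper bars along y on the cups' -x rims (top 70 mm up) slide +x over the bores as the dial turns to lock, leaving 24 mm; bores are clear at the open mark.
- cup0 (a point): centre of the inner floor of the rack's cup at +x +y in the rack's frame (8 mm above the bench; the rim is 58 mm higher)
- cup1 (a point): centre of the inner floor of the rack's cup at +x -y in the rack's frame (8 mm above the bench; the rim is 58 mm higher)
- cup2 (a point): centre of the inner floor of the rack's cup at -x +y in the rack's frame (8 mm above the bench; the rim is 58 mm higher)
- cup3 (a point): centre of the inner floor of the rack's cup at -x -y in the rack's frame (8 mm above the bench; the rim is 58 mm higher)
- dial (a joint): dial angle, 0 to 2.4 rad, growing clockwise from above. Open mark (one black dot): 0.5; lock mark (midway between two short black lines): 1.9. Black bar grip 52 long, 14 wide, 32 mm tall, top 85 mm above the bench, on a 56 mm disc; a white line on top runs from its middle to the pointing end, which in the rack's frame looks at 1.2 rad minus the dial angle (from +x towards +y). Stays where left.
- dial_grip (a point): on the dial's axis, 72 mm above the bench, the height to grip the bar (fixed to the rack)
- stapler: bystander: black desk stapler 130 x 36 x 50 mm, long along its y axis, origin under its centre
- mug: bystander: white mug 80 mm across, 95 mm high, origin under its centre
- cleaner: bystander: white bottle 60 mm across, 150 mm high, origin under its centre
Things that resemble listed ones, but are neither listed nor needed, are in the scene too. What is shaped like the tool1 but blue or red is not meant.

How it is judged:
On the way, in this order (a step that is already met when the one before it is completed fails the run):
1. the dial is turned to the open mark (value of joint dial between 0.37 and 0.63 rad and contact force between dial and the fingers below 0.2 N), for 0.2 s.
2. every tool stands foot down in a cup, let go, with the dial still at the open mark (((horizontal distance between tool0_foot and cup0 below 0.014 m and z of tool0_foot in the frame of cup0 below 0.008 m) or (horizontal distance between tool0_foot and cup1 below 0.014 m and z of tool0_foot in the frame of cup1 below 0.008 m) or (horizontal distance between tool0_foot and cup2 below 0.014 m and z of tool0_foot in the frame of cup2 below 0.008 m) or (horizontal distance between tool0_foot and cup3 below 0.014 m and z of tool0_foot in the frame of cup3 below 0.008 m)) and angle between each of tool0, tool1, tool2, tool3's own x axis and vertical below 0.26 rad and linear speed of each of tool0, tool1, tool2, tool3 below 0.03 m/s and contact force between each of tool0, tool1, tool2, tool3 and the fingers below 0.2 N and ((horizontal distance between tool1_foot and cup0 below 0.014 m and z of tool1_foot in the frame of cup0 below 0.008 m) or (horizontal distance between tool1_foot and cup1 below 0.014 m and z of tool1_foot in the frame of cup1 below 0.008 m) or (horizontal distance between tool1_foot and cup2 below 0.014 m and z of tool1_foot in the frame of cup2 below 0.008 m) or (horizontal distance between tool1_foot and cup3 below 0.014 m and z of tool1_foot in the frame of cup3 below 0.008 m)) and ((horizontal distance between tool2_foot and cup0 below 0.014 m and z of tool2_foot in the frame of cup0 below 0.008 m) or (horizontal distance between tool2_foot and cup1 below 0.014 m and z of tool2_foot in the frame of cup1 below 0.008 m) or (horizontal distance between tool2_foot and cup2 below 0.014 m and z of tool2_foot in the frame of cup2 below 0.008 m) or (horizontal distance between tool2_foot and cup3 below 0.014 m and z of tool2_foot in the frame of cup3 below 0.008 m)) and ((horizontal distance between tool3_foot and cup0 below 0.014 m and z of tool3_foot in the frame of cup0 below 0.008 m) or (horizontal distance between tool3_foot and cup1 below 0.014 m and z of tool3_foot in the frame of cup1 below 0.008 m) or (horizontal distance between tool3_foot and cup2 below 0.014 m and z of tool3_foot in the frame of cup2 below 0.008 m) or (horizontal distance between tool3_foot and cup3 below 0.014 m and z of tool3_foot in the frame of cup3 below 0.008 m)) and value of joint dial between 0.37 and 0.63 rad), for 0.3 s.
At the end, for the whole second after the job is handed in: Every tool present stands in a cup, foot within 14 mm of the cup's centre and within 8 mm of its floor, head up and within 0.26 rad of vertical, at rest and released; the dial is within 0.13 rad of the lock mark (1.9) (((horizontal distance between tool0_foot and cup0 below 0.014 m and z of tool0_foot in the frame of cup0 below 0.008 m) or (horizontal distance between tool0_foot and cup1 below 0.014 m and z of tool0_foot in the frame of cup1 below 0.008 m) or (horizontal distance between tool0_foot and cup2 below 0.014 m and z of tool0_foot in the frame of cup2 below 0.008 m) or (horizontal distance between tool0_foot and cup3 below 0.014 m and z of tool0_foot in the frame of cup3 below 0.008 m)) and angle between each of tool0, tool1, tool2, tool3's own x axis and vertical below 0.26 rad and linear speed of each of tool0, tool1, tool2, tool3 below 0.03 m/s and contact force between each of tool0, tool1, tool2, tool3 and the fingers below 0.2 N and ((horizontal distance between tool1_foot and cup0 below 0.014 m and z of tool1_foot in the frame of cup0 below 0.008 m) or (horizontal distance between tool1_foot and cup1 below 0.014 m and z of tool1_foot in the frame of cup1 below 0.008 m) or (horizontal distance between tool1_foot and cup2 below 0.014 m and z of tool1_foot in the frame of cup2 below 0.008 m) or (horizontal distance between tool1_foot and cup3 below 0.014 m and z of tool1_foot in the frame of cup3 below 0.008 m)) and ((horizontal distance between tool2_foot and cup0 below 0.014 m and z of tool2_foot in the frame of cup0 below 0.008 m) or (horizontal distance between tool2_foot and cup1 below 0.014 m and z of tool2_foot in the frame of cup1 below 0.008 m) or (horizontal distance between tool2_foot and cup2 below 0.014 m and z of tool2_foot in the frame of cup2 below 0.008 m) or (horizontal distance between tool2_foot and cup3 below 0.014 m and z of tool2_foot in the frame of cup3 below 0.008 m)) and ((horizontal distance between tool3_foot and cup0 below 0.014 m and z of tool3_foot in the frame of cup0 below 0.008 m) or (horizontal distance between tool3_foot and cup1 below 0.014 m and z of tool3_foot in the frame of cup1 below 0.008 m) or (horizontal distance between tool3_foot and cup2 below 0.014 m and z of tool3_foot in the frame of cup2 below 0.008 m) or (horizontal distance between tool3_foot and cup3 below 0.014 m and z of tool3_foot in the frame of cup3 below 0.008 m)) and value of joint dial between 1.77 and 2.03 rad and velocity of joint dial below 0.05 rad/s); the robot touches nothing.
It fails at once if the stapler is moved by more than 30 mm (distance of stapler from where it was at the start of the episode above 0.03 m).
It fails at once if the mug is moved by more than 30 mm (distance of mug from where it was at the start of the episode above 0.03 m).
It fails at once if the bottle is moved by more than 30 mm (distance of cleaner from where it was at the start of the episode above 0.03 m).
Of tool0, tool1, tool2, tool3 only 3 to 4 are there at a start; the rules pass over those that are not, and their reading is None.
At some moment in a run one of tool0, tool1, tool2, tool3 may be knocked a few centimetres aside while the robot is not near it.
It also fails if it takes over 210 s, if anything falls off the work surface, if the arm or the gripper's body presses on something with over 40 N, if the wrist force passes 120 N, or if a joint passes its speed limit or range.

## Working session

There is one attempt and no reset: what is moved stays moved. The work goes in short steps, Python scripts to look and compute and a tool call to move; the robot and the scene stay as the last step left them, time stands still between calls to the robot, and variables do not carry over. Pictures are saved under pics/ and viewed, at most 14 in all, crops included, and the job is handed in when it is done.

Besides the shell and the picture viewer there is one more tool, called after "Request:" as a command line: name --argument value ..., lists and objects as JSON in quotes. drive_tool: Moves the arm, as the interface text tells. Scaled input: -1 to 1 covers 15 cm each way for a shift and 90 degrees each way for a turn. Its arguments: {"type":"object","properties":{"increments":{"type":"array","items":{"type":"object","properties":{"travel":{"type":"array","items":{"type":"number","minimum":-1,"maximum":1}},"rot":{"type":"array","items":{"type":"number","minimum":-1,"maximum":1}}}}},"claw":{"type":"number"},"squeeze":{"type":"number"}},"required":["increments"]}

```bash
ls; mkdir -p pics; python3 - <<'E'
from workcell import monitor, eyes, bot
import cv2,numpy as np
print(monitor.get_obs()); print(bot.grip_point_offset)
for n in("scene","top"):
    p,d=eyes.capture(n); cv2.imwrite(f"pics/{n}0.png",p[:,:,::-1]); np.save(f"{n}0.npy",d)
    m=eyes.camera_model(n); print(n,m)
E
```

```text
pics
{'clock': 0.0, 'q': array([-1.28820227,  0.52198858, -0.03634054,  1.59999281,  0.02121391,
        1.02109291, -0.11275254]), 'dq': array([-0.00140676, -0.00125873,  0.00098826,  0.0009642 ,  0.00055969,
        0.00016872,  0.00195401]), 'effort': array([ 1.69675608e-03, -9.27095819e+01,  1.98134176e+00, -3.69933379e+01,
        1.80371047e-02,  8.13632912e-03, -3.77729089e-05]), 'ee_pos': array([0.2159198 , 0.58637095, 0.40414677]), 'eef_rot': array([ 1.75456128e-01,  9.84487098e-01, -5.45316757e-04, -5.49966949e-05]), 'ft_force': array([ 0.68218504, -0.42918991, -0.65015318]), 'wrist_torque': array([-0.0198375 ,  0.06610814, -0.00254842]), 'finger_force': 0.0, 'grip_width': 0.08547358105109255}
0.1547
scene {'mtx': array([[380.53587773,   0.        , 280.46859775],
       [  0.        , 380.53587773, 212.58735032],
       [  0.        ,   0.        ,   1.        ]]), 'rvec': array([ 2.0628642 ,  0.86843401, -0.41396524]), 'tvec': array([-0.31794958, -0.1881803 ,  1.46924792])}
top {'mtx': array([[378.92078483,   0.        , 280.3891374 ],
       [  0.        , 378.92078483, 216.11525581],
       [  0.        ,   0.        ,   1.        ]]), 'rvec': array([ 2.14260312, -2.14203473,  0.19022731]), 'tvec': array([-0.07347436,  0.54979537,  1.12302391])}
```

View pics/scene0.png

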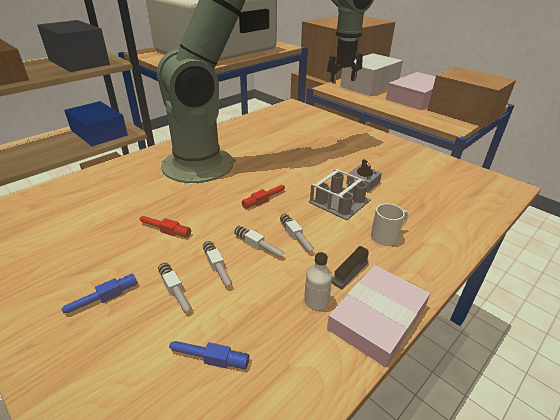

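View pics/top0.png

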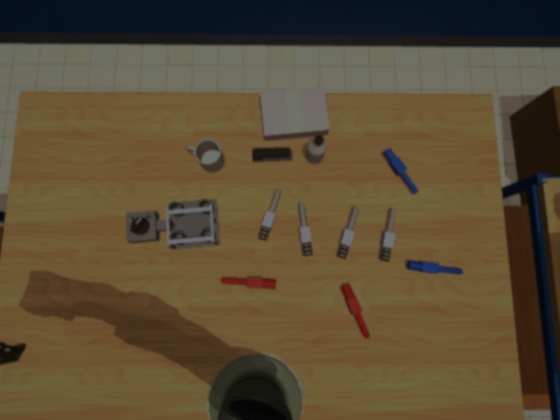

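The top view shows four grey tools with black heads at about (270,214), (306,228), (347,232) and (388,234). The blue ones at (400,170) and (435,267) and the red ones at (248,282) and (355,310) are decoys. The rack is at (192,224) and the dial at (142,227). Next I'll check the choice in one close crop.

```bash
cat > h.py <<'E'
import cv2,numpy as np
from scipy.spatial.transform import Rotation as R
from workcell import monitor, eyes, bot
def cloud(n,d):
    m=eyes.camera_model(n);K=m["mtx"];Rm=cv2.Rodrigues(m["rvec"])[0]
    v,u=np.mgrid[:d.shape[0],:d.shape[1]]
    c=np.stack([(u-K[0,2])*d/K[0,0],(v-K[1,2])*d/K[1,1],d],-1)
    return (c-m["tvec"].ravel())@Rm
def proj(n,P):
    m=eyes.camera_model(n); return cv2.projectPoints(np.float64(P).reshape(-1,3),m["rvec"],m["tvec"],m["mtx"],None)[0][:,0]
def ray(n,uv,z):   # pixel -> world at height z
    m=eyes.camera_model(n);Rm=cv2.Rodrigues(m["rvec"])[0]
    uv=np.float64(uv).reshape(-1,2); r=np.c_[uv,np.ones(len(uv))]@np.linalg.inv(m["mtx"]).T@Rm
    o=-Rm.T@m["tvec"].ravel(); return o+r*((z-o[2])/r[:,2])[:,None]
E
python3 - <<'E'
from h import *
a=cv2.imread("pics/top0.png");b=cv2.imread("pics/scene0.png")
A=cv2.resize(a[190:260,115:225],(550,350),interpolation=cv2.INTER_CUBIC)
B=cv2.resize(a[180:270,250:410],(533,300),interpolation=cv2.INTER_CUBIC)
C=cv2.resize(b[150:225,300:390],(250,208),interpolation=cv2.INTER_CUBIC)
o=np.zeros((600,800,3),np.uint8);o[:300,:440]=cv2.resize(A,(440,280),interpolation=3).repeat(1,0)[:300] if 0 else cv2.resize(A,(440,300))
o[300:600,:533]=B; o[:300,440:800]=cv2.resize(b[150:225,300:390],(360,300),interpolation=cv2.INTER_CUBIC)
o=np.clip(o*1.3,0,255).astype(np.uint8); cv2.imwrite("pics/c1.png",o)
for n in("top","scene"):
    P=cloud(n,np.load(n+"0.npy"));
    for uv in ([(350,350),(235,153)] if n=="top" else [(120,240)]): print(n,uv,P[uv[1],uv[0]])
P=cloud("top",np.load("top0.npy"))
np.set_printoptions(precision=3,suppress=True)
z=P[...,2]; hsv=cv2.cvtColor(a,cv2.COLOR_BGR2HSV)
print("bg z", np.median(z[180:270,230:420]))
m=((z>0.008)&(z<0.06)).astype(np.uint8)
k,l,st,ce=cv2.connectedComponentsWithStats(m)
for i in range(1,k):
    if st[i,4]>60:
        q=l==i;p=P[q][:,:2];c=p.mean(0);w=np.linalg.svd(p-c,full_matrices=False)[2]
        t=(p-c)@w.T
        print(st[i],c,w[0],"len",np.ptp(t[:,0]),np.ptp(t[:,1]),"zmax",z[q].max(),"sat",np.median(hsv[q][:,1]))
E
```

```text
top (350, 350) [ 0.14620699 -0.28434125  0.00345895]
top (235, 153) [0.76706748 0.07506482 0.00168417]
scene (120, 240) [ 0.21763436 -0.42441673 -0.00049817]
bg z 0.0006570768230855484
[ 260   87   70   54 3118] [ 0.885 -0.118] [-0.101  0.995] len 0.21075310063882996 0.15213146477012499 zmax 0.05725270095497679 sat 20.0
[198 145  22  16 144] [0.765 0.163] [ 0.471 -0.882] len 0.0689079442294385 0.02712806839264651 zmax 0.059786749225790796 sat 68.0
[252 148  41  14 508] [ 0.752 -0.045] [ 0.063 -0.998] len 0.12988091244616706 0.0360227558598955 zmax 0.05515441978470005 sat 88.5
[382 148  36  46 468] [ 0.708 -0.456] [-0.837 -0.547] len 0.1691812932508865 0.03488354256110206 zmax 0.03712929430539038 sat 159.0
[305 151  19  13  89] [ 0.736 -0.177] [-0.271 -0.963] len 0.05859716376589605 0.025243469321373023 zmax 0.05982011269352288 sat 87.0
[201 153  24  20 127] [0.712 0.133] [ 0.488 -0.873] len 0.07790452376951959 0.0337384070265595 zmax 0.0595608202343873 sat 81.0
[258 189  23  52 445] [ 0.55  -0.039] [-0.95   0.314] len 0.16920212273599905 0.03236067339725198 zmax 0.03760998658050874 s
[... 490 characters left out ...]
759297373 zmax 0.05977212820569758 sat 39.0
[169 216   8  15  61] [0.525 0.266] [-0.985 -0.174] len 0.04750149486840338 0.019825889531547188 zmax 0.05603190815654935 sat 43.0
[407 260  57  15 483] [ 0.392 -0.539] [-0.122 -0.993] len 0.17056473785279014 0.03257460593797268 zmax 0.03849224493490705 sat 183.0
[221 277  55  13 471] [0.348 0.016] [0.075 0.997] len 0.1674393572725504 0.0317012176705746 zmax 0.0382263248790796 sat 194.0
[340 284  30  55 509] [ 0.271 -0.297] [-0.922 -0.388] len 0.1700355936231936 0.03314371565352538 zmax 0.03968345863829359 sat 198.0
[ 209  355   93   65 2460] [ 0.06  -0.002] [0.026 1.   ] len 0.27058042926658543 0.18104905635706298 zmax 0.05973063700127689 sat 62.0
```

View pics/c1.png

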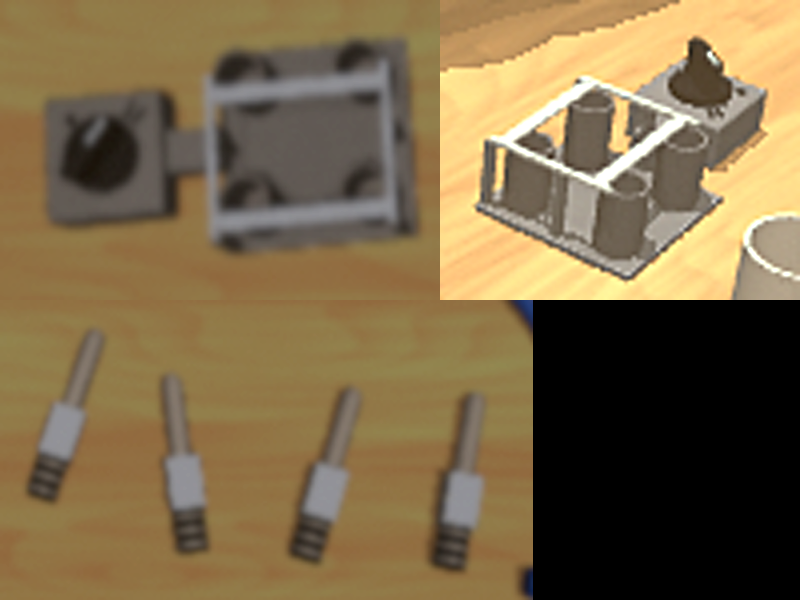

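Close crop: all four are grey metal with black ribbed heads, and none of them is coloured. The rack's white keeper bars run along y, and the dial bar points up in the image. Next I'll measure the rack pose and dial angle.

```bash
python3 - <<'E'
from h import *
np.set_printoptions(precision=4,suppress=True)
for n in("top","scene"):
    D=[np.load(n+"0.npy")]+[eyes.capture(n)[1] for _ in range(4)]
    P=cloud(n,np.median(D,0)); z=P[...,2]
    roi=(P[...,0]>.40)&(P[...,0]<.66)&(P[...,1]>.07)&(P[...,1]<.42)
    print(n,np.histogram(z[roi],bins=np.arange(-.005,.1,.005)))
    for nm,a,b,ya,yb in(("box",.038,.049,.275,.42),("plate",.004,.012,.07,.275),("cups/bars",.058,.078,.07,.275),("bars",.0665,.078,.07,.275),("dialtop",.078,.095,.275,.42)):
        q=roi&(z>a)&(z<b)&(P[...,1]>ya)&(P[...,1]<yb); p=P[q][:,:2].astype(np.float32)
        if len(p)<10: print(nm,len(p));continue
        r=cv2.minAreaRect(p*1000); print(nm,len(p),r, "medz",np.median(z[q]))
E
```

```text
top (array([1566, 4019, 1235,   76,   44,   54,   49,   71,  153,  404,  247,
        153,   59,   48,  284,  385,    9,   51,   36,    0]), array([-0.005,  0.   ,  0.005,  0.01 ,  0.015,  0.02 ,  0.025,  0.03 ,
        0.035,  0.04 ,  0.045,  0.05 ,  0.055,  0.06 ,  0.065,  0.07 ,
        0.075,  0.08 ,  0.085,  0.09 ,  0.095]))
box 609 ((519.28173828125, 341.1760559082031), (90.21128845214844, 118.13619995117188), 5.053413391113281) medz 0.044557044874342304
plate 1352 ((518.7857666015625, 192.0577392578125), (175.16998291015625, 222.2906951904297), 79.68737030029297) medz 0.00682143308985229
cups/bars 695 ((527.277099609375, 199.26980590820312), (138.81175231933594, 139.37112426757812), 4.982388973236084) medz 0.07010975851534107
bars 590 ((526.5040283203125, 199.35009765625), (136.50746154785156, 139.67918395996094), 5.326263904571533) medz 0.07043955198083744
dialtop 89 ((518.1337280273438, 353.7586975097656), (13.585783958435059, 51.19525909423828), 55.8752555847168) medz 0.08461642560440903
scene (array([ 601, 1564,  499,   92,   95,   92,   93,   96,  100,  245,  130,
       
[... 229 characters left out ...]
 0.09 ,  0.095]))
box 209 ((521.0950927734375, 350.6639404296875), (88.57905578613281, 89.59684753417969), 4.664980888366699) medz 0.04413677382859055
plate 546 ((534.4853515625, 196.30865478515625), (149.8860626220703, 151.7227020263672), 4.960656642913818) medz 0.006471531602983874
cups/bars 520 ((529.3571166992188, 196.06521606445312), (138.71678161621094, 139.956787109375), 5.453388690948486) medz 0.06890182697920383
bars 328 ((528.280029296875, 195.94635009765625), (136.54966735839844, 139.92483520507812), 5.4533891677856445) medz 0.07032669430312265
dialtop 40 ((519.9972534179688, 350.46173095703125), (14.093832969665527, 49.16915512084961), 55.272701263427734) medz 0.08387231357004231
```

The scene view gives the plate at (534.5,196.3) mm and the dial at (521,350.7) mm. They are 155.0 mm apart at a yaw of 5.0°, which matches the sizes given. The bar is about −39.5° in the rack frame, so the dial reads about 1.89 (locked). I'll write a planner and go to the dial.

```bash
cat >> h.py <<'E'
G=0.1547
def pose(p,yaw_y,tilt=0,az=0,flip=0):
    """grasp point p; approach g tilted `tilt` deg from down towards azimuth az deg; y axis: horizontal, at world angle yaw_y (deg) if tilt==0,
    else y = az+90 (flip=0) or az-90 (flip=1). returns (tcp, R)"""
    t,a=np.radians([tilt,az]); g=np.array([np.sin(t)*np.cos(a),np.sin(t)*np.sin(a),-np.cos(t)])
    if tilt==0 and yaw_y is not None: b=np.radians(yaw_y)
    else: b=a+np.pi/2*(-1 if flip else 1)
    y=np.array([np.cos(b),np.sin(b),0]); x=np.cross(y,g)
    return np.array(p)-G*g, R.from_matrix(np.c_[x,y,g])
def plan(targets,start=None):
    if start is None:
        o=monitor.get_obs(); p,r=o["ee_pos"],R.from_quat(o["eef_rot"])
    else: p,r=start
    for tp,tr in targets:
        d=r.inv().apply(tp-p)/.15; w=(r.inv()*tr).as_rotvec()/(np.pi/2)
        n=max(np.linalg.norm(d)*.15/.0417, np.degrees(np.linalg.norm(w)*np.pi/2)/7.16)
        print("travel",np.round(d,3).tolist(),"rot",np.round(w,3).tolist(),"rows %.1f"%n)
        p,r=tp,tr
def st():
    o=monitor.get_obs(); r=R.from_quat(o["eef_rot"]).as_matrix()
    print("t %.1f"%o["clock"],"tcp",o["ee_pos"].round(4),"grip",(o["ee_pos"]+G*r[:,2]).round(4),"y",r[:,1].round(3),"z",r[:,2].round(3),"q",o["q"].round(3),"w %.4f"%o["grip_width"],"F",o["ft_force"].round(1),"ff %.1f"%o["finger_force"])
E
python3 - <<'E'
from h import *
D=[.52,.352]
plan([pose(D+[.20],62),pose(D+[.20],55.5),pose(D+[.120],55.5),pose(D+[.076],55.5)])
E
```

```text
travel [-2.442, -0.767, 0.333] rot [-0.0, -0.0, 0.086] rows 9.3
travel [0.0, 0.0, 0.0] rot [0.0, 0.0, 0.072] rows 0.9
travel [0.0, 0.0, 0.533] rot [0.0, 0.0, 0.0] rows 1.9
travel [0.0, 0.0, 0.293] rot [0.0, 0.0, 0.0] rows 1.1
```

Request:
drive_tool --increments '[{"travel": [-0.25, -0.08, 0.08], "rot": [0, 0, 0]}, {"travel": [-0.5, -0.15, 0.17], "rot": [0, 0, 0]}, {"travel": [-0.75, -0.23, 0.25], "rot": [0, 0, 0]}, {"travel": [-1, -0.3, 0.333], "rot": [0, 0, 0]}, {"travel": [-1, -0.3, 0.333], "rot": [0, 0, 0]}, {"travel": [-1, -0.3, 0.333], "rot": [0, 0, 0]}, {"travel": [-1, -0.3, 0.333], "rot": [0, 0, 0]}, {"travel": [-1, -0.3, 0.333], "rot": [0, 0, 0]}]' --claw 0.2 --squeeze 60

```text
clock: 1.17
ee_pos: [0.3402, 0.4933, 0.3551]
eef_rot: [0.175, 0.985, 0.0, -0.0]
ft_force: [0.4, 0.7, 0.2]
grip_width: 0.0514
finger_force: 0.0
```

Request:
drive_tool --increments '[{"travel": [-0.25, -0.08, 0], "rot": [0, 0, 0]}, {"travel": [-0.5, -0.15, 0], "rot": [0, 0, 0]}, {"travel": [-0.75, -0.23, 0], "rot": [0, 0, 0]}, {"travel": [-1, -0.3, 0], "rot": [0, 0, 0]}, {"travel": [-1, -0.3, 0], "rot": [0, 0, 0]}, {"travel": [-1, -0.3, 0], "rot": [0, 0, 0]}, {"travel": [-1, -0.3, 0], "rot": [0, 0, 0]}, {"travel": [-1, -0.3, 0], "rot": [0, 0, 0]}]'

```text
clock: 1.83
ee_pos: [0.465, 0.3999, 0.3549]
eef_rot: [0.174, 0.985, 0.0, -0.0]
ft_force: [-0.7, 0.2, 0.7]
grip_width: 0.0512
finger_force: 0.0
```

Request:
drive_tool --increments '[{"travel": [-0.2, -0.08, 0], "rot": [0, 0, 0.05]}, {"travel": [-0.442, -0.167, 0], "rot": [0, 0, 0.158]}, {"travel": [-0.442, -0.167, 0], "rot": [0, 0, 0.158]}, {"travel": [-0.442, -0.167, 0], "rot": [0, 0, 0.158]}, {"travel": [-0.442, -0.167, 0], "rot": [0, 0, 0.158]}, {"travel": [-0.442, -0.167, 0], "rot": [0, 0, 0.158]}, {"travel": [-0.442, -0.167, 0], "rot": [0, 0, 0.158]}, {"travel": [-0.442, -0.167, 0], "rot": [0, 0, 0.158]}]'

```text
clock: 2.5
ee_pos: [0.5192, 0.3528, 0.3548]
eef_rot: [0.295, 0.956, 0.0, -0.0]
ft_force: [-0.9, -0.5, -0.3]
grip_width: 0.0508
finger_force: 0.0
```

```bash
python3 - <<'E'
from h import *
st(); D=[.52,.352]
plan([pose(D+[.120],55.5),pose(D+[.076],55.5)])
a=eyes.capture("top")[0][:,:,::-1];b=eyes.capture("scene")[0][:,:,::-1]
o=np.hstack([cv2.resize(a[180:260,110:210],(400,320),interpolation=2),cv2.resize(b[120:220,300:400],(400,320)if 0 else (320,320),interpolation=2)])
cv2.imwrite("pics/d1.png",np.clip(o*1.3,0,255))
E
```

```text
t 2.5 tcp [0.5192 0.3528 0.3548] grip [0.5192 0.3529 0.2001] y [0.563 0.826 0.   ] z [-0.  0. -1.] q [-0.733  0.581  0.062  1.644 -0.043  0.919  0.318] w 0.0508 F [-0.9 -0.5 -0.3] ff 0.0
travel [-0.008, -0.002, 0.534] rot [0.0, -0.0, 0.002] rows 1.9
travel [0.0, 0.0, 0.293] rot [0.0, 0.0, 0.0] rows 1.1[ WARN:0@2.074] global loadsave.cpp:1063 imwrite_ Unsupported depth image for selected encoder is fallbacked to CV_8U.
```

View pics/d1.png

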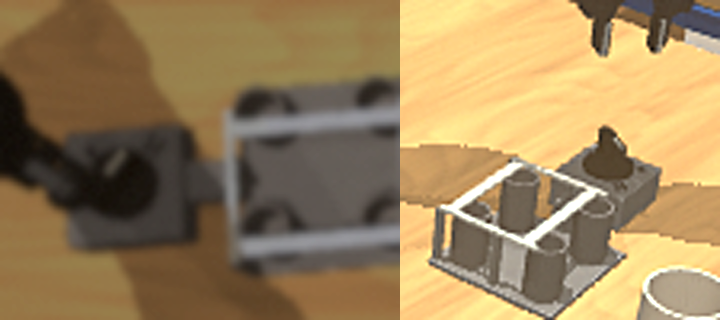

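The dial's white line points up-right and the gripper hangs above the dial, so I'll descend and grip.

Request:
drive_tool --increments '[{"travel": [0, 0, 0.2], "rot": [0, 0, 0]}, {"travel": [0, 0, 0.4], "rot": [0, 0, 0]}, {"travel": [0, 0, 0.55], "rot": [0, 0, 0]}, {"travel": [0, 0, 0.65], "rot": [0, 0, 0]}, {"travel": [0, 0, 0.75], "rot": [0, 0, 0]}, {"travel": [0, 0, 0.827], "rot": [0, 0, 0]}, {"travel": [0, 0, 0.827], "rot": [0, 0, 0]}, {"travel": [0, 0, 0.827], "rot": [0, 0, 0]}]'

```text
clock: 3.27
ee_pos: [0.5199, 0.352, 0.2306]
eef_rot: [0.296, 0.955, -0.0, -0.0]
ft_force: [0.4, -0.9, 1.6]
grip_width: 0.051
finger_force: 0.0
```

Request:
drive_tool --increments '[{"travel": [0, 0, 0]}, {"travel": [0, 0, 0]}, {"travel": [0, 0, 0]}, {"travel": [0, 0, 0]}, {"travel": [0, 0, 0]}, {"travel": [0, 0, 0]}, {"travel": [0, 0, 0]}, {"travel": [0, 0, 0]}]' --claw -1 --squeeze 30

```text
schema error: expected keys travel, rot
```

```bash
python3 -c "
from h import *
st()"
```

```text
t 3.3 tcp [0.5199 0.352  0.2306] grip [0.5198 0.3519 0.0759] y [ 0.565  0.825 -0.001] z [-0. -0. -1.] q [-0.72   0.745  0.046  1.713 -0.049  0.685  0.322] w 0.0510 F [ 0.4 -0.9  1.6] ff 0.0
```

Request:
drive_tool --increments '[{"travel": [0, 0, 0], "rot": [0, 0, 0]}, {"travel": [0, 0, 0], "rot": [0, 0, 0]}, {"travel": [0, 0, 0], "rot": [0, 0, 0]}, {"travel": [0, 0, 0], "rot": [0, 0, 0]}, {"travel": [0, 0, 0], "rot": [0, 0, 0]}, {"travel": [0, 0, 0], "rot": [0, 0, 0]}, {"travel": [0, 0, 0], "rot": [0, 0, 0]}, {"travel": [0, 0, 0], "rot": [0, 0, 0]}]' --claw -1 --squeeze 30

```text
clock: 3.93
ee_pos: [0.5204, 0.3525, 0.2318]
eef_rot: [0.296, 0.955, 0.001, 0.001]
ft_force: [1.9, 3.1, 8.0]
grip_width: 0.0134
finger_force: 33.6
```

Request:
drive_tool --increments '[{"travel": [0, 0, 0], "rot": [0, 0, -0.06]}, {"travel": [0, 0, 0], "rot": [0, 0, -0.12]}, {"travel": [0, 0, 0], "rot": [0, 0, -0.18]}, {"travel": [0, 0, 0], "rot": [0, 0, -0.24]}, {"travel": [0, 0, 0], "rot": [0, 0, -0.3]}, {"travel": [0, 0, 0], "rot": [0, 0, -0.36]}, {"travel": [0, 0, 0], "rot": [0, 0, -0.42]}, {"travel": [0, 0, 0], "rot": [0, 0, -0.45]}]'

```text
clock: 4.6
ee_pos: [0.5205, 0.3527, 0.2317]
eef_rot: [-0.056, 0.998, 0.001, 0.001]
ft_force: [2.6, 5.7, 5.4]
grip_width: 0.0134
finger_force: 33.4
```

Request:
drive_tool --increments '[{"travel": [0, 0, 0], "rot": [0, 0, -0.06]}, {"travel": [0, 0, 0], "rot": [0, 0, -0.12]}, {"travel": [0, 0, 0], "rot": [0, 0, -0.18]}, {"travel": [0, 0, 0], "rot": [0, 0, -0.24]}, {"travel": [0, 0, 0], "rot": [0, 0, -0.3]}, {"travel": [0, 0, 0], "rot": [0, 0, -0.36]}, {"travel": [0, 0, 0], "rot": [0, 0, -0.436]}, {"travel": [0, 0, 0], "rot": [0, 0, -0.436]}]'

```text
clock: 5.27
ee_pos: [0.5204, 0.3528, 0.2318]
eef_rot: [-0.389, 0.921, 0.001, 0.002]
ft_force: [2.7, 5.6, 5.6]
grip_width: 0.0133
finger_force: 33.5
```

```bash
python3 -c "
from h import *
st()
o=monitor.get_obs();print(np.degrees(np.arctan2(*R.from_quat(o['eef_rot']).as_matrix()[[1,0],1])))"
```

```text
t 5.3 tcp [0.5204 0.3528 0.2318] grip [0.5208 0.3532 0.0771] y [-0.717  0.697  0.   ] z [ 0.002  0.003 -1.   ] q [-0.476  0.757 -0.322  1.698  0.328  0.736  1.41 ] w 0.0133 F [2.7 5.6 5.6] ff 33.5
135.77765124895612
```

Request:
drive_tool --increments '[{"travel": [0, 0, 0], "rot": [0, 0, 0]}, {"travel": [0, 0, 0], "rot": [0, 0, 0]}, {"travel": [0, 0, 0], "rot": [0, 0, 0]}, {"travel": [0, 0, 0], "rot": [0, 0, 0]}, {"travel": [0, 0, 0], "rot": [0, 0, 0]}, {"travel": [0, 0, 0], "rot": [0, 0, 0]}, {"travel": [0, 0, 0], "rot": [0, 0, 0]}, {"travel": [0, 0, 0], "rot": [0, 0, 0]}]' --claw 0.2

```text
clock: 5.93
ee_pos: [0.5199, 0.3519, 0.2307]
eef_rot: [-0.385, 0.923, -0.0, -0.0]
ft_force: [0.2, 0.3, -0.1]
grip_width: 0.0511
finger_force: 0.0
```

Request:
drive_tool --increments '[{"travel": [0, 0, -0.1], "rot": [0, 0, 0]}, {"travel": [0, 0, -0.3], "rot": [0, 0, 0]}, {"travel": [0, 0, -0.5], "rot": [0, 0, 0]}, {"travel": [0, 0, -0.7], "rot": [0, 0, 0]}, {"travel": [0, 0, -1], "rot": [0, 0, 0]}, {"travel": [0, 0, -1], "rot": [0, 0, 0]}, {"travel": [0, 0, -1], "rot": [0, 0, 0]}, {"travel": [0, 0, -1], "rot": [0, 0, 0]}]'

```text
clock: 6.6
ee_pos: [0.5199, 0.3518, 0.3807]
eef_rot: [-0.385, 0.923, -0.0, 0.0]
ft_force: [-0.6, -0.3, -0.2]
grip_width: 0.0516
finger_force: 0.0
```

Request:
drive_tool --increments '[{"travel": [-0.2, -0.2, 0], "rot": [0, 0, 0.05]}, {"travel": [-0.4, -0.4, 0], "rot": [0, 0, 0.1]}, {"travel": [-0.5, -0.5, 0], "rot": [0, 0, 0.18]}, {"travel": [-0.5, -0.6, 0], "rot": [0, 0, 0.24]}, {"travel": [-0.5, -0.8, 0], "rot": [0, 0, 0.3]}, {"travel": [-0.5, -1, 0], "rot": [0, 0, 0.36]}, {"travel": [-0.5, -1, 0], "rot": [0, 0, 0.42]}, {"travel": [-0.5, -1, 0], "rot": [0, 0, 0.42]}]'

```text
clock: 7.27
ee_pos: [0.6803, 0.298, 0.3784]
eef_rot: [-0.062, 0.998, -0.001, -0.001]
ft_force: [-0.5, 1.0, 0.4]
grip_width: 0.051
finger_force: 0.0
```

```bash
python3 - <<'E'
from h import *
st()
for n in("top","scene"):
    P=cloud(n,np.median([eyes.capture(n)[1] for _ in range(3)],0)); z=P[...,2]
    roi=(P[...,0]>.40)&(P[...,0]<.66)&(P[...,1]>.07)&(P[...,1]<.42)
    for nm,a,b,ya,yb in(("box",.038,.049,.275,.42),("bars",.0665,.078,.07,.275),("dialtop",.078,.095,.275,.42)):
        q=roi&(z>a)&(z<b)&(P[...,1]>ya)&(P[...,1]<yb); p=P[q][:,:2].astype(np.float32)
        if len(p)<10: print(nm,len(p));continue
        print(n,nm,len(p),cv2.minAreaRect(p*1000))
E
```

```text
t 7.3 tcp [0.6803 0.298  0.3784] grip [0.68   0.2977 0.2237] y [-0.123  0.992 -0.002] z [-0.002 -0.002 -1.   ] q [-0.393  0.748 -0.184  1.253  0.138  1.155  1.109] w 0.0510 F [-0.5  1.   0.4] ff 0.0
top box 11 ((524.2410278320312, 281.7822570800781), (21.792770385742188, 6.299532413482666), 1.9967751502990723)
top bars 534 ((524.82763671875, 198.91018676757812), (139.09088134765625, 139.57696533203125), 5.009215354919434)
dialtop 0
scene box 205 ((521.1310424804688, 349.4473571777344), (88.84809112548828, 87.4515380859375), 6.603298187255859)
scene bars 338 ((528.322265625, 196.2136993408203), (143.6009521484375, 140.87051391601562), 4.418745994567871)
scene dialtop 50 ((521.6373901367188, 348.1534118652344), (48.514976501464844, 14.506993293762207), 38.82947540283203)
```

```bash
cat > kin.py <<'E'
from h import *
from scipy.optimize import least_squares
import itertools
S=[([-1.28820227,.52198858,-.03634054,1.59999281,.02121391,1.02109291,-.11275254],[.2159198,.58637095,.40414677],[.175456128,.984487098,-.0005453,-.000055]),
([-.733,.581,.062,1.644,-.043,.919,.318],[.5192,.3528,.3548],[.295,.956,0,0]),
([-.720,.745,.046,1.713,-.049,.685,.322],[.5199,.352,.2306],[.296,.955,0,0]),
([-.476,.757,-.322,1.698,.328,.736,1.41],[.5204,.3528,.2318],[-.389,.921,.001,.002]),
([-.393,.748,-.184,1.253,.138,1.155,1.109],[.6803,.298,.3784],[-.062,.998,-.001,-.001])]
def fk(q,P,s):
    h,L1,L2,L3,o1,o7=P[:6]; a1,a2,a3,a4=P[6:10]
    T=R.from_euler('z',s[0]*q[0]+o1); p=np.array([0,0,h])
    T=T*R.from_euler('y',q[1]); p=p+T.apply([a1,0,L1])
    T=T*R.from_euler('z',s[1]*q[2])*R.from_euler('y',q[3]); p=p+T.apply([a2,0,L2])
    T=T*R.from_euler('z',s[2]*q[4])*R.from_euler('y',q[5]); p=p+T.apply([a3,0,L3])
    return p,T*R.from_euler('z',s[3]*q[6]+o7)
def res(P,s):
    e=[]
    for q,p,r in S:
        a,b=fk(q,P,s); e+=list((a-p)*10)+list((b.inv()*R.from_quat(r)).as_rotvec()*3)
    return np.r_[e,np.array(P[6:])*.02]
if __name__=="__main__":
    best=None
    for s in itertools.product((1,-1),repeat=4):
        for o7 in(0,1.57,3.14,-1.57):
            f=least_squares(res,[.36,.45,.45,.13,0,o7,0,0,0,0],args=(s,))
            if best is None or f.cost<best[0]: best=(f.cost,s,f.x)
    print(best[0],best[1],best[2].round(4).tolist())
E
python3 kin.py
```

```text
0.0074582500302179475 (-1, -1, -1, -1) [-1.0427, 0.5254, 0.4141, -1.2024, -0.0904, 1.4805, -0.0003, -0.0041, -0.0075, 0.0]
```

```bash
cat >> h.py <<'E'
def tools(verbose=1,exclude=None):
    """lying tools: origin xy, heading of foot->head (deg), per camera"""
    out={}
    for n in("top","scene"):
        pics=[eyes.capture(n) for _ in range(3)]
        P=cloud(n,np.median([d for _,d in pics],0)); z=P[...,2]; im=pics[0][0]
        hsv=cv2.cvtColor(im,cv2.COLOR_RGB2HSV)
        m=((z>.008)&(z<.05)&(P[...,0]>.3)&(P[...,0]<.68)&(P[...,1]>-.56)&(P[...,1]<.08)&(hsv[...,1]<140)).astype(np.uint8)
        k,l,s,c=cv2.connectedComponentsWithStats(m)
        for i in range(1,k):
            if s[i,4]<120: continue
            q=l==i; p=P[q][:,:2]; (cx,cy),(w,hh),a=cv2.minAreaRect((p*1000).astype(np.float32))
            L,W=max(w,hh),min(w,hh)
            if not(140<L<195 and W<50): continue
            a=np.radians(a if w>hh else a+90); u=np.array([np.cos(a),np.sin(a)])
            c0=np.array([cx,cy])/1000; t=(p-c0)@u; v=np.abs((p-c0)@[-u[1],u[0]])
            if v[t>.03].mean()<v[t<-.03].mean(): u=-u   # head end is the wide end
            # refine axis by per-end means of central line
            o=c0+u*.020
            out.setdefault(n,[]).append((o,np.degrees(np.arctan2(u[1],u[0]))))
            if verbose: print(n,"px",c[i].round(),"orig",o.round(4),"head %.1f"%out[n][-1][1],"L %.0f W %.0f zmax %.3f"%(L,W,z[q].max()))
    return out
def dialcheck():
    for n in("top","scene"):
        P=cloud(n,np.median([eyes.capture(n)[1] for _ in range(4)],0)); z=P[...,2]
        q=(abs(P[...,0]-.52)<.05)&(abs(P[...,1]-.353)<.05)&(z>.070)&(z<.095); p=P[q][:,:2]
        if len(p)<10: print(n,"no dial");continue
        c=p.mean(0);w=np.linalg.svd(p-c,full_matrices=False)[2][0]; r=cv2.minAreaRect((p*1000).astype(np.float32))
        a=np.degrees(np.arctan2(w[1],w[0]))%180; a=a-180 if a>90 else a
        print(n,len(p),"dial centre",np.round(r[0],1),"size",np.round(r[1],1),"world dir %.1f -> dial %.2f"%(a,1.2-np.radians(a-5)))
E
python3 -c "
from h import *
tools();dialcheck()"
```

```text
top px [269. 217.] orig [ 0.542  -0.0357] head 161.9 L 169 W 32 zmax 0.036
top px [305. 232.] orig [ 0.4948 -0.1507] head -173.1 L 170 W 32 zmax 0.037
top px [348. 235.] orig [ 0.4851 -0.2815] head 162.4 L 169 W 32 zmax 0.036
top px [388. 237.] orig [ 0.4786 -0.4091] head 167.5 L 170 W 32 zmax 0.036
scene px [295. 231.] orig [ 0.5445 -0.0394] head 162.5 L 170 W 32 zmax 0.035
scene px [257. 240.] orig [ 0.4973 -0.155 ] head -173.5 L 169 W 32 zmax 0.035
scene px [216. 261.] orig [ 0.4874 -0.2856] head 161.6 L 170 W 32 zmax 0.035
scene px [173. 285.] orig [ 0.4801 -0.4132] head 168.5 L 170 W 32 zmax 0.036
top no dial
scene 80 dial centre [521.6 349. ] size [50.6 12.4] world dir 45.1 -> dial 0.50
```

```bash
python3 - <<'E'
from h import *
plan([pose([.62,.15,.22],82),pose([.56,.03,.22],None,22,-17.8),pose([.5445,-.0365,.20],None,45,-17.8)])
E
```

```text
travel [0.522, -0.938, 0.04] rot [-0.0, 0.0, 0.172] rows 3.9
travel [0.665, -0.782, 0.075] rot [0.021, -0.244, 0.108] rows 3.7
travel [0.418, -0.454, 0.22] rot [0.0, -0.256, 0.0] rows 3.2
```

Request:
drive_tool --increments '[{"travel": [0.13, -0.23, 0.01], "rot": [0, 0, 0.04]}, {"travel": [0.26, -0.47, 0.02], "rot": [0, 0, 0.08]}, {"travel": [0.4, -0.7, 0.03], "rot": [0, 0, 0.12]}, {"travel": [0.522, -0.938, 0.04], "rot": [0, 0, 0.172]}, {"travel": [0.522, -0.938, 0.04], "rot": [0, 0, 0.172]}, {"travel": [0.522, -0.938, 0.04], "rot": [0, 0, 0.172]}, {"travel": [0.522, -0.938, 0.04], "rot": [0, 0, 0.172]}, {"travel": [0.522, -0.938, 0.04], "rot": [0, 0, 0.172]}]'

```text
clock: 8.93
ee_pos: [0.6202, 0.1512, 0.3748]
eef_rot: [0.069, 0.998, 0.0, 0.0]
ft_force: [0.6, 0.7, -0.2]
grip_width: 0.0509
finger_force: 0.0
```

Request:
drive_tool --increments '[{"travel": [0.16, -0.2, 0.02], "rot": [0, -0.06, 0.03]}, {"travel": [0.32, -0.4, 0.04], "rot": [0.01, -0.12, 0.06]}, {"travel": [0.48, -0.6, 0.06], "rot": [0.02, -0.18, 0.08]}, {"travel": [0.665, -0.782, 0.075], "rot": [0.021, -0.244, 0.108]}, {"travel": [0.665, -0.782, 0.075], "rot": [0.021, -0.244, 0.108]}, {"travel": [0.665, -0.782, 0.075], "rot": [0.021, -0.244, 0.108]}, {"travel": [0.665, -0.782, 0.075], "rot": [0.021, -0.244, 0.108]}, {"travel": [0.665, -0.782, 0.075], "rot": [0.021, -0.244, 0.108]}]'

```text
clock: 9.6
ee_pos: [0.5064, 0.0491, 0.3638]
eef_rot: [0.151, 0.97, -0.029, 0.189]
ft_force: [-0.5, 0.3, 0.5]
grip_width: 0.0509
finger_force: 0.0
```

Request:
drive_tool --increments '[{"travel": [0.1, -0.11, 0.05], "rot": [0, -0.06, 0]}, {"travel": [0.2, -0.22, 0.1], "rot": [0, -0.12, 0]}, {"travel": [0.3, -0.33, 0.16], "rot": [0, -0.18, 0]}, {"travel": [0.418, -0.454, 0.22], "rot": [0, -0.256, 0]}, {"travel": [0.418, -0.454, 0.22], "rot": [0, -0.256, 0]}, {"travel": [0.418, -0.454, 0.22], "rot": [0, -0.256, 0]}, {"travel": [0.418, -0.454, 0.22], "rot": [0, -0.256, 0]}, {"travel": [0.418, -0.454, 0.22], "rot": [0, -0.256, 0]}]'

```text
clock: 10.27
ee_pos: [0.4578, -0.0022, 0.3215]
eef_rot: [0.159, 0.93, -0.096, 0.316]
ft_force: [-0.2, -1.6, -0.2]
grip_width: 0.051
finger_force: 0.0
```

```bash
python3 - <<'E'
from h import *
st(); o=monitor.get_obs(); print(o["q"].tolist(),o["ee_pos"].tolist(),o["eef_rot"].tolist())
T=[pose([.5445,-.0365,.10],None,45,-17.8),pose([.5445,-.0365,.025],None,45,-17.8)]
plan(T)
import kin
kin.S.append((o["q"],o["ee_pos"],o["eef_rot"]))
from scipy.optimize import least_squares
s=(-1,-1,-1,-1);f=least_squares(kin.res,[.3,.525,.414,.13,-.09,1.48,0,0,0,0],args=(s,))
print(f.cost,f.x.round(4).tolist())
E
```

```text
t 10.3 tcp [ 0.4578 -0.0022  0.3215] grip [ 0.544  -0.0455  0.2006] y [ 0.357  0.931 -0.078] z [ 0.557 -0.28  -0.782] q [-0.496  0.364  0.28   2.34   1.795  0.337 -0.746] w 0.0510 F [-0.2 -1.6 -0.2] ff 0.0
[-0.49567970723546273, 0.3637561025210962, 0.27966984676209, 2.340128973265258, 1.795133259615899, 0.3367362725894321, -0.7461841218914986] [0.45778438152416384, -0.0022179213455518695, 0.32153175939172807] [0.15919222241092018, 0.9304038805202683, -0.09620553993909967, 0.31583373714934976]
travel [0.548, 0.012, 0.521] rot [-0.061, -0.075, 0.007] rows 2.7
travel [0.354, -0.0, 0.354] rot [0.0, 0.0, 0.0] rows 1.8
0.02511389072467936 [0.3528, 0.5345, 0.4279, 0.1875, -0.0891, 1.485, -0.0028, 0.0039, 0.0021, 0.0]
```

The outward tilt runs into the fold limit (q4 is near 2.43), so I'm changing the plan. I'll pick each tool vertically, turn it half round so its head faces away, and lay it at a fixed staging spot. Then I'll regrasp with the gripper leaning back toward the robot, roll 180° so the tool stands up, and insert it.

```bash
python3 - <<'E'
from h import *
c=(pose([.5445,-.0365,.20],None,45,-17.8))
print("if commanded=45 pose:");plan([pose([.5445,-.0365,.16],72.2)],c)
print("from measured:");plan([pose([.5445,-.0365,.16],72.2)])
E
```

```text
if commanded=45 pose:
travel [-0.541, -0.0, 0.491] rot [0.0, 0.5, 0.0] rows 6.3
from measured:
travel [-0.459, -0.003, 0.422] rot [-0.06, 0.424, -0.017] rows 5.4
```

Request:
drive_tool --increments '[{"travel": [-0.08, 0, 0.07], "rot": [0, 0.07, 0]}, {"travel": [-0.16, 0, 0.14], "rot": [0, 0.14, 0]}, {"travel": [-0.24, 0, 0.21], "rot": [0, 0.21, 0]}, {"travel": [-0.32, 0, 0.28], "rot": [0, 0.28, 0]}, {"travel": [-0.4, 0, 0.35], "rot": [0, 0.35, 0]}, {"travel": [-0.47, 0, 0.42], "rot": [0, 0.42, 0]}, {"travel": [-0.541, 0, 0.491], "rot": [0, 0.5, 0]}, {"travel": [-0.541, 0, 0.491], "rot": [0, 0.5, 0]}]'

```text
clock: 10.93
ee_pos: [0.5591, -0.0416, 0.3136]
eef_rot: [0.18, 0.973, -0.084, 0.118]
ft_force: [-0.7, -1.9, -0.9]
grip_width: 0.0511
finger_force: 0.0
```

```bash
python3 - <<'E'
from h import *
st();plan([pose([.5445,-.0365,.10],72.2),pose([.5445,-.0365,.022],72.2)])
tools()
E
```

```text
t 10.9 tcp [ 0.5591 -0.0416  0.3136] grip [ 0.5898 -0.0734  0.1654] y [ 0.371  0.921 -0.121] z [ 0.198 -0.206 -0.958] q [-0.007  0.504 -0.115  1.938  0.529  0.585  0.673] w 0.0511 F [-0.7 -1.9 -0.9] ff 0.0
travel [0.201, 0.043, 0.35] rot [-0.083, 0.165, -0.035] rows 2.4
travel [0.0, 0.0, 0.52] rot [0.0, 0.0, 0.0] rows 1.9
top px [305. 232.] orig [ 0.4947 -0.1508] head -173.0 L 170 W 32 zmax 0.036
top px [348. 235.] orig [ 0.4848 -0.2816] head 162.4 L 169 W 32 zmax 0.037
top px [388. 237.] orig [ 0.4783 -0.4093] head 166.8 L 170 W 33 zmax 0.036
scene px [295. 231.] orig [ 0.5434 -0.0396] head 161.0 L 170 W 32 zmax 0.034
scene px [257. 240.] orig [ 0.4974 -0.1551] head -172.4 L 169 W 33 zmax 0.035
scene px [216. 261.] orig [ 0.4866 -0.2853] head 162.5 L 170 W 32 zmax 0.034
scene px [173. 285.] orig [ 0.4805 -0.4131] head 168.3 L 169 W 32 zmax 0.036
```

Request:
drive_tool --increments '[{"travel": [0, 0, 0], "rot": [0, 0, 0]}, {"travel": [0, 0, 0], "rot": [0, 0, 0]}, {"travel": [0, 0, 0], "rot": [0, 0, 0]}, {"travel": [0, 0, 0], "rot": [0, 0, 0]}, {"travel": [0, 0, 0], "rot": [0, 0, 0]}, {"travel": [0, 0, 0], "rot": [0, 0, 0]}, {"travel": [0, 0, 0], "rot": [0, 0, 0]}, {"travel": [0, 0, 0], "rot": [0, 0, 0]}]'

```text
clock: 11.9
ee_pos: [0.5566, -0.0423, 0.3138]
eef_rot: [0.181, 0.972, -0.086, 0.119]
ft_force: [-0.4, 0.2, 0.3]
grip_width: 0.0513
finger_force: 0.0
```

```bash
python3 - <<'E'
from h import *
st();plan([pose([.5445,-.0365,.10],72.2),pose([.5445,-.0365,.022],72.2)])
E
```

```text
t 11.9 tcp [ 0.5566 -0.0423  0.3138] grip [ 0.5875 -0.0749  0.1658] y [ 0.373  0.919 -0.124] z [ 0.2   -0.211 -0.957] q [-0.012  0.5   -0.11   1.945  0.537  0.581  0.663] w 0.0513 F [-0.4  0.2  0.3] ff 0.0
travel [0.189, 0.055, 0.353] rot [-0.085, 0.167, -0.037] rows 2.4
travel [0.0, 0.0, 0.52] rot [0.0, 0.0, 0.0] rows 1.9
```

Request:
drive_tool --increments '[{"travel": [0.06, 0.02, 0.1], "rot": [-0.02, 0.05, -0.01]}, {"travel": [0.12, 0.04, 0.2], "rot": [-0.04, 0.1, -0.02]}, {"travel": [0.189, 0.055, 0.353], "rot": [-0.085, 0.167, -0.037]}, {"travel": [0.189, 0.055, 0.353], "rot": [-0.085, 0.167, -0.037]}, {"travel": [0.189, 0.055, 0.353], "rot": [-0.085, 0.167, -0.037]}, {"travel": [0.189, 0.055, 0.353], "rot": [-0.085, 0.167, -0.037]}, {"travel": [0.189, 0.055, 0.353], "rot": [-0.085, 0.167, -0.037]}, {"travel": [0.189, 0.055, 0.353], "rot": [-0.085, 0.167, -0.037]}]' --claw 0.4

```text
clock: 12.57
ee_pos: [0.5449, -0.0357, 0.2559]
eef_rot: [0.154, 0.988, -0.001, 0.002]
ft_force: [-0.5, -0.3, -0.7]
grip_width: 0.0597
finger_force: 0.0
```

```bash
python3 - <<'E'
from h import *
st();plan([pose([.5445,-.0365,.022],72.2)])
E
```

```text
t 12.6 tcp [ 0.5449 -0.0357  0.2559] grip [ 0.5454 -0.0361  0.1012] y [ 0.304  0.953 -0.001] z [ 0.003 -0.002 -1.   ] q [ 0.186  0.62  -0.315  1.914  0.307  0.65   0.941] w 0.0597 F [-0.5 -0.3 -0.7] ff 0.0
travel [0.003, -0.005, 0.528] rot [-0.001, 0.002, 0.001] rows 1.9
```

Request:
drive_tool --increments '[{"travel": [0, -0.005, 0.1], "rot": [0, 0, 0]}, {"travel": [0, -0.005, 0.2], "rot": [0, 0, 0]}, {"travel": [0, -0.005, 0.3], "rot": [0, 0, 0]}, {"travel": [0, -0.005, 0.4], "rot": [0, 0, 0]}, {"travel": [0, -0.005, 0.48], "rot": [0, 0, 0]}, {"travel": [0.003, -0.005, 0.528], "rot": [0, 0, 0]}, {"travel": [0.003, -0.005, 0.528], "rot": [0, 0, 0]}, {"travel": [0.003, -0.005, 0.528], "rot": [0, 0, 0]}]'

```text
clock: 13.23
ee_pos: [0.5441, -0.0367, 0.1758]
eef_rot: [0.154, 0.988, -0.0, 0.0]
ft_force: [0.7, 0.5, -0.4]
grip_width: 0.0598
finger_force: 0.0
```

Request:
drive_tool --increments '[{"travel": [0, 0, 0], "rot": [0, 0, 0]}, {"travel": [0, 0, 0], "rot": [0, 0, 0]}, {"travel": [0, 0, 0], "rot": [0, 0, 0]}, {"travel": [0, 0, 0], "rot": [0, 0, 0]}, {"travel": [0, 0, 0], "rot": [0, 0, 0]}, {"travel": [0, 0, 0], "rot": [0, 0, 0]}, {"travel": [0, 0, 0], "rot": [0, 0, 0]}, {"travel": [0, 0, 0], "rot": [0, 0, 0]}]' --claw -1 --squeeze 70

```text
clock: 13.9
ee_pos: [0.5442, -0.0371, 0.1764]
eef_rot: [0.155, 0.988, -0.0, 0.001]
ft_force: [-2.9, 0.6, 9.6]
grip_width: 0.0309
finger_force: 70.1
```

Request:
drive_tool --increments '[{"travel": [0, 0, -0.1], "rot": [0, 0, 0]}, {"travel": [0, 0, -0.2], "rot": [0, 0, 0]}, {"travel": [0, 0, -0.3], "rot": [0, 0, 0]}, {"travel": [0, 0, -0.4], "rot": [0, 0, 0]}, {"travel": [0, 0, -0.45], "rot": [0, 0, 0]}, {"travel": [0, 0, -0.45], "rot": [0, 0, 0]}, {"travel": [0, 0, -0.45], "rot": [0, 0, 0]}, {"travel": [0, 0, -0.45], "rot": [0, 0, 0]}]'

```text
clock: 14.57
ee_pos: [0.5437, -0.0371, 0.2423]
eef_rot: [0.154, 0.988, -0.0, -0.0]
ft_force: [-0.3, 0.3, -0.8]
grip_width: 0.0308
finger_force: 69.5
```

Request:
drive_tool --increments '[{"travel": [0, 0, 0], "rot": [0, 0, 0.075]}, {"travel": [0, 0, 0], "rot": [0, 0, 0.15]}, {"travel": [0, 0, 0], "rot": [0, 0, 0.225]}, {"travel": [0, 0, 0], "rot": [0, 0, 0.3]}, {"travel": [0, 0, 0], "rot": [0, 0, 0.375]}, {"travel": [0, 0, 0], "rot": [0, 0, 0.45]}, {"travel": [0, 0, 0], "rot": [0, 0, 0.525]}, {"travel": [0, 0, 0], "rot": [0, 0, 0.6]}]'

```text
clock: 15.23
ee_pos: [0.5437, -0.037, 0.242]
eef_rot: [0.588, 0.809, -0.001, -0.0]
ft_force: [-0.5, 0.8, -1.0]
grip_width: 0.0311
finger_force: 69.4
```

Request:
drive_tool --increments '[{"travel": [0, 0, 0], "rot": [0, 0, 0.075]}, {"travel": [0, 0, 0], "rot": [0, 0, 0.15]}, {"travel": [0, 0, 0], "rot": [0, 0, 0.225]}, {"travel": [0, 0, 0], "rot": [0, 0, 0.3]}, {"travel": [0, 0, 0], "rot": [0, 0, 0.375]}, {"travel": [0, 0, 0], "rot": [0, 0, 0.45]}, {"travel": [0, 0, 0], "rot": [0, 0, 0.525]}, {"travel": [0, 0, 0], "rot": [0, 0, 0.6]}]'

```text
clock: 15.9
ee_pos: [0.5437, -0.0369, 0.2421]
eef_rot: [0.891, 0.453, -0.001, 0.0]
ft_force: [0.5, -0.5, -1.1]
grip_width: 0.0309
finger_force: 69.4
```

Request:
drive_tool --increments '[{"travel": [0, 0, 0], "rot": [0, 0, 0.075]}, {"travel": [0, 0, 0], "rot": [0, 0, 0.15]}, {"travel": [0, 0, 0], "rot": [0, 0, 0.225]}, {"travel": [0, 0, 0], "rot": [0, 0, 0.3]}, {"travel": [0, 0, 0], "rot": [0, 0, 0.375]}, {"travel": [0, 0, 0], "rot": [0, 0, 0.45]}, {"travel": [0, 0, 0], "rot": [0, 0, 0.525]}, {"travel": [0, 0, 0], "rot": [0, 0, 0.6]}]'

```text
clock: 16.57
ee_pos: [0.5437, -0.0369, 0.2421]
eef_rot: [1.0, -0.001, -0.0, 0.001]
ft_force: [0.5, -0.2, -0.9]
grip_width: 0.031
finger_force: 69.4
```

```bash
python3 - <<'E'
from h import *
st();plan([pose([.52,-.03,.06],-90),pose([.52,-.03,.022],-90)])
E
```

```text
t 16.6 tcp [ 0.5437 -0.0369  0.2421] grip [ 0.5435 -0.0371  0.0874] y [-0.002 -1.     0.001] z [-0.001 -0.001 -1.   ] q [-0.357  0.686  0.447  1.95  -0.493  0.615 -1.16 ] w 0.0310 F [ 0.5 -0.2 -0.9] ff 69.4
travel [-0.158, -0.046, 0.183] rot [0.001, 0.001, -0.001] rows 0.9
travel [0.0, 0.0, 0.253] rot [0.0, 0.0, 0.0] rows 0.9
```

Request:
drive_tool --increments '[{"travel": [-0.08, -0.02, 0.09], "rot": [0, 0, 0]}, {"travel": [-0.158, -0.046, 0.183], "rot": [0, 0, 0]}, {"travel": [-0.158, -0.046, 0.25], "rot": [0, 0, 0]}, {"travel": [-0.158, -0.046, 0.32], "rot": [0, 0, 0]}, {"travel": [-0.158, -0.046, 0.38], "rot": [0, 0, 0]}, {"travel": [-0.158, -0.046, 0.438], "rot": [0, 0, 0]}, {"travel": [-0.158, -0.046, 0.438], "rot": [0, 0, 0]}, {"travel": [-0.158, -0.046, 0.438], "rot": [0, 0, 0]}]'

```text
clock: 17.23
ee_pos: [0.5205, -0.0306, 0.1766]
eef_rot: [1.0, 0.002, 0.0, 0.0]
ft_force: [-0.0, -0.1, -1.7]
grip_width: 0.0311
finger_force: 72.0
```

Request:
drive_tool --increments '[{"travel": [0, 0, 0], "rot": [0, 0, 0]}, {"travel": [0, 0, 0], "rot": [0, 0, 0]}, {"travel": [0, 0, 0], "rot": [0, 0, 0]}, {"travel": [0, 0, 0], "rot": [0, 0, 0]}, {"travel": [0, 0, 0], "rot": [0, 0, 0]}, {"travel": [0, 0, -0.2], "rot": [0, 0, 0]}, {"travel": [0, 0, -0.4], "rot": [0, 0, 0]}, {"travel": [0, 0, -0.6], "rot": [0, 0, 0]}]' --claw 0.3

```text
clock: 17.9
ee_pos: [0.5199, -0.0304, 0.2682]
eef_rot: [1.0, 0.002, -0.0, 0.0]
ft_force: [0.3, 0.5, 0.7]
grip_width: 0.0558
finger_force: 0.0
```

```bash
python3 - <<'E'
from h import *
st();tools();plan([pose([.52,-.03,.13],None,45,180),pose([.52,-.03,.06],None,45,180),pose([.52,-.03,.026],None,45,180)])
E
```

```text
t 17.9 tcp [ 0.5199 -0.0304  0.2682] grip [ 0.5198 -0.0305  0.1135] y [ 0.004 -1.     0.001] z [-0.001 -0.001 -1.   ] q [-0.403  0.618  0.482  2.003 -0.471  0.632 -1.177] w 0.0558 F [0.3 0.5 0.7] ff 0.0
top px [305. 232.] orig [ 0.4949 -0.1509] head -173.3 L 170 W 32 zmax 0.035
top px [348. 235.] orig [ 0.4851 -0.2813] head 162.7 L 169 W 32 zmax 0.036
top px [388. 237.] orig [ 0.4783 -0.4091] head 168.0 L 169 W 32 zmax 0.038
scene px [288. 223.] orig [ 0.5204 -0.0333] head -0.7 L 173 W 32 zmax 0.035
scene px [257. 240.] orig [ 0.4974 -0.1547] head -173.0 L 169 W 33 zmax 0.034
scene px [216. 261.] orig [ 0.4872 -0.2853] head 161.4 L 170 W 32 zmax 0.034
scene px [173. 285.] orig [ 0.4797 -0.4131] head 168.5 L 170 W 32 zmax 0.035
travel [0.73, 0.003, 0.181] rot [0.001, -0.5, 0.003] rows 6.3
travel [0.33, -0.0, 0.33] rot [0.0, 0.0, 0.0] rows 1.7
travel [0.16, -0.0, 0.16] rot [0.0, 0.0, 0.0] rows 0.8
```

Request:
drive_tool --increments '[{"travel": [0.1, 0, 0.02], "rot": [0, -0.07, 0]}, {"travel": [0.2, 0, 0.04], "rot": [0, -0.14, 0]}, {"travel": [0.3, 0, 0.07], "rot": [0, -0.21, 0]}, {"travel": [0.41, 0, 0.1], "rot": [0, -0.28, 0]}, {"travel": [0.52, 0, 0.13], "rot": [0, -0.35, 0]}, {"travel": [0.63, 0, 0.155], "rot": [0, -0.42, 0]}, {"travel": [0.73, 0.003, 0.181], "rot": [0, -0.5, 0.003]}, {"travel": [0.73, 0.003, 0.181], "rot": [0, -0.5, 0.003]}]'

```text
clock: 18.87
ee_pos: [0.6307, -0.0302, 0.2361]
eef_rot: [0.921, -0.001, -0.389, 0.001]
ft_force: [0.9, 0.4, -1.2]
grip_width: 0.0557
finger_force: 0.0
```

```bash
python3 - <<'E'
from h import *
st();plan([pose([.52,-.03,.026],None,45,180)])
E
```

```text
t 18.9 tcp [ 0.6307 -0.0302  0.2361] grip [ 0.5198 -0.0303  0.1281] y [-0.    -1.     0.002] z [-0.716 -0.001 -0.698] q [-0.307  1.02   0.499  1.386 -0.308  1.641 -1.304] w 0.0557 F [ 0.9  0.4 -1.2] ff 0.0
travel [0.475, -0.002, 0.475] rot [0.001, 0.008, -0.001] rows 2.4
```

Request:
drive_tool --increments '[{"travel": [0.07, 0, 0.07], "rot": [0, 0.008, 0]}, {"travel": [0.15, 0, 0.15], "rot": [0, 0.008, 0]}, {"travel": [0.22, 0, 0.22], "rot": [0, 0.008, 0]}, {"travel": [0.29, 0, 0.29], "rot": [0, 0.008, 0]}, {"travel": [0.36, 0, 0.36], "rot": [0, 0.008, 0]}, {"travel": [0.42, 0, 0.42], "rot": [0, 0.008, 0]}, {"travel": [0.475, -0.002, 0.475], "rot": [0, 0.008, 0]}, {"travel": [0.475, -0.002, 0.475], "rot": [0, 0.008, 0]}]'

```text
clock: 19.53
ee_pos: [0.629, -0.0299, 0.1368]
eef_rot: [0.926, -0.0, -0.378, 0.001]
ft_force: [-0.4, 0.0, -0.1]
grip_width: 0.0554
finger_force: 0.0
```

Request:
drive_tool --increments '[{"travel": [0, 0, 0], "rot": [0, 0, 0]}, {"travel": [0, 0, 0], "rot": [0, 0, 0]}, {"travel": [0, 0, 0], "rot": [0, 0, 0]}, {"travel": [0, 0, 0], "rot": [0, 0, 0]}, {"travel": [0, 0, 0], "rot": [0, 0, 0]}, {"travel": [0, 0, 0], "rot": [0, 0, 0]}, {"travel": [0, 0, 0], "rot": [0, 0, 0]}, {"travel": [0, 0, 0], "rot": [0, 0, 0]}]' --claw -1 --squeeze 80

```text
clock: 20.2
ee_pos: [0.6301, -0.0302, 0.1402]
eef_rot: [0.927, -0.0, -0.376, 0.001]
ft_force: [4.8, -1.3, 7.4]
grip_width: 0.0306
finger_force: 80.0
```

Request:
drive_tool --increments '[{"travel": [-0.05, 0, -0.05], "rot": [0, 0, 0]}, {"travel": [-0.15, 0, -0.15], "rot": [0, 0, 0]}, {"travel": [-0.3, 0, -0.3], "rot": [0, 0, 0]}, {"travel": [-0.45, 0, -0.45], "rot": [0, 0, 0]}, {"travel": [-0.6, 0, -0.6], "rot": [0, 0, 0]}, {"travel": [-0.75, 0, -0.75], "rot": [0, 0, 0]}, {"travel": [-0.94, 0, -0.94], "rot": [0, 0, 0]}, {"travel": [-0.94, 0, -0.94], "rot": [0, 0, 0]}]'

```text
clock: 20.87
ee_pos: [0.6277, -0.0305, 0.3464]
eef_rot: [0.928, -0.001, -0.373, 0.001]
ft_force: [0.8, -0.8, -2.0]
grip_width: 0.0307
finger_force: 79.1
```

```bash
cat >> h.py <<'E'
C0=np.array([.535,.199]); ex=np.array([.9962,.0872]); ey=np.array([-.0872,.9962])
CUP=[C0+.045*(a*ex+b*ey) for a,b in((1,1),(1,-1),(-1,1),(-1,-1))]
def standp(cup,az,z,back=.010):  # grasp point so that the tool axis is over cup; g points to az
    a=np.radians(az); return np.r_[CUP[cup]-back*np.array([np.cos(a),np.sin(a)]),z]
E
python3 - <<'E'
from h import *
st()
plan([pose(standp(2,185,.23),None,45,185,1)])
print(CUP)
E
```

```text
t 20.9 tcp [ 0.6277 -0.0305  0.3464] grip [ 0.5206 -0.0306  0.2348] y [-0.001 -1.     0.002] z [-0.692 -0.001 -0.722] q [-0.329  0.875  0.541  1.368 -0.268  1.766 -1.311] w 0.0307 F [ 0.8 -0.8 -2. ] ff 79.1
travel [-0.08, -1.872, 0.135] rot [-0.02, 0.059, 1.958] rows 24.6
[array([0.575905, 0.247753]), array([0.583753, 0.158095]), array([0.486247, 0.239905]), array([0.494095, 0.150247])]
```

Request:
drive_tool --increments '[{"travel": [0, -0.1, 0], "rot": [0, 0, -0.075]}, {"travel": [0, -0.2, 0], "rot": [0, 0, -0.15]}, {"travel": [0, -0.3, 0], "rot": [0, 0, -0.225]}, {"travel": [0, -0.4, 0], "rot": [0, 0, -0.3]}, {"travel": [0, -0.5, 0], "rot": [0, 0, -0.375]}, {"travel": [0, -0.6, 0], "rot": [0, 0, -0.45]}, {"travel": [0, -0.7, 0], "rot": [0, 0, -0.525]}, {"travel": [0, -0.8, 0], "rot": [0, 0, -0.6]}]'

```text
clock: 21.53
ee_pos: [0.6269, 0.0909, 0.3391]
eef_rot: [0.824, 0.422, -0.335, -0.171]
ft_force: [0.3, -0.9, -2.2]
grip_width: 0.0304
finger_force: 79.1
```

Request:
drive_tool --increments '[{"travel": [0, 0, 0], "rot": [0, 0, -0.075]}, {"travel": [0, 0, 0], "rot": [0, 0, -0.15]}, {"travel": [0, 0, 0], "rot": [0, 0, -0.225]}, {"travel": [0, 0, 0], "rot": [0, 0, -0.3]}, {"travel": [0, 0, 0], "rot": [0, 0, -0.375]}, {"travel": [0, 0, 0], "rot": [0, 0, -0.45]}, {"travel": [0, 0, 0], "rot": [0, 0, -0.525]}, {"travel": [0, 0, 0], "rot": [0, 0, -0.6]}]'

```text
clock: 22.2
ee_pos: [0.627, 0.0901, 0.3389]
eef_rot: [0.543, 0.751, -0.221, -0.305]
ft_force: [-0.0, -0.0, -2.6]
grip_width: 0.0311
finger_force: 79.1
```

Request:
drive_tool --increments '[{"travel": [0, 0, 0], "rot": [0, 0, -0.075]}, {"travel": [0, 0, 0], "rot": [0, 0, -0.15]}, {"travel": [0, 0, 0], "rot": [0, 0, -0.225]}, {"travel": [0, 0, 0], "rot": [0, 0, -0.3]}, {"travel": [0, 0, 0], "rot": [0, 0, -0.375]}, {"travel": [0, 0, 0], "rot": [0, 0, -0.45]}, {"travel": [0, 0, 0], "rot": [0, 0, -0.525]}, {"travel": [0, 0, 0], "rot": [0, 0, -0.6]}]'

```text
clock: 22.87
ee_pos: [0.627, 0.09, 0.3389]
eef_rot: [0.143, 0.915, -0.059, -0.372]
ft_force: [0.3, -0.6, -1.9]
grip_width: 0.0308
finger_force: 79.2
```

```bash
cat >> h.py <<'E'
def upright(grasp_tcp,grasp_q,tool_o,tool_head,cup,footz,az_out):
    """TCP pose that stands the tool (grasped lying at tool_o xy, heading deg) over cup, foot at footz"""
    a=np.radians(tool_head);X=np.array([np.cos(a),np.sin(a),0]);Z=np.array([0,0,1.]);Rt=R.from_matrix(np.c_[X,np.cross(Z,X),Z])
    Rg=R.from_quat(grasp_q); rel=Rt.inv()*Rg; tr=Rt.inv().apply(np.array(grasp_tcp)-np.r_[tool_o,.016])
    b=np.radians(az_out);Z2=np.array([np.cos(b),np.sin(b),0]);X2=np.array([0,0,1.]);Rf=R.from_matrix(np.c_[X2,np.cross(Z2,X2),Z2])
    return np.r_[CUP[cup],footz+.105]+Rf.apply(tr), Rf*rel
E
python3 - <<'E'
from h import *
st()
g=([.6301,-.0302,.1402],[.927,0,-.376,.001],[.5203,-.0305],-0.2)
plan([upright(*g,2,.11,5),upright(*g,2,.07,5),upright(*g,2,.010,5)])
E
```

```text
t 22.9 tcp [0.627  0.09   0.3389] grip [0.5191 0.0897 0.228 ] y [ 0.218  0.952 -0.214] z [-0.698 -0.002 -0.716] q [-0.017  0.836 -0.337  1.323  0.012  1.755  0.914] w 0.0308 F [ 0.3 -0.6 -1.9] ff 79.2
travel [0.341, 1.011, 0.144] rot [0.038, 0.012, -0.238] rows 3.9
travel [-0.191, -0.001, 0.186] rot [0.0, 0.0, 0.0] rows 1.0
travel [-0.287, -0.002, 0.279] rot [0.0, 0.0, 0.0] rows 1.4
```

Request:
drive_tool --increments '[{"travel": [0.06, 0.17, 0.02], "rot": [0, 0, -0.04]}, {"travel": [0.12, 0.34, 0.05], "rot": [0.01, 0, -0.08]}, {"travel": [0.18, 0.5, 0.07], "rot": [0.02, 0, -0.12]}, {"travel": [0.24, 0.67, 0.1], "rot": [0.03, 0.01, -0.16]}, {"travel": [0.3, 0.84, 0.12], "rot": [0.038, 0.012, -0.2]}, {"travel": [0.341, 1, 0.144], "rot": [0.038, 0.012, -0.238]}, {"travel": [0.341, 1, 0.144], "rot": [0.038, 0.012, -0.238]}, {"travel": [0.341, 1, 0.144], "rot": [0.038, 0.012, -0.238]}]'

```text
clock: 23.53
ee_pos: [0.61, 0.2502, 0.3239]
eef_rot: [-0.039, 0.92, -0.016, -0.389]
ft_force: [0.2, -0.6, -1.6]
grip_width: 0.0303
finger_force: 79.3
```

```bash
python3 - <<'E'
from h import *
st()
g=([.6301,-.0302,.1402],[.927,0,-.376,.001],[.5203,-.0305],-0.2)
plan([upright(*g,2,.075,5),upright(*g,2,.010,5)])
a=eyes.capture("top")[0][:,:,::-1];b=eyes.capture("scene")[0][:,:,::-1]
o=np.hstack([cv2.resize(a[170:260,110:230],(440,330),interpolation=2),cv2.resize(b[110:230,290:410],(330,330),interpolation=2)])
cv2.imwrite("pics/d2.png",np.clip(o*1.3,0,255).astype(np.uint8))
E
```

```text
t 23.5 tcp [0.61   0.2502 0.3239] grip [0.4994 0.2411 0.2162] y [-0.084  0.996  0.002] z [-0.715 -0.059 -0.696] q [-0.178  0.918 -0.477  1.238 -0.006  1.766  1.032] w 0.0303 F [ 0.2 -0.6 -1.6] ff 79.3
travel [-0.163, -0.002, 0.159] rot [-0.0, -0.0, -0.002] rows 0.8
travel [-0.311, -0.002, 0.302] rot [0.0, 0.0, 0.0] rows 1.6
```

View pics/d2.png

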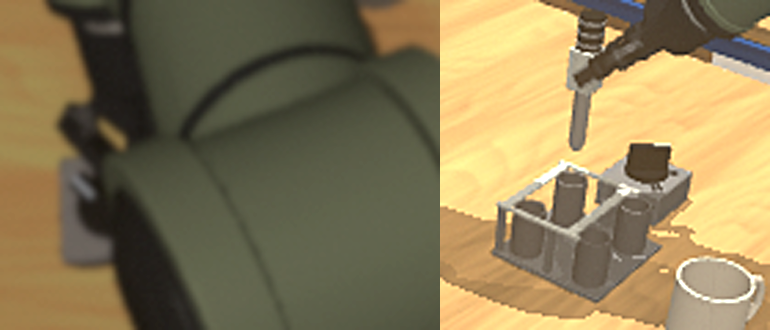

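The scene crop shows the tool upright, with its foot at (577,148) above the rear cup at (570,185). I'll insert it.

Request:
drive_tool --increments '[{"travel": [-0.08, 0, 0.08], "rot": [0, 0, 0]}, {"travel": [-0.163, -0.002, 0.159], "rot": [0, 0, 0]}, {"travel": [-0.21, -0.002, 0.205], "rot": [0, 0, 0]}, {"travel": [-0.26, -0.003, 0.253], "rot": [0, 0, 0]}, {"travel": [-0.31, -0.003, 0.302], "rot": [0, 0, 0]}, {"travel": [-0.36, -0.004, 0.35], "rot": [0, 0, 0]}, {"travel": [-0.41, -0.004, 0.4], "rot": [0, 0, 0]}, {"travel": [-0.465, -0.004, 0.452], "rot": [0, 0, 0]}]'

```text
clock: 24.3
ee_pos: [0.6105, 0.2482, 0.2262]
eef_rot: [-0.038, 0.92, -0.015, -0.389]
ft_force: [-1.0, 0.1, -1.9]
grip_width: 0.0306
finger_force: 79.4
```

```bash
python3 - <<'E'
from h import *
st()
g=([.6301,-.0302,.1402],[.927,0,-.376,.001],[.5203,-.0305],-0.2)
plan([upright(*g,2,.009,5)])
E
```

```text
t 24.3 tcp [0.6105 0.2482 0.2262] grip [0.4999 0.2393 0.1184] y [-0.081  0.997  0.001] z [-0.715 -0.058 -0.697] q [-0.181  1.031 -0.459  1.268  0.037  1.632  1.058] w 0.0306 F [-1.   0.1 -1.9] ff 79.4
travel [-0.01, 0.012, 0.012] rot [0.0, 0.0, -0.003] rows 0.1
```

Request:
drive_tool --increments '[{"travel": [-0.005, 0.01, 0.006], "rot": [0, 0, 0]}, {"travel": [-0.01, 0.012, 0.012], "rot": [0, 0, 0]}, {"travel": [-0.01, 0.012, 0.012], "rot": [0, 0, 0]}, {"travel": [-0.01, 0.012, 0.012], "rot": [0, 0, 0]}, {"travel": [-0.01, 0.012, 0.012], "rot": [0, 0, 0]}, {"travel": [-0.01, 0.012, 0.012], "rot": [0, 0, 0]}, {"travel": [-0.01, 0.012, 0.012], "rot": [0, 0, 0]}, {"travel": [-0.01, 0.012, 0.012], "rot": [0, 0, 0]}]' --claw 0.15

```text
clock: 24.97
ee_pos: [0.6101, 0.25, 0.2249]
eef_rot: [-0.038, 0.92, -0.015, -0.389]
ft_force: [0.3, -0.0, -0.8]
grip_width: 0.0488
finger_force: 0.0
```

Request:
drive_tool --increments '[{"travel": [0, 0, -0.1], "rot": [0, 0, 0]}, {"travel": [0, 0, -0.2], "rot": [0, 0, 0]}, {"travel": [0, 0, -0.35], "rot": [0, 0, 0]}, {"travel": [0, 0, -0.5], "rot": [0, 0, 0]}, {"travel": [0, 0, -0.7], "rot": [0, 0, 0]}, {"travel": [0, 0, -0.85], "rot": [0, 0, 0]}, {"travel": [0, 0, -1], "rot": [0, 0, 0]}, {"travel": [0, 0, -1], "rot": [0, 0, 0]}]'

```text
clock: 25.63
ee_pos: [0.7028, 0.2537, 0.3307]
eef_rot: [-0.035, 0.928, -0.006, -0.372]
ft_force: [0.5, 0.4, -1.5]
grip_width: 0.0491
finger_force: 0.0
```

```bash
cat >> h.py <<'E'
def rackcheck(save=None):
    """top of standing tools (z>.15) near rack, scene camera (+3mm y)"""
    p_,d=eyes.capture("scene"); P=cloud("scene",d); P=P+[0,.003,0]; z=P[...,2]
    for i,c in enumerate(CUP):
        q=(np.hypot(P[...,0]-c[0],P[...,1]-c[1])<.035)&(z>.09)&(z<.2)
        if q.sum()>5: print("cup",i,"n",q.sum(),"zmax %.3f"%np.percentile(z[q],98),"off mm",((P[q][:,:2].mean(0)-c)*1000).round(1))
    if save: cv2.imwrite(save,np.clip(cv2.resize(p_[110:230,270:410,::-1],(700,600),interpolation=2)*1.2,0,255).astype(np.uint8))
E
python3 - <<'E'
from h import *
st(); rackcheck("pics/r1.png"); dialcheck(); tools()
E
```

```text
t 25.6 tcp [0.7028 0.2537 0.3307] grip [0.5961 0.2479 0.2188] y [-0.069  0.998  0.014] z [-0.689 -0.038 -0.723] q [-0.374  1.032 -0.015  0.902 -0.23   1.932  1.259] w 0.0491 F [ 0.5  0.4 -1.5] ff 0.0
cup 2 n 308 zmax 0.179 off mm [  5.6 -10.5]
top no dial
scene 81 dial centre [521.3 349.1] size [49.9 13.1] world dir 45.3 -> dial 0.50
top px [357. 227.] orig [ 0.5128 -0.3117] head 161.7 L 170 W 32 zmax 0.037
top px [305. 232.] orig [ 0.495  -0.1507] head -172.6 L 171 W 32 zmax 0.037
top px [388. 237.] orig [ 0.4786 -0.4092] head 168.2 L 170 W 32 zmax 0.036
scene px [257. 240.] orig [ 0.4972 -0.155 ] head -174.8 L 169 W 34 zmax 0.035
scene px [213. 272.] orig [ 0.5153 -0.316 ] head 163.4 L 170 W 33 zmax 0.035
scene px [173. 285.] orig [ 0.4793 -0.4129] head 168.3 L 171 W 32 zmax 0.036
```

View pics/r1.png

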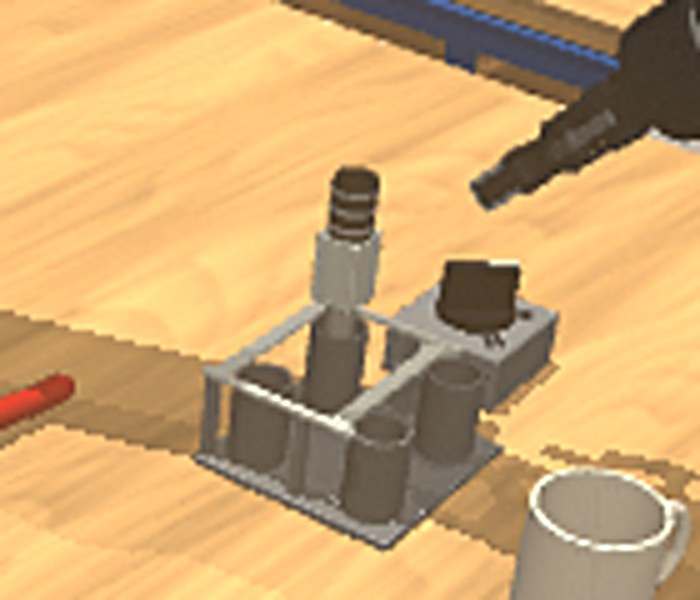

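Tool0 stands in cup 2 with its top at 179 mm, and the dial still reads 0.50. The tool that was at (348,235) has been knocked to about (0.515,−0.313). Next is the tool at (305,232).

```bash
python3 - <<'E'
from h import *
plan([pose([.60,.14,.25],95),pose([.535,.01,.20],96),pose([.4972,-.1520,.11],96.6),pose([.4972,-.1520,.022],96.6)])
E
```

```text
travel [0.877, -0.704, 0.144] rot [0.012, -0.485, -0.008] rows 6.1
travel [0.507, -0.826, 0.333] rot [0.0, 0.0, -0.011] rows 3.7
travel [0.364, -1.048, 0.6] rot [0.0, 0.0, -0.007] rows 4.5
travel [0.0, 0.0, 0.587] rot [0.0, 0.0, 0.0] rows 2.1
```

Request:
drive_tool --increments '[{"travel": [0.13, -0.1, 0], "rot": [0, -0.07, 0]}, {"travel": [0.26, -0.2, 0.02], "rot": [0, -0.14, 0]}, {"travel": [0.39, -0.3, 0.04], "rot": [0, -0.21, 0]}, {"travel": [0.52, -0.4, 0.06], "rot": [0, -0.28, 0]}, {"travel": [0.65, -0.5, 0.09], "rot": [0, -0.35, 0]}, {"travel": [0.78, -0.6, 0.12], "rot": [0.01, -0.42, 0]}, {"travel": [0.877, -0.704, 0.144], "rot": [0.012, -0.485, -0.008]}, {"travel": [0.877, -0.704, 0.144], "rot": [0.012, -0.485, -0.008]}]'

```text
clock: 27.05
ee_pos: [0.5981, 0.1369, 0.4077]
eef_rot: [-0.043, 0.999, 0.0, 0.005]
ft_force: [-0.5, -0.7, 0.2]
grip_width: 0.049
finger_force: 0.0
```

Request:
drive_tool --increments '[{"travel": [0.12, -0.2, 0.08], "rot": [0, 0, 0]}, {"travel": [0.25, -0.4, 0.16], "rot": [0, 0, 0]}, {"travel": [0.37, -0.6, 0.24], "rot": [0, 0, 0]}, {"travel": [0.507, -0.826, 0.333], "rot": [0, 0, -0.011]}, {"travel": [0.507, -0.826, 0.333], "rot": [0, 0, -0.011]}, {"travel": [0.507, -0.826, 0.333], "rot": [0, 0, -0.011]}, {"travel": [0.507, -0.826, 0.333], "rot": [0, 0, -0.011]}, {"travel": [0.507, -0.826, 0.333], "rot": [0, 0, -0.011]}]'

```text
clock: 27.72
ee_pos: [0.5356, 0.011, 0.355]
eef_rot: [-0.053, 0.999, 0.001, 0.001]
ft_force: [0.4, -0.3, -0.4]
grip_width: 0.0488
finger_force: 0.0
```

Request:
drive_tool --increments '[{"travel": [0.07, -0.2, 0.12], "rot": [0, 0, 0]}, {"travel": [0.15, -0.4, 0.24], "rot": [0, 0, 0]}, {"travel": [0.22, -0.6, 0.36], "rot": [0, 0, 0]}, {"travel": [0.29, -0.8, 0.48], "rot": [0, 0, 0]}, {"travel": [0.364, -1, 0.6], "rot": [0, 0, 0]}, {"travel": [0.364, -1, 0.6], "rot": [0, 0, 0]}, {"travel": [0.364, -1, 0.6], "rot": [0, 0, 0]}, {"travel": [0.364, -1, 0.6], "rot": [0, 0, 0]}]' --claw 0.4

```text
clock: 28.38
ee_pos: [0.4973, -0.1439, 0.2648]
eef_rot: [-0.053, 0.999, 0.001, 0.0]
ft_force: [0.0, -0.1, 0.5]
grip_width: 0.06
finger_force: 0.0
```

```bash
python3 - <<'E'
from h import *
st()
plan([pose([.4972,-.1520,.022],96.6)])
plan([pose([.52,-.03,.095],-88)],pose([.4972,-.1520,.092],-83.4))
E
```

```text
t 28.4 tcp [ 0.4973 -0.1439  0.2648] grip [ 0.4975 -0.1437  0.1101] y [-0.106  0.994  0.001] z [ 0.001  0.001 -1.   ] q [ 0.137  0.56   0.041  1.996 -0.042  0.585  1.883] w 0.0600 F [ 0.  -0.1  0.5] ff 0.0
travel [0.007, -0.055, 0.587] rot [0.001, 0.001, -0.006] rows 2.1
travel [0.244, -0.79, -0.02] rot [0.0, 0.0, 0.051] rows 3.0
```

Request:
drive_tool --increments '[{"travel": [0.007, -0.055, 0.1], "rot": [0, 0, -0.006]}, {"travel": [0.007, -0.055, 0.2], "rot": [0, 0, -0.006]}, {"travel": [0.007, -0.055, 0.3], "rot": [0, 0, -0.006]}, {"travel": [0.007, -0.055, 0.4], "rot": [0, 0, -0.006]}, {"travel": [0.007, -0.055, 0.5], "rot": [0, 0, -0.006]}, {"travel": [0.007, -0.055, 0.587], "rot": [0, 0, -0.006]}, {"travel": [0.007, -0.055, 0.587], "rot": [0, 0, -0.006]}, {"travel": [0.007, -0.055, 0.587], "rot": [0, 0, -0.006]}]'

```text
clock: 29.05
ee_pos: [0.4971, -0.1518, 0.1768]
eef_rot: [-0.058, 0.998, 0.001, 0.0]
ft_force: [-0.3, -0.0, 0.5]
grip_width: 0.0599
finger_force: 0.0
```

Request:
drive_tool --increments '[{"travel": [0, 0, 0], "rot": [0, 0, 0]}, {"travel": [0, 0, 0], "rot": [0, 0, 0]}, {"travel": [0, 0, 0], "rot": [0, 0, 0]}, {"travel": [0, 0, 0], "rot": [0, 0, 0]}, {"travel": [0, 0, 0], "rot": [0, 0, 0]}, {"travel": [0, 0, 0], "rot": [0, 0, 0]}, {"travel": [0, 0, 0], "rot": [0, 0, 0]}, {"travel": [0, 0, 0], "rot": [0, 0, 0]}]' --claw -1 --squeeze 70

```text
clock: 29.72
ee_pos: [0.4969, -0.1528, 0.1778]
eef_rot: [-0.057, 0.998, 0.0, 0.001]
ft_force: [-1.3, 2.7, 12.3]
grip_width: 0.0311
finger_force: 69.7
```

Request:
drive_tool --increments '[{"travel": [0, 0, -0.1], "rot": [0, 0, 0]}, {"travel": [0, 0, -0.2], "rot": [0, 0, 0]}, {"travel": [0, 0, -0.3], "rot": [0, 0, 0]}, {"travel": [0, 0, -0.4], "rot": [0, 0, 0]}, {"travel": [0, 0, -0.5], "rot": [0, 0, 0]}, {"travel": [0, 0, -0.5], "rot": [0, 0, 0]}, {"travel": [0, 0, -0.5], "rot": [0, 0, 0]}, {"travel": [0, 0, -0.5], "rot": [0, 0, 0]}]'

```text
clock: 30.38
ee_pos: [0.4963, -0.153, 0.2513]
eef_rot: [-0.057, 0.998, 0.0, 0.0]
ft_force: [-0.6, 0.4, -2.2]
grip_width: 0.0307
finger_force: 69.8
```

Request:
drive_tool --increments '[{"travel": [-0.03, 0.1, 0], "rot": [0, 0, 0.065]}, {"travel": [-0.06, 0.2, 0], "rot": [0, 0, 0.13]}, {"travel": [-0.09, 0.3, 0], "rot": [0, 0, 0.195]}, {"travel": [-0.12, 0.4, 0], "rot": [0, 0, 0.26]}, {"travel": [-0.15, 0.5, 0], "rot": [0, 0, 0.325]}, {"travel": [-0.18, 0.6, 0], "rot": [0, 0, 0.39]}, {"travel": [-0.21, 0.7, 0], "rot": [0, 0, 0.455]}, {"travel": [-0.24, 0.79, 0], "rot": [0, 0, 0.52]}]'

```text
clock: 31.05
ee_pos: [0.5185, -0.0302, 0.2508]
eef_rot: [0.346, 0.938, 0.0, -0.001]
ft_force: [0.7, 0.5, -2.1]
grip_width: 0.0312
finger_force: 69.8
```

Request:
drive_tool --increments '[{"travel": [0, 0, 0], "rot": [0, 0, 0.065]}, {"travel": [0, 0, 0], "rot": [0, 0, 0.13]}, {"travel": [0, 0, 0], "rot": [0, 0, 0.195]}, {"travel": [0, 0, 0], "rot": [0, 0, 0.26]}, {"travel": [0, 0, 0], "rot": [0, 0, 0.325]}, {"travel": [0, 0, 0], "rot": [0, 0, 0.39]}, {"travel": [0, 0, 0], "rot": [0, 0, 0.455]}, {"travel": [0, 0, 0], "rot": [0, 0, 0.52]}]'

```text
clock: 31.72
ee_pos: [0.5184, -0.0312, 0.2508]
eef_rot: [0.69, 0.723, -0.0, -0.0]
ft_force: [1.4, -0.1, -1.7]
grip_width: 0.0306
finger_force: 69.8
```

Request:
drive_tool --increments '[{"travel": [0, 0, 0], "rot": [0, 0, 0.065]}, {"travel": [0, 0, 0], "rot": [0, 0, 0.13]}, {"travel": [0, 0, 0], "rot": [0, 0, 0.195]}, {"travel": [0, 0, 0], "rot": [0, 0, 0.26]}, {"travel": [0, 0, 0], "rot": [0, 0, 0.325]}, {"travel": [0, 0, 0], "rot": [0, 0, 0.39]}, {"travel": [0, 0, 0], "rot": [0, 0, 0.455]}, {"travel": [0, 0, 0], "rot": [0, 0, 0.52]}]'

```text
clock: 32.38
ee_pos: [0.5184, -0.0312, 0.2509]
eef_rot: [0.921, 0.39, -0.0, -0.0]
ft_force: [-0.3, 0.2, -1.4]
grip_width: 0.0309
finger_force: 69.8
```

Request:
drive_tool --increments '[{"travel": [0, 0, 0], "rot": [0, 0, 0.065]}, {"travel": [0, 0, 0], "rot": [0, 0, 0.13]}, {"travel": [0, 0, 0], "rot": [0, 0, 0.195]}, {"travel": [0, 0, 0], "rot": [0, 0, 0.26]}, {"travel": [0, 0, 0], "rot": [0, 0, 0.325]}, {"travel": [0, 0, 0], "rot": [0, 0, 0.39]}, {"travel": [0, 0, 0], "rot": [0, 0, 0.455]}, {"travel": [0, 0, 0], "rot": [0, 0, 0.51]}]'

```text
clock: 33.05
ee_pos: [0.5184, -0.0312, 0.2508]
eef_rot: [1.0, -0.0, -0.0, 0.0]
ft_force: [-0.2, 0.2, -1.9]
grip_width: 0.0311
finger_force: 69.8
```

```bash
python3 - <<'E'
from h import *
st();plan([pose([.52,-.03,.022],-90)])
E
```

```text
t 33.0 tcp [ 0.5184 -0.0312  0.2508] grip [ 0.5183 -0.0312  0.0961] y [-0.001 -1.     0.   ] z [-0.001 -0.    -1.   ] q [-0.661  0.827  0.911  2.026 -0.955  0.792 -0.733] w 0.0311 F [-0.2  0.2 -1.9] ff 69.8
travel [0.011, -0.008, 0.494] rot [0.0, 0.001, -0.0] rows 1.8
```

Request:
drive_tool --increments '[{"travel": [0.011, -0.008, 0.1], "rot": [0, 0, 0]}, {"travel": [0.011, -0.008, 0.2], "rot": [0, 0, 0]}, {"travel": [0.011, -0.008, 0.3], "rot": [0, 0, 0]}, {"travel": [0.011, -0.008, 0.38], "rot": [0, 0, 0]}, {"travel": [0.011, -0.008, 0.44], "rot": [0, 0, 0]}, {"travel": [0.011, -0.008, 0.49], "rot": [0, 0, 0]}, {"travel": [0.011, -0.008, 0.49], "rot": [0, 0, 0]}, {"travel": [0.011, -0.008, 0.49], "rot": [0, 0, 0]}]'

```text
clock: 33.72
ee_pos: [0.5204, -0.0302, 0.1779]
eef_rot: [1.0, 0.002, 0.0, -0.0]
ft_force: [0.1, -0.1, -1.4]
grip_width: 0.0312
finger_force: 72.2
```

Request:
drive_tool --increments '[{"travel": [0, 0, 0], "rot": [0, 0, 0]}, {"travel": [0, 0, 0], "rot": [0, 0, 0]}, {"travel": [0, 0, 0], "rot": [0, 0, 0]}, {"travel": [0, 0, 0], "rot": [0, 0, 0]}, {"travel": [0, 0, 0], "rot": [0, 0, 0]}, {"travel": [0, 0, -0.2], "rot": [0, 0, 0]}, {"travel": [0, 0, -0.4], "rot": [0, 0, 0]}, {"travel": [0, 0, -0.6], "rot": [0, 0, 0]}]' --claw 0.3

```text
clock: 34.38
ee_pos: [0.52, -0.0303, 0.2692]
eef_rot: [1.0, 0.002, -0.0, -0.0]
ft_force: [1.1, 0.3, 0.7]
grip_width: 0.0557
finger_force: 0.0
```

Request:
drive_tool --increments '[{"travel": [0.1, 0, 0.02], "rot": [0, -0.07, 0]}, {"travel": [0.2, 0, 0.04], "rot": [0, -0.14, 0]}, {"travel": [0.3, 0, 0.07], "rot": [0, -0.21, 0]}, {"travel": [0.41, 0, 0.1], "rot": [0, -0.28, 0]}, {"travel": [0.52, 0, 0.13], "rot": [0, -0.35, 0]}, {"travel": [0.63, 0, 0.155], "rot": [0, -0.42, 0]}, {"travel": [0.73, 0.003, 0.181], "rot": [0, -0.5, 0]}, {"travel": [0.73, 0.003, 0.181], "rot": [0, -0.5, 0]}]'

```text
clock: 35.05
ee_pos: [0.6313, -0.03, 0.2388]
eef_rot: [0.922, 0.003, -0.387, 0.001]
ft_force: [-0.5, 0.2, -1.1]
grip_width: 0.0554
finger_force: 0.0
```

```bash
python3 - <<'E'
from h import *
st();tools();plan([pose([.52,-.03,.028],None,45,180)])
E
```

```text
t 35.0 tcp [ 0.6313 -0.03    0.2388] grip [ 0.5209 -0.0305  0.1305] y [ 0.005 -1.    -0.001] z [-0.714 -0.003 -0.7  ] q [-0.478  1.164  0.891  1.396 -0.541  1.728 -1.042] w 0.0554 F [-0.5  0.2 -1.1] ff 0.0
top px [357. 227.] orig [ 0.5122 -0.3112] head 161.4 L 170 W 32 zmax 0.036
top px [266. 232.] orig [ 0.5171 -0.0285] head 0.5 L 162 W 32 zmax 0.036
top px [388. 237.] orig [ 0.4783 -0.4092] head 167.9 L 169 W 32 zmax 0.036
scene px [289. 223.] orig [ 0.5227 -0.0328] head 1.7 L 168 W 33 zmax 0.034
scene px [213. 272.] orig [ 0.5151 -0.3156] head 162.8 L 170 W 32 zmax 0.035
scene px [173. 285.] orig [ 0.4796 -0.4128] head 167.8 L 170 W 32 zmax 0.035
travel [0.491, 0.002, 0.494] rot [0.002, -0.002, 0.002] rows 2.5
```

Request:
drive_tool --increments '[{"travel": [0.07, 0, 0.07], "rot": [0, 0, 0]}, {"travel": [0.15, 0, 0.15], "rot": [0, 0, 0]}, {"travel": [0.22, 0, 0.22], "rot": [0, 0, 0]}, {"travel": [0.29, 0, 0.29], "rot": [0, 0, 0]}, {"travel": [0.36, 0, 0.36], "rot": [0, 0, 0]}, {"travel": [0.43, 0, 0.43], "rot": [0, 0, 0]}, {"travel": [0.49, 0.002, 0.494], "rot": [0, 0, 0]}, {"travel": [0.49, 0.002, 0.494], "rot": [0, 0, 0]}]'

```text
clock: 36.02
ee_pos: [0.6287, -0.0302, 0.1335]
eef_rot: [0.923, 0.002, -0.384, 0.0]
ft_force: [-0.6, -0.1, 0.9]
grip_width: 0.0554
finger_force: 0.0
```

Request:
drive_tool --increments '[{"travel": [0, 0, 0], "rot": [0, 0, 0]}, {"travel": [0, 0, 0], "rot": [0, 0, 0]}, {"travel": [0, 0, 0], "rot": [0, 0, 0]}, {"travel": [0, 0, 0], "rot": [0, 0, 0]}, {"travel": [0, 0, 0], "rot": [0, 0, 0]}, {"travel": [0, 0, 0], "rot": [0, 0, 0]}, {"travel": [0, 0, 0], "rot": [0, 0, 0]}, {"travel": [0, 0, 0], "rot": [0, 0, 0]}]' --claw -1 --squeeze 80

```text
clock: 36.68
ee_pos: [0.6298, -0.0302, 0.1375]
eef_rot: [0.924, 0.002, -0.382, 0.001]
ft_force: [4.6, 0.4, 7.1]
grip_width: 0.0309
finger_force: 79.7
```

```bash
python3 - <<'E'
from h import *
st();o=monitor.get_obs();np.savez("g.npz",p=o["ee_pos"],q=o["eef_rot"])
E
```

```text
t 36.7 tcp [ 0.6298 -0.0302  0.1375] grip [ 0.5206 -0.0307  0.028 ] y [ 0.005 -1.    -0.001] z [-0.706 -0.003 -0.708] q [-0.457  1.29   0.832  1.393 -0.62   1.604 -1.047] w 0.0309 F [4.6 0.4 7.1] ff 79.7
```

Request:
drive_tool --increments '[{"travel": [-0.05, 0, -0.05], "rot": [0, 0, 0]}, {"travel": [-0.15, 0, -0.15], "rot": [0, 0, 0]}, {"travel": [-0.3, 0, -0.3], "rot": [0, 0, 0]}, {"travel": [-0.45, 0, -0.45], "rot": [0, 0, 0]}, {"travel": [-0.6, 0, -0.6], "rot": [0, 0, 0]}, {"travel": [-0.75, 0, -0.75], "rot": [0, 0, 0]}, {"travel": [-0.94, 0, -0.94], "rot": [0, 0, 0]}, {"travel": [-0.94, 0, -0.94], "rot": [0, 0, 0]}]'

```text
clock: 37.35
ee_pos: [0.6296, -0.0313, 0.3437]
eef_rot: [0.925, 0.002, -0.379, 0.001]
ft_force: [0.4, -0.8, -1.5]
grip_width: 0.0308
finger_force: 79.1
```

Request:
drive_tool --increments '[{"travel": [0, -0.1, 0], "rot": [0, 0, -0.075]}, {"travel": [0, -0.2, 0], "rot": [0, 0, -0.15]}, {"travel": [0, -0.3, 0], "rot": [0, 0, -0.225]}, {"travel": [0, -0.4, 0], "rot": [0, 0, -0.3]}, {"travel": [0, -0.5, 0], "rot": [0, 0, -0.375]}, {"travel": [0, -0.6, 0], "rot": [0, 0, -0.45]}, {"travel": [0, -0.7, 0], "rot": [0, 0, -0.525]}, {"travel": [0, -0.8, 0], "rot": [0, 0, -0.6]}]'

```text
clock: 38.02
ee_pos: [0.6285, 0.0903, 0.3367]
eef_rot: [0.821, 0.424, -0.34, -0.174]
ft_force: [-0.3, 0.1, -1.9]
grip_width: 0.0305
finger_force: 79.1
```

Request:
drive_tool --increments '[{"travel": [0, 0, 0], "rot": [0, 0, -0.075]}, {"travel": [0, 0, 0], "rot": [0, 0, -0.15]}, {"travel": [0, 0, 0], "rot": [0, 0, -0.225]}, {"travel": [0, 0, 0], "rot": [0, 0, -0.3]}, {"travel": [0, 0, 0], "rot": [0, 0, -0.375]}, {"travel": [0, 0, 0], "rot": [0, 0, -0.45]}, {"travel": [0, 0, 0], "rot": [0, 0, -0.525]}, {"travel": [0, 0, 0], "rot": [0, 0, -0.6]}]'

```text
clock: 38.68
ee_pos: [0.6286, 0.0894, 0.3366]
eef_rot: [0.539, 0.75, -0.224, -0.31]
ft_force: [-0.2, -0.5, -1.6]
grip_width: 0.0309
finger_force: 79.1
```

Request:
drive_tool --increments '[{"travel": [0, 0, 0], "rot": [0, 0, -0.075]}, {"travel": [0, 0, 0], "rot": [0, 0, -0.15]}, {"travel": [0, 0, 0], "rot": [0, 0, -0.225]}, {"travel": [0, 0, 0], "rot": [0, 0, -0.3]}, {"travel": [0, 0, 0], "rot": [0, 0, -0.375]}, {"travel": [0, 0, 0], "rot": [0, 0, -0.45]}, {"travel": [0, 0, 0], "rot": [0, 0, -0.525]}, {"travel": [0, 0, 0], "rot": [0, 0, -0.6]}]'

```text
clock: 39.35
ee_pos: [0.6286, 0.0893, 0.3366]
eef_rot: [0.14, 0.913, -0.06, -0.378]
ft_force: [-0.4, -1.0, -0.9]
grip_width: 0.0309
finger_force: 79.1
```

```bash
python3 - <<'E'
from h import *
st();f=np.load("g.npz");g=(f["p"],f["q"],[.521,-.0302],0.5)
print(g,upright(*g,3,.1,5)[1].as_matrix().round(2))
plan([upright(*g,3,.11,5),upright(*g,3,.075,5),upright(*g,3,.010,5)])
E
```

```text
t 39.4 tcp [0.6286 0.0893 0.3366] grip [0.5193 0.0888 0.2271] y [ 0.211  0.954 -0.214] z [-0.707 -0.003 -0.708] q [-0.232  0.83   0.056  1.33  -0.166  1.759  1.126] w 0.0309 F [-0.4 -1.  -0.9] ff 79.1
(array([ 0.62981123, -0.03020479,  0.13751285]), array([ 9.24176896e-01,  2.36572928e-03, -3.81956937e-01,  6.05134530e-04]), [0.521, -0.0302], 0.5) [[-0.7  -0.09 -0.71]
 [-0.06  1.   -0.06]
 [ 0.71 -0.   -0.71]]
travel [0.149, 0.46, 0.123] rot [0.039, -0.005, -0.232] rows 3.0
travel [-0.165, 0.001, 0.165] rot [0.0, 0.0, 0.0] rows 0.8
travel [-0.307, 0.002, 0.306] rot [0.0, 0.0, 0.0] rows 1.6
```

Request:
drive_tool --increments '[{"travel": [0.04, 0.11, 0.03], "rot": [0.01, 0, -0.06]}, {"travel": [0.08, 0.23, 0.06], "rot": [0.02, 0, -0.12]}, {"travel": [0.12, 0.35, 0.09], "rot": [0.03, 0, -0.18]}, {"travel": [0.149, 0.46, 0.123], "rot": [0.039, -0.005, -0.232]}, {"travel": [0.149, 0.46, 0.123], "rot": [0.039, -0.005, -0.232]}, {"travel": [0.149, 0.46, 0.123], "rot": [0.039, -0.005, -0.232]}, {"travel": [0.149, 0.46, 0.123], "rot": [0.039, -0.005, -0.232]}, {"travel": [0.149, 0.46, 0.123], "rot": [0.039, -0.005, -0.232]}]'

```text
clock: 40.02
ee_pos: [0.6157, 0.1611, 0.3234]
eef_rot: [-0.036, 0.923, -0.02, -0.383]
ft_force: [0.0, -0.6, -2.5]
grip_width: 0.0308
finger_force: 79.3
```

```bash
python3 - <<'E'
from h import *
st();f=np.load("g.npz");g=(f["p"],f["q"],[.521,-.0302],0.5)
plan([upright(*g,3,.075,5),upright(*g,3,.010,5)]);plan([upright(*g,3,.010,5)])
E
```

```text
t 40.0 tcp [0.6157 0.1611 0.3234] grip [0.5066 0.1512 0.2142] y [-0.082  0.997 -0.009] z [-0.705 -0.064 -0.706] q [-0.276  0.845 -0.064  1.329 -0.128  1.737  1.341] w 0.0308 F [ 0.  -0.6 -2.5] ff 79.3
travel [-0.161, 0.007, 0.165] rot [0.001, 0.0, -0.005] rows 0.8
travel [-0.307, 0.002, 0.306] rot [0.0, 0.0, 0.0] rows 1.6
travel [-0.467, 0.011, 0.471] rot [0.001, 0.0, -0.005] rows 2.4
```

Request:
drive_tool --increments '[{"travel": [-0.08, 0.007, 0.08], "rot": [0, 0, -0.005]}, {"travel": [-0.16, 0.008, 0.163], "rot": [0, 0, -0.005]}, {"travel": [-0.21, 0.008, 0.213], "rot": [0, 0, -0.005]}, {"travel": [-0.26, 0.009, 0.263], "rot": [0, 0, -0.005]}, {"travel": [-0.31, 0.01, 0.313], "rot": [0, 0, -0.005]}, {"travel": [-0.36, 0.01, 0.363], "rot": [0, 0, -0.005]}, {"travel": [-0.41, 0.011, 0.415], "rot": [0, 0, -0.005]}, {"travel": [-0.465, 0.011, 0.469], "rot": [0, 0, -0.005]}]'

```text
clock: 40.68
ee_pos: [0.6149, 0.163, 0.2233]
eef_rot: [-0.041, 0.923, -0.018, -0.383]
ft_force: [0.7, -0.5, -1.7]
grip_width: 0.0307
finger_force: 79.3
```

Request:
drive_tool --increments '[{"travel": [0, 0, 0], "rot": [0, 0, 0]}, {"travel": [0, 0, 0], "rot": [0, 0, 0]}, {"travel": [0, 0, 0], "rot": [0, 0, 0]}, {"travel": [0, 0, 0], "rot": [0, 0, 0]}, {"travel": [0, 0, 0], "rot": [0, 0, 0]}, {"travel": [0, 0, 0], "rot": [0, 0, 0]}, {"travel": [0, 0, 0], "rot": [0, 0, 0]}, {"travel": [0, 0, 0], "rot": [0, 0, 0]}]' --claw 0.15

```text
clock: 41.35
ee_pos: [0.6148, 0.163, 0.2243]
eef_rot: [-0.041, 0.923, -0.018, -0.383]
ft_force: [0.6, 0.7, -0.7]
grip_width: 0.0493
finger_force: 0.0
```

Request:
drive_tool --increments '[{"travel": [0, 0, -0.1], "rot": [0, 0, 0]}, {"travel": [0, 0, -0.2], "rot": [0, 0, 0]}, {"travel": [0, 0, -0.3], "rot": [0, 0, 0]}, {"travel": [0, 0, -0.4], "rot": [0, 0, 0]}, {"travel": [0, 0, -0.5], "rot": [0, 0, 0]}, {"travel": [0, 0, -0.6], "rot": [0, 0, 0]}, {"travel": [0, 0, -0.6], "rot": [0, 0, 0]}, {"travel": [0, 0, -0.6], "rot": [0, 0, 0]}]'

```text
clock: 42.02
ee_pos: [0.6782, 0.1688, 0.2874]
eef_rot: [-0.041, 0.923, -0.018, -0.383]
ft_force: [0.6, -0.7, -0.1]
grip_width: 0.049
finger_force: 0.0
```

```bash
python3 - <<'E'
from h import *
st();rackcheck();tools();dialcheck()
plan([pose([.62,.03,.25],60),pose([.56,-.10,.22],68),pose([.54,-.21,.15],72),pose([.515,-.3125,.11],72.3)])
E
```

```text
t 42.0 tcp [0.6782 0.1688 0.2874] grip [0.5691 0.1589 0.1781] y [-0.089  0.996 -0.001] z [-0.705 -0.064 -0.706] q [-0.27   0.99  -0.056  1.113 -0.119  1.809  1.358] w 0.0490 F [ 0.6 -0.7 -0.1] ff 0.0
cup 1 n 27 zmax 0.193 off mm [ -7.7 -30.2]
cup 2 n 243 zmax 0.179 off mm [  3.3 -10.9]
cup 3 n 331 zmax 0.180 off mm [ 5.9 -4.9]
top px [357. 226.] orig [ 0.5124 -0.3115] head 161.9 L 170 W 32 zmax 0.037
top px [388. 237.] orig [ 0.4784 -0.4097] head 167.5 L 170 W 33 zmax 0.035
scene px [213. 272.] orig [ 0.5148 -0.3154] head 163.0 L 170 W 32 zmax 0.035
scene px [173. 285.] orig [ 0.4802 -0.4132] head 168.6 L 169 W 32 zmax 0.035
top no dial
scene 78 dial centre [521.5 348.8] size [49.8 13. ] world dir 46.6 -> dial 0.47
travel [0.883, -0.888, -0.218] rot [-0.154, -0.485, 0.369] rows 7.9
travel [-0.087, -0.951, 0.2] rot [0.0, 0.0, -0.089] rows 3.5
travel [-0.151, -0.73, 0.467] rot [0.0, 0.0, -0.044] rows 3.2
travel [-0.053, -0.701, 0.267] rot [0.0, 0.0, -0.003] rows 2.7
```

Request:
drive_tool --increments '[{"travel": [0.11, -0.11, -0.05], "rot": [-0.02, -0.06, 0.045]}, {"travel": [0.22, -0.22, -0.1], "rot": [-0.04, -0.12, 0.09]}, {"travel": [0.33, -0.33, -0.14], "rot": [-0.06, -0.18, 0.135]}, {"travel": [0.44, -0.44, -0.17], "rot": [-0.08, -0.24, 0.18]}, {"travel": [0.55, -0.55, -0.2], "rot": [-0.1, -0.3, 0.23]}, {"travel": [0.66, -0.66, -0.21], "rot": [-0.12, -0.36, 0.28]}, {"travel": [0.77, -0.77, -0.218], "rot": [-0.14, -0.42, 0.32]}, {"travel": [0.883, -0.888, -0.218], "rot": [-0.154, -0.485, 0.369]}]'

```text
clock: 43.43
ee_pos: [0.6196, 0.0289, 0.4058]
eef_rot: [0.259, 0.966, 0.001, 0.001]
ft_force: [1.2, 0.3, -0.4]
grip_width: 0.0495
finger_force: 0.0
```

Request:
drive_tool --increments '[{"travel": [-0.02, -0.2, 0.04], "rot": [0, 0, 0]}, {"travel": [-0.04, -0.4, 0.08], "rot": [0, 0, -0.04]}, {"travel": [-0.06, -0.6, 0.12], "rot": [0, 0, -0.06]}, {"travel": [-0.08, -0.8, 0.16], "rot": [0, 0, -0.08]}, {"travel": [-0.087, -0.951, 0.2], "rot": [0, 0, -0.089]}, {"travel": [-0.087, -0.951, 0.2], "rot": [0, 0, -0.089]}, {"travel": [-0.087, -0.951, 0.2], "rot": [0, 0, -0.089]}, {"travel": [-0.087, -0.951, 0.2], "rot": [0, 0, -0.089]}]'

```text
clock: 44.1
ee_pos: [0.5607, -0.0996, 0.3751]
eef_rot: [0.189, 0.982, 0.0, -0.001]
ft_force: [-0.6, 1.7, 0.1]
grip_width: 0.0494
finger_force: 0.0
```

Request:
drive_tool --increments '[{"travel": [-0.04, -0.2, 0.12], "rot": [0, 0, 0]}, {"travel": [-0.08, -0.4, 0.24], "rot": [0, 0, -0.02]}, {"travel": [-0.12, -0.6, 0.36], "rot": [0, 0, -0.04]}, {"travel": [-0.151, -0.73, 0.467], "rot": [0, 0, -0.044]}, {"travel": [-0.151, -0.73, 0.467], "rot": [0, 0, -0.044]}, {"travel": [-0.151, -0.73, 0.467], "rot": [0, 0, -0.044]}, {"travel": [-0.151, -0.73, 0.467], "rot": [0, 0, -0.044]}, {"travel": [-0.151, -0.73, 0.467], "rot": [0, 0, -0.044]}]' --claw 0.4

```text
clock: 44.77
ee_pos: [0.5413, -0.2087, 0.3054]
eef_rot: [0.154, 0.988, 0.0, -0.001]
ft_force: [0.2, 0.0, -0.0]
grip_width: 0.0597
finger_force: 0.0
```

```bash
python3 - <<'E'
from h import *
st()
plan([pose([.5148,-.3122,.11],72.4),pose([.5148,-.3122,.022],72.4)])
E
```

```text
t 44.8 tcp [ 0.5413 -0.2087  0.3054] grip [ 0.541  -0.2085  0.1507] y [0.305 0.952 0.   ] z [-0.002  0.001 -1.   ] q [ 0.191  0.578  0.107  1.812 -0.085  0.758  1.603] w 0.0597 F [ 0.2  0.  -0. ] ff 0.0
travel [-0.043, -0.711, 0.271] rot [0.0, -0.001, -0.002] rows 2.7
travel [0.0, 0.0, 0.587] rot [0.0, 0.0, 0.0] rows 2.1
```

Request:
drive_tool --increments '[{"travel": [-0.01, -0.2, 0.07], "rot": [0, 0, 0]}, {"travel": [-0.02, -0.4, 0.14], "rot": [0, 0, 0]}, {"travel": [-0.03, -0.6, 0.21], "rot": [0, 0, 0]}, {"travel": [-0.043, -0.711, 0.271], "rot": [0, 0, -0.002]}, {"travel": [-0.043, -0.711, 0.271], "rot": [0, 0, -0.002]}, {"travel": [-0.043, -0.711, 0.271], "rot": [0, 0, -0.002]}, {"travel": [-0.043, -0.711, 0.271], "rot": [0, 0, -0.002]}, {"travel": [-0.043, -0.711, 0.271], "rot": [0, 0, -0.002]}]'

```text
clock: 45.43
ee_pos: [0.5147, -0.3122, 0.2648]
eef_rot: [0.153, 0.988, 0.0, -0.001]
ft_force: [0.4, 0.7, 0.5]
grip_width: 0.0598
finger_force: 0.0
```

Request:
drive_tool --increments '[{"travel": [0, 0, 0.1], "rot": [0, 0, 0]}, {"travel": [0, 0, 0.2], "rot": [0, 0, 0]}, {"travel": [0, 0, 0.3], "rot": [0, 0, 0]}, {"travel": [0, 0, 0.4], "rot": [0, 0, 0]}, {"travel": [0, 0, 0.5], "rot": [0, 0, 0]}, {"travel": [0, 0, 0.587], "rot": [0, 0, 0]}, {"travel": [0, 0, 0.587], "rot": [0, 0, 0]}, {"travel": [0, 0, 0.587], "rot": [0, 0, 0]}]'

```text
clock: 46.1
ee_pos: [0.5137, -0.3131, 0.176]
eef_rot: [0.153, 0.988, 0.0, -0.002]
ft_force: [-0.7, -0.4, 0.6]
grip_width: 0.0597
finger_force: 0.0
```

Request:
drive_tool --increments '[{"travel": [0, 0, 0], "rot": [0, 0, 0]}, {"travel": [0, 0, 0], "rot": [0, 0, 0]}, {"travel": [0, 0, 0], "rot": [0, 0, 0]}, {"travel": [0, 0, 0], "rot": [0, 0, 0]}, {"travel": [0, 0, 0], "rot": [0, 0, 0]}, {"travel": [0, 0, 0], "rot": [0, 0, 0]}, {"travel": [0, 0, 0], "rot": [0, 0, 0]}, {"travel": [0, 0, 0], "rot": [0, 0, 0]}]' --claw -1 --squeeze 70

```text
clock: 46.77
ee_pos: [0.5138, -0.3137, 0.1772]
eef_rot: [0.154, 0.988, -0.0, -0.001]
ft_force: [-1.0, 2.8, 9.0]
grip_width: 0.0307
finger_force: 70.2
```

Request:
drive_tool --increments '[{"travel": [0, 0, -0.1], "rot": [0, 0, 0]}, {"travel": [0, 0, -0.2], "rot": [0, 0, 0]}, {"travel": [0, 0, -0.3], "rot": [0, 0, 0]}, {"travel": [0, 0, -0.4], "rot": [0, 0, 0]}, {"travel": [0, 0, -0.5], "rot": [0, 0, 0]}, {"travel": [0, 0, -0.5], "rot": [0, 0, 0]}, {"travel": [0, 0, -0.5], "rot": [0, 0, 0]}, {"travel": [0, 0, -0.5], "rot": [0, 0, 0]}]'

```text
clock: 47.43
ee_pos: [0.5135, -0.3136, 0.2508]
eef_rot: [0.154, 0.988, 0.0, -0.002]
ft_force: [-0.6, 0.8, -1.5]
grip_width: 0.0309
finger_force: 69.4
```

Request:
drive_tool --increments '[{"travel": [0.04, 0.12, 0], "rot": [0, 0, 0]}, {"travel": [0.08, 0.24, 0], "rot": [0, 0, 0]}, {"travel": [0.12, 0.38, 0], "rot": [0, 0, 0]}, {"travel": [0.16, 0.52, 0], "rot": [0, 0, 0]}, {"travel": [0.2, 0.66, 0], "rot": [0, 0, 0]}, {"travel": [0.24, 0.8, 0], "rot": [0, 0, 0]}, {"travel": [0.27, 0.9, 0], "rot": [0, 0, 0]}, {"travel": [0.27, 0.9, 0], "rot": [0, 0, 0]}]'

```text
clock: 48.1
ee_pos: [0.5163, -0.1693, 0.2503]
eef_rot: [0.152, 0.988, 0.001, -0.003]
ft_force: [0.7, 0.4, -1.2]
grip_width: 0.0307
finger_force: 69.6
```

Request:
drive_tool --increments '[{"travel": [0.04, 0.12, 0], "rot": [0, 0, 0.075]}, {"travel": [0.08, 0.24, 0], "rot": [0, 0, 0.15]}, {"travel": [0.12, 0.38, 0], "rot": [0, 0, 0.225]}, {"travel": [0.16, 0.52, 0], "rot": [0, 0, 0.3]}, {"travel": [0.2, 0.66, 0], "rot": [0, 0, 0.375]}, {"travel": [0.24, 0.8, 0], "rot": [0, 0, 0.45]}, {"travel": [0.27, 0.9, 0], "rot": [0, 0, 0.525]}, {"travel": [0.27, 0.9, 0], "rot": [0, 0, 0.6]}]'

```text
clock: 48.77
ee_pos: [0.5186, -0.0287, 0.2504]
eef_rot: [0.586, 0.81, -0.001, -0.002]
ft_force: [0.6, 0.5, -0.7]
grip_width: 0.0306
finger_force: 69.5
```

Request:
drive_tool --increments '[{"travel": [0, 0, 0], "rot": [0, 0, 0.075]}, {"travel": [0, 0, 0], "rot": [0, 0, 0.15]}, {"travel": [0, 0, 0], "rot": [0, 0, 0.225]}, {"travel": [0, 0, 0], "rot": [0, 0, 0.3]}, {"travel": [0, 0, 0], "rot": [0, 0, 0.375]}, {"travel": [0, 0, 0], "rot": [0, 0, 0.45]}, {"travel": [0, 0, 0], "rot": [0, 0, 0.525]}, {"travel": [0, 0, 0], "rot": [0, 0, 0.6]}]'

```text
clock: 49.43
ee_pos: [0.5184, -0.0322, 0.2507]
eef_rot: [0.891, 0.454, -0.002, -0.001]
ft_force: [0.2, -0.3, -1.9]
grip_width: 0.0309
finger_force: 69.5
```

Request:
drive_tool --increments '[{"travel": [0, 0, 0], "rot": [0, 0, 0.075]}, {"travel": [0, 0, 0], "rot": [0, 0, 0.15]}, {"travel": [0, 0, 0], "rot": [0, 0, 0.225]}, {"travel": [0, 0, 0], "rot": [0, 0, 0.3]}, {"travel": [0, 0, 0], "rot": [0, 0, 0.375]}, {"travel": [0, 0, 0], "rot": [0, 0, 0.45]}, {"travel": [0, 0, 0], "rot": [0, 0, 0.525]}, {"travel": [0, 0, 0], "rot": [0, 0, 0.6]}]'

```text
clock: 50.1
ee_pos: [0.5184, -0.0321, 0.2507]
eef_rot: [1.0, -0.0, -0.002, 0.0]
ft_force: [-0.3, 0.6, -1.0]
grip_width: 0.0307
finger_force: 69.5
```

```bash
python3 - <<'E'
from h import *
st();plan([pose([.52,-.03,.022],-90)])
E
```

```text
t 50.1 tcp [ 0.5184 -0.0321  0.2507] grip [ 0.5178 -0.0321  0.096 ] y [-0. -1.  0.] z [-0.004 -0.    -1.   ] q [-0.636  0.802  0.867  2.023 -0.911  0.766 -0.77 ] w 0.0307 F [-0.3  0.6 -1. ] ff 69.5
travel [0.013, -0.014, 0.494] rot [0.0, 0.003, -0.0] rows 1.8
```

Request:
drive_tool --increments '[{"travel": [0.013, -0.014, 0.1], "rot": [0, 0.003, 0]}, {"travel": [0.013, -0.014, 0.2], "rot": [0, 0.003, 0]}, {"travel": [0.013, -0.014, 0.3], "rot": [0, 0.003, 0]}, {"travel": [0.013, -0.014, 0.38], "rot": [0, 0.003, 0]}, {"travel": [0.013, -0.014, 0.44], "rot": [0, 0.003, 0]}, {"travel": [0.013, -0.014, 0.49], "rot": [0, 0.003, 0]}, {"travel": [0.013, -0.014, 0.49], "rot": [0, 0.003, 0]}, {"travel": [0.013, -0.014, 0.49], "rot": [0, 0.003, 0]}]'

```text
clock: 50.77
ee_pos: [0.5202, -0.03, 0.1775]
eef_rot: [1.0, 0.003, 0.001, -0.0]
ft_force: [0.2, -0.3, -1.0]
grip_width: 0.0311
finger_force: 71.9
```

Request:
drive_tool --increments '[{"travel": [0, 0, 0], "rot": [0, 0, 0]}, {"travel": [0, 0, 0], "rot": [0, 0, 0]}, {"travel": [0, 0, 0], "rot": [0, 0, 0]}, {"travel": [0, 0, 0], "rot": [0, 0, 0]}, {"travel": [0, 0, 0], "rot": [0, 0, 0]}, {"travel": [0, 0, -0.2], "rot": [0, 0, 0]}, {"travel": [0, 0, -0.4], "rot": [0, 0, 0]}, {"travel": [0, 0, -0.6], "rot": [0, 0, 0]}]' --claw 0.3

```text
clock: 51.43
ee_pos: [0.5198, -0.03, 0.2688]
eef_rot: [1.0, 0.002, 0.0, -0.0]
ft_force: [0.3, 0.8, 0.3]
grip_width: 0.0552
finger_force: 0.0
```

Request:
drive_tool --increments '[{"travel": [0.1, 0, 0.02], "rot": [0, -0.07, 0]}, {"travel": [0.2, 0, 0.04], "rot": [0, -0.14, 0]}, {"travel": [0.3, 0, 0.07], "rot": [0, -0.21, 0]}, {"travel": [0.41, 0, 0.1], "rot": [0, -0.28, 0]}, {"travel": [0.52, 0, 0.13], "rot": [0, -0.35, 0]}, {"travel": [0.63, 0, 0.155], "rot": [0, -0.42, 0]}, {"travel": [0.73, 0.003, 0.181], "rot": [0, -0.5, 0]}, {"travel": [0.73, 0.003, 0.181], "rot": [0, -0.5, 0]}]'

```text
clock: 52.1
ee_pos: [0.6311, -0.0295, 0.2384]
eef_rot: [0.922, 0.003, -0.387, 0.001]
ft_force: [-0.2, 1.0, -1.0]
grip_width: 0.0559
finger_force: 0.0
```

```bash
python3 - <<'E'
from h import *
st();tools();plan([pose([.5205,-.03,.028],None,45,180)])
E
```

```text
t 52.1 tcp [ 0.6311 -0.0295  0.2384] grip [ 0.5208 -0.0301  0.13  ] y [ 0.006 -1.    -0.001] z [-0.713 -0.004 -0.701] q [-0.467  1.147  0.857  1.396 -0.521  1.716 -1.065] w 0.0559 F [-0.2  1.  -1. ] ff 0.0
top px [266. 232.] orig [ 0.5156 -0.0287] head 0.8 L 165 W 31 zmax 0.036
top px [388. 237.] orig [ 0.4781 -0.4093] head 170.1 L 170 W 32 zmax 0.036
scene px [288. 223.] orig [ 0.5212 -0.0326] head 0.1 L 169 W 33 zmax 0.035
scene px [173. 285.] orig [ 0.48   -0.4129] head 168.5 L 170 W 32 zmax 0.036
travel [0.493, 0.005, 0.49] rot [0.002, -0.003, 0.003] rows 2.5
```

Request:
drive_tool --increments '[{"travel": [0.07, 0, 0.07], "rot": [0, 0, 0]}, {"travel": [0.15, 0, 0.15], "rot": [0, 0, 0]}, {"travel": [0.22, 0, 0.22], "rot": [0, 0, 0]}, {"travel": [0.29, 0, 0.29], "rot": [0, 0, 0]}, {"travel": [0.36, 0.003, 0.36], "rot": [0, 0, 0]}, {"travel": [0.43, 0.005, 0.43], "rot": [0, 0, 0]}, {"travel": [0.492, 0.005, 0.49], "rot": [0, 0, 0]}, {"travel": [0.492, 0.005, 0.49], "rot": [0, 0, 0]}]'

```text
clock: 53.07
ee_pos: [0.6293, -0.0302, 0.1334]
eef_rot: [0.924, 0.003, -0.383, 0.001]
ft_force: [0.3, 0.1, -0.3]
grip_width: 0.0555
finger_force: 0.0
```

Request:
drive_tool --increments '[{"travel": [0, 0, 0], "rot": [0, 0, 0]}, {"travel": [0, 0, 0], "rot": [0, 0, 0]}, {"travel": [0, 0, 0], "rot": [0, 0, 0]}, {"travel": [0, 0, 0], "rot": [0, 0, 0]}, {"travel": [0, 0, 0], "rot": [0, 0, 0]}, {"travel": [0, 0, 0], "rot": [0, 0, 0]}, {"travel": [0, 0, 0], "rot": [0, 0, 0]}, {"travel": [0, 0, 0], "rot": [0, 0, 0]}]' --claw -1 --squeeze 80

```text
clock: 53.73
ee_pos: [0.6303, -0.0302, 0.1374]
eef_rot: [0.924, 0.003, -0.382, 0.001]
ft_force: [3.3, 0.4, 7.3]
grip_width: 0.0308
finger_force: 79.6
```

```bash
python3 - <<'E'
from h import *
st();o=monitor.get_obs();np.savez("g.npz",p=o["ee_pos"],q=o["eef_rot"])
E
```

```text
t 53.7 tcp [ 0.6303 -0.0302  0.1374] grip [ 0.5212 -0.0307  0.0277] y [ 0.006 -1.    -0.001] z [-0.705 -0.004 -0.709] q [-0.444  1.274  0.8    1.391 -0.596  1.592 -1.068] w 0.0308 F [3.3 0.4 7.3] ff 79.6
```

Request:
drive_tool --increments '[{"travel": [-0.05, 0, -0.05], "rot": [0, 0, 0]}, {"travel": [-0.15, 0, -0.15], "rot": [0, 0, 0]}, {"travel": [-0.3, 0, -0.3], "rot": [0, 0, 0]}, {"travel": [-0.45, 0, -0.45], "rot": [0, 0, 0]}, {"travel": [-0.6, 0, -0.6], "rot": [0, 0, 0]}, {"travel": [-0.75, 0, -0.75], "rot": [0, 0, 0]}, {"travel": [-0.94, 0, -0.94], "rot": [0, 0, 0]}, {"travel": [-0.94, 0, -0.94], "rot": [0, 0, 0]}]'

```text
clock: 54.4
ee_pos: [0.63, -0.0313, 0.3436]
eef_rot: [0.925, 0.002, -0.379, 0.001]
ft_force: [0.2, 0.2, -1.0]
grip_width: 0.0303
finger_force: 79.1
```

Request:
drive_tool --increments '[{"travel": [0.07, -0.1, -0.07], "rot": [0, 0, -0.075]}, {"travel": [0.14, -0.2, -0.14], "rot": [0, 0, -0.15]}, {"travel": [0.21, -0.3, -0.21], "rot": [0, 0, -0.225]}, {"travel": [0.28, -0.4, -0.28], "rot": [0, 0, -0.3]}, {"travel": [0.33, -0.45, -0.33], "rot": [0, 0, -0.375]}, {"travel": [0.33, -0.45, -0.33], "rot": [0, 0, -0.45]}, {"travel": [0.33, -0.45, -0.33], "rot": [0, 0, -0.525]}, {"travel": [0.33, -0.45, -0.33], "rot": [0, 0, -0.6]}]'

```text
clock: 55.07
ee_pos: [0.6992, 0.0372, 0.3366]
eef_rot: [0.821, 0.424, -0.34, -0.174]
ft_force: [-0.2, -0.5, -1.1]
grip_width: 0.031
finger_force: 79.2
```

Request:
drive_tool --increments '[{"travel": [0, 0, 0], "rot": [0, 0, -0.075]}, {"travel": [0, 0, 0], "rot": [0, 0, -0.15]}, {"travel": [0, 0, 0], "rot": [0, 0, -0.225]}, {"travel": [0, 0, 0], "rot": [0, 0, -0.3]}, {"travel": [0, 0, 0], "rot": [0, 0, -0.375]}, {"travel": [0, 0, 0], "rot": [0, 0, -0.45]}, {"travel": [0, 0, 0], "rot": [0, 0, -0.525]}, {"travel": [0, 0, 0], "rot": [0, 0, -0.6]}]'

```text
clock: 55.73
ee_pos: [0.6991, 0.0372, 0.3366]
eef_rot: [0.539, 0.751, -0.224, -0.309]
ft_force: [-0.1, -0.1, -1.8]
grip_width: 0.0306
finger_force: 79.2
```

Request:
drive_tool --increments '[{"travel": [0, 0, 0], "rot": [0, 0, -0.075]}, {"travel": [0, 0, 0], "rot": [0, 0, -0.15]}, {"travel": [0, 0, 0], "rot": [0, 0, -0.225]}, {"travel": [0, 0, 0], "rot": [0, 0, -0.3]}, {"travel": [0, 0, 0], "rot": [0, 0, -0.375]}, {"travel": [0, 0, 0], "rot": [0, 0, -0.45]}, {"travel": [0, 0, 0], "rot": [0, 0, -0.525]}, {"travel": [0, 0, 0], "rot": [0, 0, -0.6]}]'

```text
clock: 56.4
ee_pos: [0.6991, 0.0372, 0.3365]
eef_rot: [0.139, 0.914, -0.06, -0.377]
ft_force: [0.2, 0.3, -1.2]
grip_width: 0.031
finger_force: 79.2
```

```bash
python3 - <<'E'
from h import *
st();f=np.load("g.npz");g=(f["p"],f["q"],[.5205,-.0300],0.2)
for az in(5,14): plan([upright(*g,0,.11,az),upright(*g,0,.075,az),upright(*g,0,.010,az)])
E
```

```text
t 56.4 tcp [0.6991 0.0372 0.3365] grip [0.5899 0.0366 0.227 ] y [ 0.21   0.954 -0.214] z [-0.706 -0.004 -0.708] q [-0.073  0.944 -0.103  1.078 -0.032  1.898  1.103] w 0.0310 F [ 0.2  0.3 -1.2] ff 79.2
travel [0.401, 1.423, 0.06] rot [0.036, -0.003, -0.234] rows 5.3
travel [-0.165, -0.001, 0.165] rot [0.0, 0.0, 0.0] rows 0.8
travel [-0.307, -0.001, 0.306] rot [0.0, 0.0, 0.0] rows 1.6
travel [0.453, 1.538, 0.075] rot [0.107, -0.014, -0.305] rows 5.8
travel [-0.165, -0.001, 0.165] rot [0.0, 0.0, 0.0] rows 0.8
travel [-0.307, -0.001, 0.306] rot [0.0, 0.0, 0.0] rows 1.6
```

```bash
python3 - <<'E'
from h import *
f=np.load("g.npz");g=(f["p"],f["q"],[.5205,-.0300],0.2)
az=-30
a=upright(*g,0,.105,az);m=(a[0]+[0.02,-.09,.0],a[1])
plan([m,a,upright(*g,0,.010,az)])
E
```

```text
travel [0.036, 0.411, 0.067] rot [-0.235, 0.039, 0.043] rows 3.0
travel [0.292, 0.453, 0.295] rot [0.0, 0.0, 0.0] rows 2.2
travel [-0.449, -0.001, 0.447] rot [0.0, 0.0, 0.0] rows 2.3
```

Request:
drive_tool --increments '[{"travel": [0.01, 0.1, 0.02], "rot": [-0.06, 0.01, 0.01]}, {"travel": [0.02, 0.2, 0.03], "rot": [-0.12, 0.02, 0.02]}, {"travel": [0.03, 0.3, 0.05], "rot": [-0.18, 0.03, 0.03]}, {"travel": [0.036, 0.411, 0.067], "rot": [-0.235, 0.039, 0.043]}, {"travel": [0.036, 0.411, 0.067], "rot": [-0.235, 0.039, 0.043]}, {"travel": [0.036, 0.411, 0.067], "rot": [-0.235, 0.039, 0.043]}, {"travel": [0.036, 0.411, 0.067], "rot": [-0.235, 0.039, 0.043]}, {"travel": [0.036, 0.411, 0.067], "rot": [-0.235, 0.039, 0.043]}]'

```text
clock: 57.07
ee_pos: [0.7018, 0.0972, 0.3196]
eef_rot: [0.241, 0.892, 0.099, -0.37]
ft_force: [-0.0, 0.3, -1.7]
grip_width: 0.0308
finger_force: 79.5
```

Request:
drive_tool --increments '[{"travel": [0.07, 0.11, 0.07], "rot": [0, 0, 0]}, {"travel": [0.15, 0.23, 0.15], "rot": [0, 0, 0]}, {"travel": [0.22, 0.35, 0.22], "rot": [0, 0, 0]}, {"travel": [0.292, 0.453, 0.295], "rot": [0, 0, 0]}, {"travel": [0.292, 0.453, 0.295], "rot": [0, 0, 0]}, {"travel": [0.292, 0.453, 0.295], "rot": [0, 0, 0]}, {"travel": [0.292, 0.453, 0.295], "rot": [0, 0, 0]}, {"travel": [0.292, 0.453, 0.295], "rot": [0, 0, 0]}]'

```text
clock: 57.73
ee_pos: [0.6825, 0.187, 0.319]
eef_rot: [0.242, 0.892, 0.1, -0.37]
ft_force: [0.6, -0.9, -1.9]
grip_width: 0.0308
finger_force: 79.6
```

```bash
python3 - <<'E'
from h import *
st();f=np.load("g.npz");g=(f["p"],f["q"],[.5205,-.0300],0.2)
plan([upright(*g,0,.010,-30)])
E
```

```text
t 57.7 tcp [0.6825 0.187  0.319 ] grip [0.5879 0.2421 0.2097] y [ 0.504  0.863 -0.001] z [-0.611  0.356 -0.707] q [-0.147  0.927 -0.196  1.168 -0.399  1.621  0.828] w 0.0308 F [ 0.6 -0.9 -1.9] ff 79.6
travel [-0.438, 0.0, 0.449] rot [0.001, 0.001, -0.004] rows 2.3
```

Request:
drive_tool --increments '[{"travel": [-0.08, 0, 0.08], "rot": [0, 0, -0.004]}, {"travel": [-0.145, 0, 0.15], "rot": [0, 0, -0.004]}, {"travel": [-0.195, 0, 0.2], "rot": [0, 0, -0.004]}, {"travel": [-0.245, 0, 0.25], "rot": [0, 0, -0.004]}, {"travel": [-0.295, 0, 0.3], "rot": [0, 0, -0.004]}, {"travel": [-0.345, 0, 0.35], "rot": [0, 0, -0.004]}, {"travel": [-0.39, 0, 0.4], "rot": [0, 0, -0.004]}, {"travel": [-0.437, 0, 0.447], "rot": [0, 0, -0.004]}]'

```text
clock: 58.4
ee_pos: [0.681, 0.1886, 0.2242]
eef_rot: [0.238, 0.892, 0.101, -0.37]
ft_force: [6.8, -4.5, 8.6]
grip_width: 0.0306
finger_force: 81.2
```

Request:
drive_tool --increments '[{"travel": [0, 0, 0], "rot": [0, 0, 0]}, {"travel": [0, 0, 0], "rot": [0, 0, 0]}, {"travel": [0, 0, 0], "rot": [0, 0, 0]}, {"travel": [0, 0, 0], "rot": [0, 0, 0]}, {"travel": [0, 0, 0], "rot": [0, 0, 0]}, {"travel": [0, 0, 0], "rot": [0, 0, 0]}, {"travel": [0, 0, 0], "rot": [0, 0, 0]}, {"travel": [0, 0, 0], "rot": [0, 0, 0]}]' --claw 0.15

```text
clock: 59.07
ee_pos: [0.6812, 0.1885, 0.2254]
eef_rot: [0.238, 0.892, 0.101, -0.37]
ft_force: [-0.8, 1.2, -0.5]
grip_width: 0.0489
finger_force: 0.0
```

Request:
drive_tool --increments '[{"travel": [0, 0, -0.1], "rot": [0, 0, 0]}, {"travel": [0, 0, -0.2], "rot": [0, 0, 0]}, {"travel": [0, 0, -0.3], "rot": [0, 0, 0]}, {"travel": [0, 0, -0.4], "rot": [0, 0, 0]}, {"travel": [0, 0, -0.5], "rot": [0, 0, 0]}, {"travel": [0, 0, -0.6], "rot": [0, 0, 0]}, {"travel": [0, 0, -0.6], "rot": [0, 0, 0]}, {"travel": [0, 0, -0.6], "rot": [0, 0, 0]}]'

```text
clock: 59.73
ee_pos: [0.7362, 0.1563, 0.2887]
eef_rot: [0.238, 0.892, 0.101, -0.37]
ft_force: [-0.6, 0.0, 0.1]
grip_width: 0.0488
finger_force: 0.0
```

```bash
python3 - <<'E'
from h import *
st();rackcheck();tools();dialcheck()
plan([pose([.62,.07,.25],70),pose([.56,-.07,.22],75),pose([.54,-.21,.18],78),pose([.51,-.35,.15],78),pose([.48,-.41,.11],78.4)])
E
```

```text
t 59.7 tcp [0.7362 0.1563 0.2887] grip [0.6416 0.2115 0.1794] y [0.5   0.866 0.004] z [-0.611  0.357 -0.706] q [-0.118  1.048 -0.176  0.981 -0.374  1.708  0.858] w 0.0488 F [-0.6  0.   0.1] ff 0.0
cup 0 n 242 zmax 0.179 off mm [ 2.6 -7.1]
cup 2 n 306 zmax 0.179 off mm [ 5.7 -9.8]
cup 3 n 335 zmax 0.180 off mm [ 5.6 -5.4]
top px [388. 237.] orig [ 0.4786 -0.4093] head 167.4 L 170 W 32 zmax 0.036
scene px [173. 285.] orig [ 0.4796 -0.413 ] head 168.5 L 170 W 32 zmax 0.036
top 92 dial centre [517.3 353.7] size [50.4 14.3] world dir 45.0 -> dial 0.50
scene no dial
travel [0.82, -0.883, -0.277] rot [0.046, -0.499, -0.104] rows 6.4
travel [0.057, -1.014, 0.2] rot [0.0, 0.0, -0.056] rows 3.7
travel [-0.113, -0.936, 0.267] rot [0.0, 0.0, -0.033] rows 3.5
travel [0.002, -0.955, 0.2] rot [0.0, 0.0, 0.0] rows 3.5
travel [0.112, -0.433, 0.267] rot [0.0, 0.0, -0.004] rows 1.9
```

Request:
drive_tool --increments '[{"travel": [0.1, -0.11, -0.06], "rot": [0, -0.07, -0.01]}, {"travel": [0.2, -0.22, -0.12], "rot": [0, -0.14, -0.02]}, {"travel": [0.3, -0.33, -0.17], "rot": [0.01, -0.21, -0.04]}, {"travel": [0.41, -0.44, -0.21], "rot": [0.02, -0.28, -0.06]}, {"travel": [0.52, -0.55, -0.24], "rot": [0.03, -0.35, -0.07]}, {"travel": [0.63, -0.67, -0.26], "rot": [0.04, -0.42, -0.09]}, {"travel": [0.74, -0.8, -0.277], "rot": [0.046, -0.47, -0.1]}, {"travel": [0.82, -0.883, -0.277], "rot": [0.046, -0.499, -0.104]}]'

```text
clock: 61.15
ee_pos: [0.6186, 0.069, 0.4067]
eef_rot: [0.173, 0.985, -0.0, 0.003]
ft_force: [0.6, 0.8, 0.5]
grip_width: 0.0489
finger_force: 0.0
```

Request:
drive_tool --increments '[{"travel": [0.01, -0.2, 0.04], "rot": [0, 0, 0]}, {"travel": [0.02, -0.4, 0.08], "rot": [0, 0, -0.02]}, {"travel": [0.03, -0.6, 0.12], "rot": [0, 0, -0.04]}, {"travel": [0.04, -0.8, 0.16], "rot": [0, 0, -0.056]}, {"travel": [0.057, -1, 0.2], "rot": [0, 0, -0.056]}, {"travel": [0.057, -1, 0.2], "rot": [0, 0, -0.056]}, {"travel": [0.057, -1, 0.2], "rot": [0, 0, -0.056]}, {"travel": [0.057, -1, 0.2], "rot": [0, 0, -0.056]}]'

```text
clock: 61.82
ee_pos: [0.5609, -0.0677, 0.375]
eef_rot: [0.13, 0.991, 0.0, -0.0]
ft_force: [0.0, 0.4, 0.7]
grip_width: 0.0492
finger_force: 0.0
```

Request:
drive_tool --increments '[{"travel": [-0.02, -0.2, 0.05], "rot": [0, 0, 0]}, {"travel": [-0.04, -0.4, 0.1], "rot": [0, 0, -0.01]}, {"travel": [-0.06, -0.6, 0.15], "rot": [0, 0, -0.02]}, {"travel": [-0.08, -0.8, 0.2], "rot": [0, 0, -0.033]}, {"travel": [-0.113, -0.936, 0.267], "rot": [0, 0, -0.033]}, {"travel": [-0.113, -0.936, 0.267], "rot": [0, 0, -0.033]}, {"travel": [-0.113, -0.936, 0.267], "rot": [0, 0, -0.033]}, {"travel": [-0.113, -0.936, 0.267], "rot": [0, 0, -0.033]}]' --claw 0.4

```text
clock: 62.48
ee_pos: [0.5414, -0.2066, 0.3347]
eef_rot: [0.104, 0.995, 0.0, -0.0]
ft_force: [0.2, -0.5, -0.5]
grip_width: 0.0598
finger_force: 0.0
```

Request:
drive_tool --increments '[{"travel": [0, -0.2, 0.04], "rot": [0, 0, 0]}, {"travel": [0, -0.4, 0.08], "rot": [0, 0, 0]}, {"travel": [0, -0.6, 0.12], "rot": [0, 0, 0]}, {"travel": [0, -0.8, 0.16], "rot": [0, 0, 0]}, {"travel": [0, -0.955, 0.2], "rot": [0, 0, 0]}, {"travel": [0, -0.955, 0.2], "rot": [0, 0, 0]}, {"travel": [0, -0.955, 0.2], "rot": [0, 0, 0]}, {"travel": [0, -0.955, 0.2], "rot": [0, 0, 0]}]'

```text
clock: 63.15
ee_pos: [0.5119, -0.3464, 0.3049]
eef_rot: [0.104, 0.995, 0.0, 0.0]
ft_force: [0.2, -0.1, -0.7]
grip_width: 0.0598
finger_force: 0.0
```

```bash
python3 - <<'E'
from h import *
st();plan([pose([.4798,-.4100,.10],78.2),pose([.4798,-.4100,.022],78.2)])
E
```

```text
t 63.1 tcp [ 0.5119 -0.3464  0.3049] grip [ 0.5119 -0.3463  0.1502] y [0.206 0.979 0.001] z [ 0.     0.001 -1.   ] q [ 0.519  0.626 -0.028  1.704  0.022  0.812  1.844] w 0.0598 F [ 0.2 -0.1 -0.7] ff 0.0
travel [0.122, -0.459, 0.334] rot [0.001, -0.0, -0.001] rows 2.1
travel [0.0, 0.0, 0.52] rot [0.0, 0.0, 0.0] rows 1.9
```

Request:
drive_tool --increments '[{"travel": [0.03, -0.12, 0.08], "rot": [0, 0, 0]}, {"travel": [0.06, -0.24, 0.16], "rot": [0, 0, 0]}, {"travel": [0.09, -0.36, 0.24], "rot": [0, 0, 0]}, {"travel": [0.122, -0.459, 0.334], "rot": [0, 0, 0]}, {"travel": [0.122, -0.459, 0.334], "rot": [0, 0, 0]}, {"travel": [0.122, -0.459, 0.334], "rot": [0, 0, 0]}, {"travel": [0.122, -0.459, 0.334], "rot": [0, 0, 0]}, {"travel": [0.122, -0.459, 0.334], "rot": [0, 0, 0]}]'

```text
clock: 63.82
ee_pos: [0.4799, -0.4103, 0.2554]
eef_rot: [0.104, 0.995, 0.0, 0.0]
ft_force: [0.2, 0.1, 0.1]
grip_width: 0.0597
finger_force: 0.0
```

Request:
drive_tool --increments '[{"travel": [0, 0, 0.1], "rot": [0, 0, 0]}, {"travel": [0, 0, 0.2], "rot": [0, 0, 0]}, {"travel": [0, 0, 0.3], "rot": [0, 0, 0]}, {"travel": [0, 0, 0.4], "rot": [0, 0, 0]}, {"travel": [0, 0, 0.48], "rot": [0, 0, 0]}, {"travel": [0, 0, 0.52], "rot": [0, 0, 0]}, {"travel": [0, 0, 0.52], "rot": [0, 0, 0]}, {"travel": [0, 0, 0.52], "rot": [0, 0, 0]}]'

```text
clock: 64.48
ee_pos: [0.4789, -0.4115, 0.1769]
eef_rot: [0.104, 0.995, 0.0, -0.0]
ft_force: [0.3, -0.7, 0.9]
grip_width: 0.0598
finger_force: 0.0
```

Request:
drive_tool --increments '[{"travel": [0, 0, 0], "rot": [0, 0, 0]}, {"travel": [0, 0, 0], "rot": [0, 0, 0]}, {"travel": [0, 0, 0], "rot": [0, 0, 0]}, {"travel": [0, 0, 0], "rot": [0, 0, 0]}, {"travel": [0, 0, 0], "rot": [0, 0, 0]}, {"travel": [0, 0, 0], "rot": [0, 0, 0]}, {"travel": [0, 0, 0], "rot": [0, 0, 0]}, {"travel": [0, 0, 0], "rot": [0, 0, 0]}]' --claw -1 --squeeze 70

```text
clock: 65.15
ee_pos: [0.4788, -0.4118, 0.1775]
eef_rot: [0.105, 0.995, -0.0, 0.0]
ft_force: [-1.1, 1.1, 7.5]
grip_width: 0.031
finger_force: 70.1
```

Request:
drive_tool --increments '[{"travel": [0, 0, -0.1], "rot": [0, 0, 0]}, {"travel": [0, 0, -0.2], "rot": [0, 0, 0]}, {"travel": [0, 0, -0.3], "rot": [0, 0, 0]}, {"travel": [0, 0, -0.4], "rot": [0, 0, 0]}, {"travel": [0, 0, -0.5], "rot": [0, 0, 0]}, {"travel": [0, 0, -0.5], "rot": [0, 0, 0]}, {"travel": [0, 0, -0.5], "rot": [0, 0, 0]}, {"travel": [0, 0, -0.5], "rot": [0, 0, 0]}]'

```text
clock: 65.82
ee_pos: [0.4785, -0.4115, 0.2515]
eef_rot: [0.105, 0.995, 0.0, -0.0]
ft_force: [0.3, 0.3, -1.7]
grip_width: 0.0308
finger_force: 69.4
```

Request:
drive_tool --increments '[{"travel": [0.01, 0.12, 0], "rot": [0, 0, 0]}, {"travel": [0.02, 0.24, 0], "rot": [0, 0, 0]}, {"travel": [0.04, 0.38, 0], "rot": [0, 0, 0]}, {"travel": [0.05, 0.52, 0], "rot": [0, 0, 0]}, {"travel": [0.065, 0.66, 0], "rot": [0, 0, 0]}, {"travel": [0.085, 0.8, 0], "rot": [0, 0, 0]}, {"travel": [0.085, 0.845, 0], "rot": [0, 0, 0]}, {"travel": [0.085, 0.845, 0], "rot": [0, 0, 0]}]'

```text
clock: 66.48
ee_pos: [0.493, -0.2831, 0.251]
eef_rot: [0.103, 0.995, 0.001, -0.001]
ft_force: [0.2, -0.1, -1.1]
grip_width: 0.0309
finger_force: 69.6
```

Request:
drive_tool --increments '[{"travel": [0.01, 0.12, 0], "rot": [0, 0, 0]}, {"travel": [0.02, 0.24, 0], "rot": [0, 0, 0]}, {"travel": [0.04, 0.38, 0], "rot": [0, 0, 0]}, {"travel": [0.05, 0.52, 0], "rot": [0, 0, 0]}, {"travel": [0.065, 0.66, 0], "rot": [0, 0, 0]}, {"travel": [0.085, 0.8, 0], "rot": [0, 0, 0]}, {"travel": [0.085, 0.845, 0], "rot": [0, 0, 0]}, {"travel": [0.085, 0.845, 0], "rot": [0, 0, 0]}]'

```text
clock: 67.15
ee_pos: [0.5068, -0.1576, 0.2513]
eef_rot: [0.104, 0.995, 0.0, -0.0]
ft_force: [0.6, 0.1, -1.0]
grip_width: 0.0309
finger_force: 69.7
```

Request:
drive_tool --increments '[{"travel": [0.01, 0.12, 0], "rot": [0, 0, 0.078]}, {"travel": [0.02, 0.24, 0], "rot": [0, 0, 0.156]}, {"travel": [0.04, 0.38, 0], "rot": [0, 0, 0.234]}, {"travel": [0.05, 0.52, 0], "rot": [0, 0, 0.312]}, {"travel": [0.065, 0.66, 0], "rot": [0, 0, 0.39]}, {"travel": [0.085, 0.8, 0], "rot": [0, 0, 0.468]}, {"travel": [0.085, 0.845, 0], "rot": [0, 0, 0.545]}, {"travel": [0.085, 0.845, 0], "rot": [0, 0, 0.62]}]'

```text
clock: 67.82
ee_pos: [0.521, -0.0313, 0.2514]
eef_rot: [0.56, 0.829, -0.0, -0.0]
ft_force: [-0.2, -0.4, -1.8]
grip_width: 0.0309
finger_force: 69.6
```

Request:
drive_tool --increments '[{"travel": [0, 0, 0], "rot": [0, 0, 0.078]}, {"travel": [0, 0, 0], "rot": [0, 0, 0.156]}, {"travel": [0, 0, 0], "rot": [0, 0, 0.234]}, {"travel": [0, 0, 0], "rot": [0, 0, 0.312]}, {"travel": [0, 0, 0], "rot": [0, 0, 0.39]}, {"travel": [0, 0, 0], "rot": [0, 0, 0.468]}, {"travel": [0, 0, 0], "rot": [0, 0, 0.545]}, {"travel": [0, 0, 0], "rot": [0, 0, 0.62]}]'

```text
clock: 68.48
ee_pos: [0.5206, -0.0336, 0.2516]
eef_rot: [0.883, 0.469, -0.0, 0.0]
ft_force: [0.2, 0.7, -1.3]
grip_width: 0.0311
finger_force: 69.6
```

Request:
drive_tool --increments '[{"travel": [0, 0, 0], "rot": [0, 0, 0.078]}, {"travel": [0, 0, 0], "rot": [0, 0, 0.156]}, {"travel": [0, 0, 0], "rot": [0, 0, 0.234]}, {"travel": [0, 0, 0], "rot": [0, 0, 0.312]}, {"travel": [0, 0, 0], "rot": [0, 0, 0.39]}, {"travel": [0, 0, 0], "rot": [0, 0, 0.468]}, {"travel": [0, 0, 0], "rot": [0, 0, 0.545]}, {"travel": [0, 0, 0], "rot": [0, 0, 0.629]}]'

```text
clock: 69.15
ee_pos: [0.5207, -0.0335, 0.2517]
eef_rot: [1.0, -0.002, -0.0, 0.0]
ft_force: [-0.3, 0.4, -1.3]
grip_width: 0.031
finger_force: 69.6
```

```bash
python3 - <<'E'
from h import *
st();plan([pose([.52,-.03,.022],-90)])
E
```

```text
t 69.2 tcp [ 0.5207 -0.0335  0.2517] grip [ 0.5207 -0.0336  0.097 ] y [-0.004 -1.     0.001] z [-0.    -0.001 -1.   ] q [-0.59   0.762  0.791  2.017 -0.836  0.722 -0.841] w 0.0310 F [-0.3  0.4 -1.3] ff 69.6
travel [-0.005, -0.023, 0.5] rot [0.0, 0.0, -0.002] rows 1.8
```

Request:
drive_tool --increments '[{"travel": [-0.005, -0.023, 0.1], "rot": [0, 0, -0.002]}, {"travel": [-0.005, -0.023, 0.2], "rot": [0, 0, -0.002]}, {"travel": [-0.005, -0.023, 0.3], "rot": [0, 0, -0.002]}, {"travel": [-0.005, -0.023, 0.38], "rot": [0, 0, -0.002]}, {"travel": [-0.005, -0.023, 0.44], "rot": [0, 0, -0.002]}, {"travel": [-0.005, -0.023, 0.495], "rot": [0, 0, -0.002]}, {"travel": [-0.005, -0.023, 0.495], "rot": [0, 0, -0.002]}, {"travel": [-0.005, -0.023, 0.495], "rot": [0, 0, -0.002]}]'

```text
clock: 69.82
ee_pos: [0.5197, -0.029, 0.1772]
eef_rot: [1.0, 0.003, -0.0, -0.0]
ft_force: [-0.4, 0.5, -1.3]
grip_width: 0.0309
finger_force: 72.6
```

Request:
drive_tool --increments '[{"travel": [0, 0, 0], "rot": [0, 0, 0]}, {"travel": [0, 0, 0], "rot": [0, 0, 0]}, {"travel": [0, 0, 0], "rot": [0, 0, 0]}, {"travel": [0, 0, 0], "rot": [0, 0, 0]}, {"travel": [0, 0, 0], "rot": [0, 0, 0]}, {"travel": [0, 0, -0.2], "rot": [0, 0, 0]}, {"travel": [0, 0, -0.4], "rot": [0, 0, 0]}, {"travel": [0, 0, -0.6], "rot": [0, 0, 0]}]' --claw 0.3

```text
clock: 70.48
ee_pos: [0.5192, -0.0285, 0.2683]
eef_rot: [1.0, 0.003, -0.001, 0.0]
ft_force: [0.2, 0.0, -0.7]
grip_width: 0.0555
finger_force: 0.0
```

Request:
drive_tool --increments '[{"travel": [0.1, 0, 0.02], "rot": [0, -0.07, 0]}, {"travel": [0.2, 0, 0.04], "rot": [0, -0.14, 0]}, {"travel": [0.3, 0, 0.07], "rot": [0, -0.21, 0]}, {"travel": [0.41, 0, 0.1], "rot": [0, -0.28, 0]}, {"travel": [0.52, 0, 0.13], "rot": [0, -0.35, 0]}, {"travel": [0.63, 0, 0.155], "rot": [0, -0.42, 0]}, {"travel": [0.73, 0.003, 0.181], "rot": [0, -0.5, 0]}, {"travel": [0.73, 0.003, 0.181], "rot": [0, -0.5, 0]}]'

```text
clock: 71.15
ee_pos: [0.6305, -0.0279, 0.2377]
eef_rot: [0.922, 0.003, -0.388, 0.001]
ft_force: [0.1, -0.5, -0.8]
grip_width: 0.0557
finger_force: 0.0
```

```bash
python3 - <<'E'
from h import *
st();tools();plan([pose([.5205,-.03,.028],None,45,180)])
E
```

```text
t 71.2 tcp [ 0.6305 -0.0279  0.2377] grip [ 0.5199 -0.0287  0.1295] y [ 0.007 -1.    -0.   ] z [-0.715 -0.005 -0.699] q [-0.445  1.12   0.795  1.396 -0.483  1.699 -1.108] w 0.0557 F [ 0.1 -0.5 -0.8] ff 0.0
top px [266. 232.] orig [ 0.5164 -0.0271] head 0.4 L 166 W 29 zmax 0.037
scene px [288. 223.] orig [ 0.5188 -0.0317] head 0.0 L 171 W 33 zmax 0.035
travel [0.493, 0.014, 0.483] rot [0.002, -0.001, 0.003] rows 2.5
```

Request:
drive_tool --increments '[{"travel": [0.07, 0, 0.07], "rot": [0, 0, 0]}, {"travel": [0.15, 0, 0.15], "rot": [0, 0, 0]}, {"travel": [0.22, 0, 0.22], "rot": [0, 0, 0]}, {"travel": [0.29, 0, 0.29], "rot": [0, 0, 0]}, {"travel": [0.36, 0.003, 0.355], "rot": [0, 0, 0]}, {"travel": [0.43, 0.005, 0.42], "rot": [0, 0, 0]}, {"travel": [0.492, 0.005, 0.483], "rot": [0, 0, 0]}, {"travel": [0.492, 0.005, 0.483], "rot": [0, 0, 0]}]'

```text
clock: 72.12
ee_pos: [0.6292, -0.0288, 0.1335]
eef_rot: [0.923, 0.003, -0.384, 0.001]
ft_force: [-1.1, 0.7, 0.5]
grip_width: 0.0551
finger_force: 0.0
```

Request:
drive_tool --increments '[{"travel": [0, 0, 0], "rot": [0, 0, 0]}, {"travel": [0, 0, 0], "rot": [0, 0, 0]}, {"travel": [0, 0, 0], "rot": [0, 0, 0]}, {"travel": [0, 0, 0], "rot": [0, 0, 0]}, {"travel": [0, 0, 0], "rot": [0, 0, 0]}, {"travel": [0, 0, 0], "rot": [0, 0, 0]}, {"travel": [0, 0, 0], "rot": [0, 0, 0]}, {"travel": [0, 0, 0], "rot": [0, 0, 0]}]' --claw -1 --squeeze 80

```text
clock: 72.78
ee_pos: [0.6303, -0.0288, 0.1375]
eef_rot: [0.924, 0.003, -0.383, 0.001]
ft_force: [3.7, 0.0, 6.8]
grip_width: 0.0311
finger_force: 79.6
```

```bash
python3 - <<'E'
from h import *
st();o=monitor.get_obs();np.savez("g.npz",p=o["ee_pos"],q=o["eef_rot"])
E
```

```text
t 72.8 tcp [ 0.6303 -0.0288  0.1375] grip [ 0.5209 -0.0294  0.028 ] y [ 0.007 -1.    -0.   ] z [-0.707 -0.004 -0.707] q [-0.422  1.248  0.741  1.389 -0.553  1.573 -1.109] w 0.0311 F [3.7 0.  6.8] ff 79.6
```

Request:
drive_tool --increments '[{"travel": [-0.05, 0, -0.05], "rot": [0, 0, 0]}, {"travel": [-0.15, 0, -0.15], "rot": [0, 0, 0]}, {"travel": [-0.3, 0, -0.3], "rot": [0, 0, 0]}, {"travel": [-0.45, 0, -0.45], "rot": [0, 0, 0]}, {"travel": [-0.6, 0, -0.6], "rot": [0, 0, 0]}, {"travel": [-0.75, 0, -0.75], "rot": [0, 0, 0]}, {"travel": [-0.94, 0, -0.94], "rot": [0, 0, 0]}, {"travel": [-0.94, 0, -0.94], "rot": [0, 0, 0]}]'

```text
clock: 73.45
ee_pos: [0.6304, -0.0298, 0.3437]
eef_rot: [0.925, 0.003, -0.38, 0.001]
ft_force: [0.2, -0.3, -0.9]
grip_width: 0.031
finger_force: 79.1
```

Request:
drive_tool --increments '[{"travel": [0.07, 0, -0.07], "rot": [0, 0, -0.075]}, {"travel": [0.14, 0, -0.14], "rot": [0, 0, -0.15]}, {"travel": [0.21, 0, -0.21], "rot": [0, 0, -0.225]}, {"travel": [0.28, 0, -0.28], "rot": [0, 0, -0.3]}, {"travel": [0.3, 0, -0.3], "rot": [0, 0, -0.375]}, {"travel": [0.3, 0, -0.3], "rot": [0, 0, -0.45]}, {"travel": [0.3, 0, -0.3], "rot": [0, 0, -0.525]}, {"travel": [0.3, 0, -0.3], "rot": [0, 0, -0.6]}]'

```text
clock: 74.12
ee_pos: [0.6935, -0.0287, 0.3364]
eef_rot: [0.821, 0.424, -0.341, -0.174]
ft_force: [0.3, -0.3, -0.5]
grip_width: 0.0306
finger_force: 79.2
```

Request:
drive_tool --increments '[{"travel": [0, 0, 0], "rot": [0, 0, -0.075]}, {"travel": [0, 0, 0], "rot": [0, 0, -0.15]}, {"travel": [0, 0, 0], "rot": [0, 0, -0.225]}, {"travel": [0, 0, 0], "rot": [0, 0, -0.3]}, {"travel": [0, 0, 0], "rot": [0, 0, -0.375]}, {"travel": [0, 0, 0], "rot": [0, 0, -0.45]}, {"travel": [0, 0, 0], "rot": [0, 0, -0.525]}, {"travel": [0, 0, 0], "rot": [0, 0, -0.6]}]'

```text
clock: 74.78
ee_pos: [0.6935, -0.0286, 0.3364]
eef_rot: [0.539, 0.751, -0.225, -0.31]
ft_force: [0.4, -0.4, -1.3]
grip_width: 0.0308
finger_force: 79.2
```

Request:
drive_tool --increments '[{"travel": [0, 0, 0], "rot": [0, 0, -0.075]}, {"travel": [0, 0, 0], "rot": [0, 0, -0.15]}, {"travel": [0, 0, 0], "rot": [0, 0, -0.225]}, {"travel": [0, 0, 0], "rot": [0, 0, -0.3]}, {"travel": [0, 0, 0], "rot": [0, 0, -0.375]}, {"travel": [0, 0, 0], "rot": [0, 0, -0.45]}, {"travel": [0, 0, 0], "rot": [0, 0, -0.525]}, {"travel": [0, 0, 0], "rot": [0, 0, -0.6]}]'

```text
clock: 75.45
ee_pos: [0.6935, -0.0287, 0.3364]
eef_rot: [0.139, 0.913, -0.06, -0.378]
ft_force: [0.0, 0.3, -1.1]
grip_width: 0.0306
finger_force: 79.2
```

```bash
python3 - <<'E'
from h import *
st();f=np.load("g.npz");g=(f["p"],f["q"],[.5195,-.0288],0.2)
a=upright(*g,1,.105,-25); m=(a[0]+[.02,-.06,0],a[1])
plan([m,a,upright(*g,1,.010,-25)])
E
```

```text
t 75.5 tcp [ 0.6935 -0.0287  0.3364] grip [ 0.584  -0.0294  0.2271] y [ 0.208  0.954 -0.215] z [-0.708 -0.005 -0.707] q [-0.013  0.933 -0.056  1.104  0.004  1.891  1.204] w 0.0306 F [ 0.   0.3 -1.1] ff 79.2
travel [-0.011, 0.533, -0.025] rot [-0.198, 0.03, 0.003] rows 2.5
travel [0.204, 0.306, 0.206] rot [0.0, 0.0, 0.0] rows 1.5
travel [-0.448, -0.002, 0.448] rot [0.0, 0.0, 0.0] rows 2.3
```

Request:
drive_tool --increments '[{"travel": [0, 0.13, 0], "rot": [-0.05, 0.01, 0]}, {"travel": [0, 0.26, -0.01], "rot": [-0.1, 0.02, 0]}, {"travel": [-0.01, 0.4, -0.02], "rot": [-0.15, 0.03, 0]}, {"travel": [-0.011, 0.533, -0.025], "rot": [-0.198, 0.03, 0.003]}, {"travel": [-0.011, 0.533, -0.025], "rot": [-0.198, 0.03, 0.003]}, {"travel": [-0.011, 0.533, -0.025], "rot": [-0.198, 0.03, 0.003]}, {"travel": [-0.011, 0.533, -0.025], "rot": [-0.198, 0.03, 0.003]}, {"travel": [-0.011, 0.533, -0.025], "rot": [-0.198, 0.03, 0.003]}]'

```text
clock: 76.12
ee_pos: [0.7144, 0.0465, 0.3204]
eef_rot: [0.202, 0.902, 0.083, -0.373]
ft_force: [-0.5, 0.8, -1.5]
grip_width: 0.0307
finger_force: 79.5
```

Request:
drive_tool --increments '[{"travel": [0.05, 0.08, 0.05], "rot": [0, 0, 0]}, {"travel": [0.1, 0.15, 0.1], "rot": [0, 0, 0]}, {"travel": [0.15, 0.23, 0.15], "rot": [0, 0, 0]}, {"travel": [0.204, 0.306, 0.206], "rot": [0, 0, 0]}, {"travel": [0.204, 0.306, 0.206], "rot": [0, 0, 0]}, {"travel": [0.204, 0.306, 0.206], "rot": [0, 0, 0]}, {"travel": [0.204, 0.306, 0.206], "rot": [0, 0, 0]}, {"travel": [0.204, 0.306, 0.206], "rot": [0, 0, 0]}]'

```text
clock: 76.78
ee_pos: [0.6948, 0.1069, 0.3199]
eef_rot: [0.202, 0.902, 0.083, -0.373]
ft_force: [-0.8, 0.9, -1.0]
grip_width: 0.0308
finger_force: 79.6
```

```bash
python3 - <<'E'
from h import *
st();f=np.load("g.npz");g=(f["p"],f["q"],[.5195,-.0288],0.2)
plan([upright(*g,1,.010,-25)]); rackcheck()
E
```

```text
t 76.8 tcp [0.6948 0.1069 0.3199] grip [0.596  0.1535 0.2103] y [ 0.427  0.904 -0.   ] z [-0.638  0.301 -0.708] q [-0.079  0.937 -0.148  1.139 -0.325  1.72   0.983] w 0.0308 F [-0.8  0.9 -1. ] ff 79.6
travel [-0.439, -0.001, 0.448] rot [0.001, 0.001, -0.004] rows 2.3
cup 0 n 276 zmax 0.173 off mm [ 6.6 -6.3]
cup 1 n 200 zmax 0.198 off mm [ 6.7 -4.9]
cup 2 n 286 zmax 0.179 off mm [  5.1 -10.8]
cup 3 n 334 zmax 0.179 off mm [ 5.4 -5.1]
```

Request:
drive_tool --increments '[{"travel": [-0.08, 0, 0.08], "rot": [0, 0, -0.004]}, {"travel": [-0.145, 0, 0.15], "rot": [0, 0, -0.004]}, {"travel": [-0.195, 0, 0.2], "rot": [0, 0, -0.004]}, {"travel": [-0.245, 0, 0.25], "rot": [0, 0, -0.004]}, {"travel": [-0.295, 0, 0.3], "rot": [0, 0, -0.004]}, {"travel": [-0.345, 0, 0.35], "rot": [0, 0, -0.004]}, {"travel": [-0.39, 0, 0.4], "rot": [0, 0, -0.004]}, {"travel": [-0.437, 0, 0.447], "rot": [0, 0, -0.004]}]'

```text
clock: 77.5
ee_pos: [0.6938, 0.1078, 0.2251]
eef_rot: [0.199, 0.902, 0.085, -0.373]
ft_force: [15.0, -10.2, 66.8]
grip_width: 0.0307
finger_force: 87.3
```

Request:
drive_tool --increments '[{"travel": [0, 0, 0], "rot": [0, 0, 0]}, {"travel": [0, 0, 0], "rot": [0, 0, 0]}, {"travel": [0, 0, 0], "rot": [0, 0, 0]}, {"travel": [0, 0, 0], "rot": [0, 0, 0]}, {"travel": [0, 0, 0], "rot": [0, 0, 0]}, {"travel": [0, 0, 0], "rot": [0, 0, 0]}, {"travel": [0, 0, 0], "rot": [0, 0, 0]}, {"travel": [0, 0, 0], "rot": [0, 0, 0]}]' --claw 0.15

```text
clock: 78.17
ee_pos: [0.6939, 0.1077, 0.2262]
eef_rot: [0.199, 0.902, 0.085, -0.372]
ft_force: [-0.9, -0.2, -0.7]
grip_width: 0.049
finger_force: 0.0
```

Request:
drive_tool --increments '[{"travel": [0, 0, -0.1], "rot": [0, 0, 0]}, {"travel": [0, 0, -0.2], "rot": [0, 0, 0]}, {"travel": [0, 0, -0.3], "rot": [0, 0, 0]}, {"travel": [0, 0, -0.4], "rot": [0, 0, 0]}, {"travel": [0, 0, -0.5], "rot": [0, 0, 0]}, {"travel": [0, 0, -0.6], "rot": [0, 0, 0]}, {"travel": [0, 0, -0.6], "rot": [0, 0, 0]}, {"travel": [0, 0, -0.6], "rot": [0, 0, 0]}]'

```text
clock: 78.83
ee_pos: [0.7513, 0.0805, 0.2896]
eef_rot: [0.199, 0.903, 0.085, -0.372]
ft_force: [-0.6, 0.3, -0.4]
grip_width: 0.049
finger_force: 0.0
```

```bash
python3 - <<'E'
from h import *
st();rackcheck("pics/r4.png");dialcheck()
D=[.5208,.3535]
plan([pose([.66,.13,.30],80),pose([.62,.25,.30],110),pose(D+[.26],135.3),pose(D+[.076],135.3)])
E
```

```text
t 78.8 tcp [0.7513 0.0805 0.2896] grip [0.6526 0.1272 0.18  ] y [0.423 0.906 0.005] z [-0.638  0.302 -0.708] q [-0.058  1.073 -0.131  0.919 -0.306  1.816  1.004] w 0.0490 F [-0.6  0.3 -0.4] ff 0.0
cup 0 n 155 zmax 0.180 off mm [ 3.3 -5. ]
cup 1 n 297 zmax 0.180 off mm [ 3.7 -6.7]
cup 2 n 309 zmax 0.180 off mm [ 5.6 -9.9]
cup 3 n 332 zmax 0.180 off mm [ 5.7 -5.2]
top 91 dial centre [517.9 352.9] size [50.5 14.3] world dir 45.4 -> dial 0.50
scene no dial
travel [1.265, 0.046, -0.291] rot [0.068, -0.496, -0.157] rows 6.6
travel [0.402, 0.742, 0.0] rot [0.0, 0.0, -0.333] rows 4.2
travel [0.385, 0.875, 0.267] rot [0.0, 0.0, -0.281] rows 3.6
travel [0.0, 0.0, 1.227] rot [0.0, 0.0, 0.0] rows 4.4
```

View pics/r4.png

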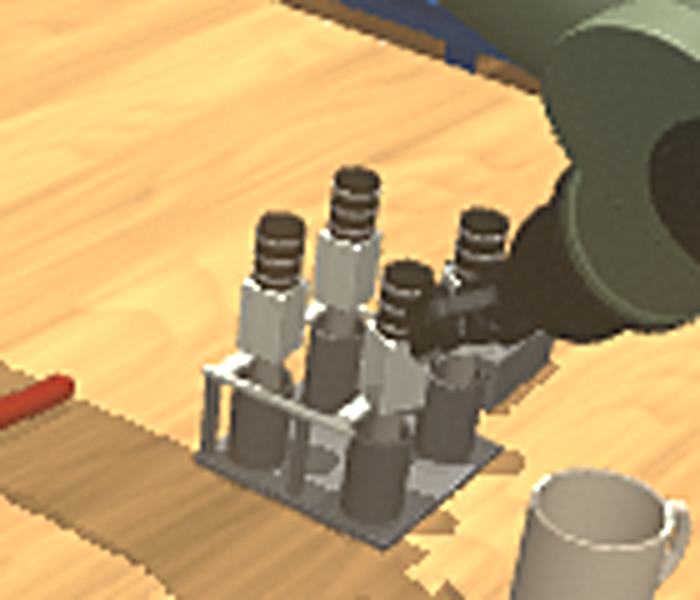

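All four tools stand at full depth with tops at 180 mm, and the dial still reads 0.50. Next I'll go to the dial to lock it.

```bash
python3 - <<'E'
from h import *
D=[.5208,.3535]
plan([pose([.69,.11,.28],None,5,180),pose([.66,.21,.30],100),pose([.60,.31,.30],120),pose(D+[.25],135.4)])
E
```

```text
travel [0.942, 0.047, -0.419] rot [-0.594, -0.167, 1.638] rows 22.0
travel [-0.301, -0.667, -0.111] rot [0.082, 0.007, 1.887] rows 23.7
travel [0.278, 0.726, 0.0] rot [0.0, 0.0, -0.222] rows 2.8
travel [0.312, 0.515, 0.333] rot [0.0, 0.0, -0.171] rows 2.5
```

```bash
python3 - <<'E'
from h import *
D=[.5208,.3535]
plan([pose([.70,.11,.28],75),pose([.66,.21,.30],100),pose([.60,.31,.30],120),pose(D+[.25],135.4)])
E
```

```text
travel [0.96, 0.037, -0.407] rot [0.046, -0.498, -0.104] rows 6.4
travel [0.43, 0.575, -0.133] rot [0.0, 0.0, -0.278] rows 3.5
travel [0.278, 0.726, 0.0] rot [0.0, 0.0, -0.222] rows 2.8
travel [0.312, 0.515, 0.333] rot [0.0, 0.0, -0.171] rows 2.5
```

Request:
drive_tool --increments '[{"travel": [0.12, 0, -0.1], "rot": [0, -0.07, -0.01]}, {"travel": [0.24, 0.01, -0.2], "rot": [0, -0.14, -0.02]}, {"travel": [0.36, 0.01, -0.28], "rot": [0.01, -0.21, -0.04]}, {"travel": [0.48, 0.02, -0.33], "rot": [0.02, -0.28, -0.06]}, {"travel": [0.62, 0.03, -0.37], "rot": [0.03, -0.35, -0.07]}, {"travel": [0.75, 0.03, -0.4], "rot": [0.04, -0.42, -0.09]}, {"travel": [0.88, 0.037, -0.407], "rot": [0.046, -0.47, -0.1]}, {"travel": [0.96, 0.037, -0.407], "rot": [0.046, -0.498, -0.104]}]'

```text
clock: 79.95
ee_pos: [0.699, 0.111, 0.4375]
eef_rot: [0.129, 0.992, 0.0, 0.004]
ft_force: [0.3, 0.1, -0.5]
grip_width: 0.049
finger_force: 0.0
```

Request:
drive_tool --increments '[{"travel": [0.1, 0.14, -0.03], "rot": [0, 0, -0.07]}, {"travel": [0.2, 0.28, -0.06], "rot": [0, 0, -0.14]}, {"travel": [0.3, 0.42, -0.1], "rot": [0, 0, -0.21]}, {"travel": [0.43, 0.575, -0.133], "rot": [0, 0, -0.278]}, {"travel": [0.43, 0.575, -0.133], "rot": [0, 0, -0.278]}, {"travel": [0.43, 0.575, -0.133], "rot": [0, 0, -0.278]}, {"travel": [0.43, 0.575, -0.133], "rot": [0, 0, -0.278]}, {"travel": [0.43, 0.575, -0.133], "rot": [0, 0, -0.278]}]'

```text
clock: 80.62
ee_pos: [0.6605, 0.2088, 0.4545]
eef_rot: [-0.086, 0.996, -0.0, 0.0]
ft_force: [0.5, -0.6, -0.3]
grip_width: 0.0495
finger_force: 0.0
```

Request:
drive_tool --increments '[{"travel": [0.07, 0.18, 0], "rot": [0, 0, -0.05]}, {"travel": [0.14, 0.36, 0], "rot": [0, 0, -0.11]}, {"travel": [0.21, 0.54, 0], "rot": [0, 0, -0.17]}, {"travel": [0.278, 0.726, 0], "rot": [0, 0, -0.222]}, {"travel": [0.278, 0.726, 0], "rot": [0, 0, -0.222]}, {"travel": [0.278, 0.726, 0], "rot": [0, 0, -0.222]}, {"travel": [0.278, 0.726, 0], "rot": [0, 0, -0.222]}, {"travel": [0.278, 0.726, 0], "rot": [0, 0, -0.222]}]'

```text
clock: 81.28
ee_pos: [0.601, 0.3084, 0.4545]
eef_rot: [-0.257, 0.966, -0.0, 0.0]
ft_force: [0.5, 0.2, -0.0]
grip_width: 0.0492
finger_force: 0.0
```

Request:
drive_tool --increments '[{"travel": [0.08, 0.13, 0.08], "rot": [0, 0, -0.04]}, {"travel": [0.16, 0.26, 0.16], "rot": [0, 0, -0.08]}, {"travel": [0.24, 0.39, 0.24], "rot": [0, 0, -0.12]}, {"travel": [0.312, 0.515, 0.333], "rot": [0, 0, -0.171]}, {"travel": [0.312, 0.515, 0.333], "rot": [0, 0, -0.171]}, {"travel": [0.312, 0.515, 0.333], "rot": [0, 0, -0.171]}, {"travel": [0.312, 0.515, 0.333], "rot": [0, 0, -0.171]}, {"travel": [0.312, 0.515, 0.333], "rot": [0, 0, -0.171]}]'

```text
clock: 81.95
ee_pos: [0.5222, 0.3524, 0.4051]
eef_rot: [-0.384, 0.923, -0.0, 0.001]
ft_force: [0.2, 0.2, 0.3]
grip_width: 0.0493
finger_force: 0.0
```

```bash
python3 - <<'E'
from h import *
st();D=[.5208,.3535]
plan([pose(D+[.12],135.4),pose(D+[.076],135.4)])
E
```

```text
t 82.0 tcp [0.5222 0.3524 0.4051] grip [0.5225 0.3525 0.2504] y [-0.709  0.705 -0.001] z [ 0.002  0.    -1.   ] q [-0.476  0.544 -0.318  1.574  0.188  1.052  1.515] w 0.0493 F [0.2 0.2 0.3] ff 0.0
travel [0.003, 0.013, 0.869] rot [-0.001, 0.001, -0.002] rows 3.1
travel [0.0, 0.0, 0.293] rot [0.0, 0.0, 0.0] rows 1.1
```

Request:
drive_tool --increments '[{"travel": [0.003, 0.013, 0.2], "rot": [0, 0, -0.002]}, {"travel": [0.003, 0.013, 0.4], "rot": [0, 0, -0.002]}, {"travel": [0.003, 0.013, 0.6], "rot": [0, 0, -0.002]}, {"travel": [0.003, 0.013, 0.75], "rot": [0, 0, -0.002]}, {"travel": [0.003, 0.013, 0.869], "rot": [0, 0, -0.002]}, {"travel": [0.003, 0.013, 0.869], "rot": [0, 0, -0.002]}, {"travel": [0.003, 0.013, 0.869], "rot": [0, 0, -0.002]}, {"travel": [0.003, 0.013, 0.869], "rot": [0, 0, -0.002]}]'

```text
clock: 82.62
ee_pos: [0.5202, 0.3545, 0.2757]
eef_rot: [-0.387, 0.922, 0.0, 0.001]
ft_force: [0.5, -0.3, 1.4]
grip_width: 0.049
finger_force: 0.0
```

Request:
drive_tool --increments '[{"travel": [0, 0, 0.06], "rot": [0, 0, 0]}, {"travel": [0, 0, 0.12], "rot": [0, 0, 0]}, {"travel": [0, 0, 0.18], "rot": [0, 0, 0]}, {"travel": [0, 0, 0.24], "rot": [0, 0, 0]}, {"travel": [0, 0, 0.29], "rot": [0, 0, 0]}, {"travel": [0, 0, 0.29], "rot": [0, 0, 0]}, {"travel": [0, 0, 0.29], "rot": [0, 0, 0]}, {"travel": [0, 0, 0.29], "rot": [0, 0, 0]}]'

```text
clock: 83.28
ee_pos: [0.5195, 0.3546, 0.231]
eef_rot: [-0.387, 0.922, -0.0, 0.0]
ft_force: [-0.2, 0.4, 0.7]
grip_width: 0.0493
finger_force: 0.0
```

Request:
drive_tool --increments '[{"travel": [0, 0, 0], "rot": [0, 0, 0]}, {"travel": [0, 0, 0], "rot": [0, 0, 0]}, {"travel": [0, 0, 0], "rot": [0, 0, 0]}, {"travel": [0, 0, 0], "rot": [0, 0, 0]}, {"travel": [0, 0, 0], "rot": [0, 0, 0]}, {"travel": [0, 0, 0], "rot": [0, 0, 0]}, {"travel": [0, 0, 0], "rot": [0, 0, 0]}, {"travel": [0, 0, 0], "rot": [0, 0, 0]}]' --claw -1 --squeeze 30

```text
clock: 83.95
ee_pos: [0.5203, 0.3538, 0.2314]
eef_rot: [-0.387, 0.922, -0.001, 0.001]
ft_force: [4.2, -6.0, 4.6]
grip_width: 0.0137
finger_force: 31.7
```

Request:
drive_tool --increments '[{"travel": [0, 0, 0], "rot": [0, 0, 0.06]}, {"travel": [0, 0, 0], "rot": [0, 0, 0.12]}, {"travel": [0, 0, 0], "rot": [0, 0, 0.18]}, {"travel": [0, 0, 0], "rot": [0, 0, 0.24]}, {"travel": [0, 0, 0], "rot": [0, 0, 0.3]}, {"travel": [0, 0, 0], "rot": [0, 0, 0.36]}, {"travel": [0, 0, 0], "rot": [0, 0, 0.42]}, {"travel": [0, 0, 0], "rot": [0, 0, 0.45]}]'

```text
clock: 84.62
ee_pos: [0.5205, 0.3536, 0.2314]
eef_rot: [-0.041, 0.999, -0.0, 0.001]
ft_force: [5.2, -6.8, 4.6]
grip_width: 0.0134
finger_force: 31.5
```

Request:
drive_tool --increments '[{"travel": [0, 0, 0], "rot": [0, 0, 0.06]}, {"travel": [0, 0, 0], "rot": [0, 0, 0.12]}, {"travel": [0, 0, 0], "rot": [0, 0, 0.18]}, {"travel": [0, 0, 0], "rot": [0, 0, 0.24]}, {"travel": [0, 0, 0], "rot": [0, 0, 0.3]}, {"travel": [0, 0, 0], "rot": [0, 0, 0.36]}, {"travel": [0, 0, 0], "rot": [0, 0, 0.42]}, {"travel": [0, 0, 0], "rot": [0, 0, 0.443]}]'

```text
clock: 85.28
ee_pos: [0.5205, 0.3533, 0.2314]
eef_rot: [0.303, 0.953, -0.0, 0.001]
ft_force: [4.8, -8.5, 5.1]
grip_width: 0.0141
finger_force: 31.7
```

```bash
python3 - <<'E'
from h import *
st();o=monitor.get_obs();print(np.degrees(np.arctan2(*R.from_quat(o['eef_rot']).as_matrix()[[1,0],1])))
rackcheck()
E
```

```text
t 85.3 tcp [0.5205 0.3533 0.2314] grip [0.5209 0.3531 0.0767] y [0.577 0.817 0.001] z [ 0.003 -0.001 -1.   ] q [-0.759  0.748  0.102  1.713 -0.105  0.685  0.354] w 0.0141 F [ 4.8 -8.5  5.1] ff 31.7
54.776157235162906
cup 0 n 331 zmax 0.179 off mm [ 6.2 -5.2]
cup 1 n 358 zmax 0.179 off mm [ 6.8 -5.3]
cup 2 n 306 zmax 0.179 off mm [ 8.1 -9.8]
cup 3 n 328 zmax 0.179 off mm [ 8.2 -5.2]
```

Request:
drive_tool --increments '[{"travel": [0, 0, 0], "rot": [0, 0, 0]}, {"travel": [0, 0, 0], "rot": [0, 0, 0]}, {"travel": [0, 0, 0], "rot": [0, 0, 0]}, {"travel": [0, 0, 0], "rot": [0, 0, 0]}, {"travel": [0, 0, 0], "rot": [0, 0, 0]}, {"travel": [0, 0, 0], "rot": [0, 0, 0]}, {"travel": [0, 0, 0], "rot": [0, 0, 0]}, {"travel": [0, 0, 0], "rot": [0, 0, 0]}]' --claw 0.2

```text
clock: 86.0
ee_pos: [0.5195, 0.3545, 0.2308]
eef_rot: [0.299, 0.954, 0.0, 0.0]
ft_force: [-0.8, -0.4, 0.2]
grip_width: 0.0514
finger_force: 0.0
```

Request:
drive_tool --increments '[{"travel": [0, 0, -0.1], "rot": [0, 0, 0]}, {"travel": [0, 0, -0.3], "rot": [0, 0, 0]}, {"travel": [0, 0, -0.5], "rot": [0, 0, 0]}, {"travel": [0, 0, -0.7], "rot": [0, 0, 0]}, {"travel": [0, 0, -0.9], "rot": [0, 0, 0]}, {"travel": [0, 0, -1], "rot": [0, 0, 0]}, {"travel": [0, 0, -1], "rot": [0, 0, 0]}, {"travel": [0, 0, -1], "rot": [0, 0, 0]}]'

```text
clock: 86.67
ee_pos: [0.5193, 0.3545, 0.3814]
eef_rot: [0.299, 0.954, 0.001, 0.001]
ft_force: [0.2, 0.4, -0.6]
grip_width: 0.0514
finger_force: 0.0
```

Request:
drive_tool --increments '[{"travel": [0.1, 0.1, 0], "rot": [0, 0, 0]}, {"travel": [0.2, 0.2, 0], "rot": [0, 0, 0]}, {"travel": [0.3, 0.3, 0], "rot": [0, 0, 0]}, {"travel": [0.4, 0.4, 0], "rot": [0, 0, 0]}, {"travel": [0.5, 0.5, 0], "rot": [0, 0, 0]}, {"travel": [0.6, 0.6, 0], "rot": [0, 0, 0]}, {"travel": [0.6, 0.6, 0], "rot": [0, 0, 0]}, {"travel": [0.6, 0.6, 0], "rot": [0, 0, 0]}]'

```text
clock: 87.33
ee_pos: [0.4961, 0.4806, 0.3789]
eef_rot: [0.298, 0.954, -0.001, -0.0]
ft_force: [0.5, -1.1, -0.0]
grip_width: 0.0511
finger_force: 0.0
```

```bash
python3 - <<'E'
from h import *
st();rackcheck("pics/r5.png");dialcheck()
E
```

```text
t 87.3 tcp [0.4961 0.4806 0.3789] grip [0.4959 0.4804 0.2242] y [ 0.57   0.822 -0.002] z [-0.001 -0.001 -1.   ] q [-0.931  0.659  0.126  1.437 -0.088  1.053  0.177] w 0.0511 F [ 0.5 -1.1 -0. ] ff 0.0
cup 0 n 332 zmax 0.179 off mm [ 5.9 -5.4]
cup 1 n 360 zmax 0.179 off mm [ 6.2 -5.3]
cup 2 n 304 zmax 0.179 off mm [ 8.  -9.7]
cup 3 n 328 zmax 0.179 off mm [ 8.3 -4.9]
top 109 dial centre [518.2 354. ] size [13.9 51.2] world dir -35.6 -> dial 1.91
scene no dial
```

View pics/r5.png

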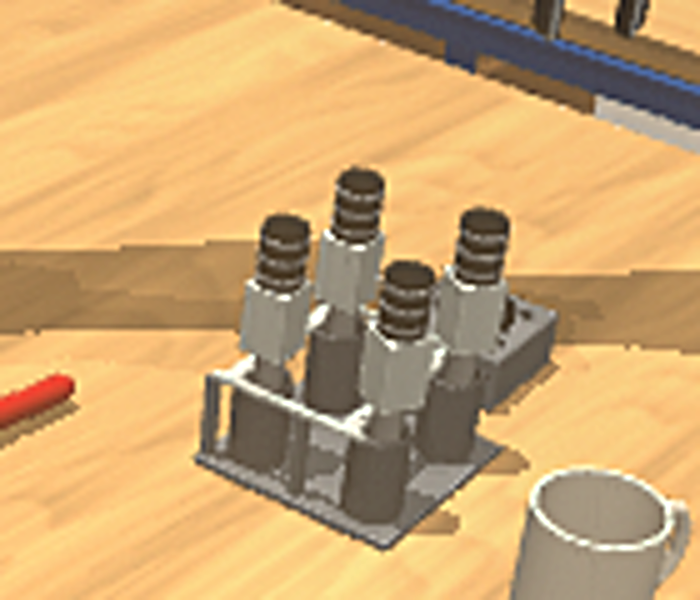

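All four tools stand upright in the cups, the dial reads 1.91 (lock), and the robot is clear of everything. I'm handing the job in.

```bash
python3 -c "
from workcell import bot
print(bot.finish_job())"
```

```text
the job is handed in; nothing more can be done
None
```

I've handed the job in: the cameras show all four tools standing foot down at full depth in the rack's cups and the dial at about 1.91 rad (lock mark 1.9), with the robot clear; the hand-in returned no verdict.

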